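Charge the tumbler jar with ceramic balls

ROBOT

A 6-joint arm with a two-finger parallel gripper is mounted at the origin on a cart in front of the work surface, level with it; the furniture and walls round the work are solid. World frame = base frame: x ahead of the robot, y to its left, z up, the work surface at z = 0. Lengths are in m, angles in rad, forces in N, time in s.
With the tool pointing down it reaches from about 0.425 to 0.95 m from the base axis. Payload 3.5 kg.
Tool frame: the origin (TCP) lies at the very end of the fingers, on their centre line; the grasp point (between the pads) lies 19 mm behind it; y points along the fingers, z is the direction in which the jaws open and shut, and the axes are right-handed (so a half turn about y gives the same grasp; the last joint's range is limited). The gripper opens to 85 mm and grips with 20 to 120 N. Pads are 22 mm wide; open, the fingers measure 114 mm over their backs; the gripper's body (76 mm by 85 mm) begins 54 mm behind the grasp point. The pads swing forward as they close: fully open they stand 13 mm farther back than shut.
Start: joints at [1.144, 0.286, 1.577, -0, 1.279, -0.15], TCP at [0.184, 0.649, 0.231] pointing down, gripper open.
Joint ranges: [-2.77, 2.77], [-0.9, 2.22], [0.21, 2.48], [-1.53, 4.67], [0.24, 2.81], [-2.84, 2.84]. Speed limits (rad/s): [2.79, 2.79, 3.14, 3.14, 3.14, 3.14].

INTERFACE

Orientations are given as a unit quaternion [x, y, z, w].
In Python, from plant import ctrl, cams gives the robot as it stands.
- The arm moves only by the tool play_rows, never from a script. Its argument "steps" is a list of rows, each an object of numbers: "claw": the finger opening in cm, from 0 to 8.54; "tx", "ty", "tz": the shift along the tool's x, y, z in cm; "ax", "ay", "az": the turn, a rotation vector about the tool's x, y, z in degrees. A call has 1 to 12 rows; each row is the pose to reach, as a shift and turn from the pose commanded when the call began, along the tool's axes at that moment; what a row does not reach only later rows make up. A row lasts 1/12 s, in which the tool goes at most 41.7 mm and 7.16 degrees, less where a joint would pass 70% of its speed; a pose out of reach is approached as far as the arm can. A call with a gripper value outside its range is refused whole. The fingers move at their own pace and stop on an object; "grip_force" is the grip in N (left out, the last holds). Time passes only in rows, so rows that repeat a pose let the fingers close. It gives the time, the measured TCP pose, the force and the opening at its end, in the units of the state.
- ctrl.get_state(): the state, without advancing time (a new reading comes with each control period).
- cams.read_camera(name): name is "side" or "top" or "wrist"; returns (picture, depth): 480x640x3 uint8, blue, green, red; 480x640 float32, m along the optical axis (not along the pixel's ray), 0 where there is no reading.
- cams.camera_model(name): a dict with "intrinsics" (3x3 intrinsics, pixels), "rvec" (rotation vector, rad) and "tvec" (3), from world to camera coordinates, as OpenCV has them; the wrist camera has in their place "tool_from_camera" (4x4, takes a point from camera to tool coordinates, whose origin is the TCP and whose axes are the tool frame's). Camera axes: x right, y down, z forward; pixel columns grow to the right and rows downward; lengths in m; the calibration is good to about 2 mm. A picture is of the moment at which its call begins: read the wrist's pose just before it. camera_model takes no time and is no camera call.
- ctrl.sign_off(): hands the job in, once; it reports no verdict.
The state is a dict: "time": time; "qpos": joint angles; "dq": joint speeds; "joint_efforts": joint torques, N m; "eef_pos": TCP position; "tcp_rot": TCP orientation; "contact_force": force on the tool from outside, world axes, zero at the start; "wrist_torque": the same for the moment, N m; "opening": opening from 0.0 (shut) to 1.0 (fully open).
Only numpy, scipy, OpenCV 4.12 (cv2) and the standard library are available. Lean on these libraries where they do the work, as an engineer would, in place of code of your own. Each camera call takes 0.05 s, during which the arm holds its last target.

TASK

Get the stone tumbler jar ready: stand the orange funnel in the jar's neck, then use the metal scoop to shift every blue ceramic ball from the grey tray through the funnel into the jar. The balls carry polishing compound, so never touch them with the fingers. When the tray is empty lay the scoop flat in it again, stand the funnel back on the bench on its spout, and put the black lid on the jar, fully seated; leave the marker pen and the loose pale oak offcut beside the tray where they are.

Things in the scene. Friction and masses are not known exactly. Their poses are not given: they have to be found in the camera images.
- tray: Grey open tray fixed to the bench, 232 (x) x 84 (y) x 42 mm high; origin at the centre of its underside, near end at -x. Inside 220 x 74 mm, upright walls, flat floor 4 mm above the origin. The balls lie in its -x half, the scoop at the +x end, its handle over the +x wall.
- jar: Clear plastic jar fixed on a plywood base board (118 x 118 x 10 mm) that is fixed to the bench. Origin at the centre of the board's underside, z up. Jar 100 mm across, neck 84 mm outside and about 74 mm inside, neck rim 100 mm above the origin, inner floor 14 mm above it.
- funnel: Loose orange funnel, about 0.14 kg; origin at the centre of its spout's lower end. Spout 64 to 68 mm across, 40 mm long, bore over 56; cone up to the rim, 152 across, at z = 90. Stands on its spout; in the jar the cone rests on the neck rim, origin about 56 mm above the jar's. A grip tab on its +y side, 26 (x) x 12 mm (y) centred at y = 80.5, stands above the rim from z = 90 to 130.
- scoop: Loose aluminium scoop, about 0.14 kg. Origin under the pan's centre, x from lip to handle, z up. Flat pan from x = -37 (straight lip) to 37 mm (back wall 34 high), 64 wide outside, 59 inside, floor 2 thick, sides rising from lip to back. Post at x = 37 to 47; black level handle bar x = 40 to 126, 16 wide, z = 59 to 81: grip across y at x = 80, z = 70. Holds 4 or 5 balls.
- lid: Loose black jar lid, 0.10 kg, disc 92 mm across; origin at the centre of the underside of its rubber boss (62 mm across, 10 mm high), z up. Disc from z = 10 to 18 mm, knob 30 mm across up to z = 50 mm (grip at z = 36 mm). Seated, the boss is in the jar's neck and the disc lies on the rim: origin about 90 mm above the jar's origin.
- marker_a: Marker pen lying on the bench, 135 mm long; a bystander.
- offcut_3: Pale oak offcut lying on the bench, 40 x 85 x 30 mm; a bystander.
- ball_1: Loose glazed blue ceramic ball, 26 mm across, 20 g, slippery (friction 0.25), rolls but soon stops; origin at its centre. Six to eight of them lie in the tray; the others are absent.
- ball_2: Loose glazed blue ceramic ball, 26 mm across, 20 g, slippery (friction 0.25), rolls but soon stops; origin at its centre. Six to eight of them lie in the tray; the others are absent.
- ball_3: Loose glazed blue ceramic ball, 26 mm across, 20 g, slippery (friction 0.25), rolls but soon stops; origin at its centre. Six to eight of them lie in the tray; the others are absent.
- ball_4: Loose glazed blue ceramic ball, 26 mm across, 20 g, slippery (friction 0.25), rolls but soon stops; origin at its centre. Six to eight of them lie in the tray; the others are absent.
- ball_5: Loose glazed blue ceramic ball, 26 mm across, 20 g, slippery (friction 0.25), rolls but soon stops; origin at its centre. Six to eight of them lie in the tray; the others are absent.
- ball_6: Loose glazed blue ceramic ball, 26 mm across, 20 g, slippery (friction 0.25), rolls but soon stops; origin at its centre. Six to eight of them lie in the tray; the others are absent.
- ball_7: Loose glazed blue ceramic ball, 26 mm across, 20 g, slippery (friction 0.25), rolls but soon stops; origin at its centre. Six to eight of them lie in the tray; the others are absent.
- ball_8: Loose glazed blue ceramic ball, 26 mm across, 20 g, slippery (friction 0.25), rolls but soon stops; origin at its centre. Six to eight of them lie in the tray; the others are absent.

How it is judged:
By the outcome, as a careful person would: the job done as asked, in the order asked, and still so for the second after the job is handed in, with the robot touching nothing.
Of ball_1, ball_2, ball_3, ball_4, ball_5, ball_6, ball_7, ball_8 only 6 to 8 are there at a start; the rules pass over those that are not, and their reading is None.
At some moment in a run one of lid, scoop may be knocked a few centimetres aside while the robot is not near it.
It also fails if it takes over 192 s, if anything falls off the work surface, if the arm or the gripper's body presses on something with over 40 N, if the wrist force passes 120 N, or if a joint passes its speed limit or range.

## Working session

There is one attempt and no reset: what is moved stays moved. The work goes in short steps, Python scripts to look and compute and a tool call to move; the robot and the scene stay as the last step left them, time stands still between calls to the robot, and variables do not carry over. Pictures are saved under pics/ and viewed, and the job is handed in when it is done.

Besides the shell and the picture viewer there is one more tool, called after "Emit:" by a JSON object that holds its "op" and its "data". play_rows: Moves the arm, as the interface text tells. Its arguments: {"type":"object","properties":{"steps":{"type":"array","items":{"type":"object","properties":{"claw":{"type":"number"},"tx":{"type":"number"},"ty":{"type":"number"},"tz":{"type":"number"},"ax":{"type":"number"},"ay":{"type":"number"},"az":{"type":"number"}}}},"grip_force":{"type":"number"}},"required":["steps"]}

```bash
ls; mkdir -p pics; cat > h.py <<'E'
import numpy as np, cv2
from scipy.spatial.transform import Rotation as R
from plant import ctrl, cams
def st(): return ctrl.get_state()
def pose():
    s=st(); T=np.eye(4); T[:3,:3]=R.from_quat(s['tcp_rot']).as_matrix(); T[:3,3]=s['eef_pos']; return T
def look(name,fn=None):
    P=pose(); im,d=cams.read_camera(name); m=cams.camera_model(name)
    K=np.array(m['intrinsics'])
    if name=='wrist': W=P@np.array(m['tool_from_camera'])
    else:
        C=np.eye(4); C[:3,:3]=cv2.Rodrigues(np.array(m['rvec'],float))[0]; C[:3,3]=np.ravel(m['tvec']); W=np.linalg.inv(C)
    if fn: cv2.imwrite('pics/'+fn,im); np.savez('pics/'+fn[:-4]+'.npz',im=im,d=d,K=K,W=W)
    return im,d,K,W
def cloud(d,K,W):
    v,u=np.mgrid[:480,:640]; x=(u-K[0,2])/K[0,0]*d; y=(v-K[1,2])/K[1,1]*d
    p=np.stack([x,y,d],-1)@W[:3,:3].T+W[:3,3]; p[d<=0]=np.nan; return p
def load(fn):
    z=np.load('pics/'+fn); return z['im'],cloud(z['d'],z['K'],z['W'])
E
python3 - <<'E'
from h import *
s=st(); print(s); print(pose())
look('top','top0.png'); look('side','side0.png')
for n in('top','side','wrist'): print(cams.camera_model(n))
E
```

```text
pics
{'time': 0.0, 'qpos': array([ 1.14400599e+00,  2.87224075e-01,  1.57818012e+00, -1.09780954e-05,
        1.27859818e+00, -1.50003633e-01]), 'dq': array([-0.00037133,  0.00034253, -0.00157258,  0.00023332,  0.00050028,
       -0.00072448]), 'joint_efforts': array([ 1.92110841e-03, -4.05957055e+01, -2.92636818e+01, -6.15875069e-05,
        5.45673989e-03, -3.39186194e-06]), 'eef_pos': array([0.18415523, 0.64870865, 0.22990654]), 'tcp_rot': array([ 0.70116355, -0.09778437,  0.09730687, -0.69952788]), 'contact_force': array([-0.87952833, -0.53964274,  0.39787712]), 'wrist_torque': array([-0.04010051,  0.00125757, -0.02112793]), 'opening': 0.9944146081265238}
[[ 9.61939182e-01 -9.87935065e-04  2.73261842e-01  1.84155232e-01]
 [-2.73263404e-01 -2.19791408e-03  9.61936734e-01  6.48708650e-01]
 [-3.49724980e-04 -9.99997097e-01 -2.38422617e-03  2.29906544e-01]
 [ 0.00000000e+00  0.00000000e+00  0.00000000e+00  1.00000000e+00]]
{'intrinsics': array([[479.69267523,   0.        , 321.9268701 ],
       [  0.        , 479.69267523, 236.07813742],
       [  0.        ,   0.        ,   1.      
[... 232 characters left out ...]
8],
       [  0.        ,   0.        ,   1.        ]]), 'rvec': array([ 1.89406872, -0.56968826,  0.37431285]), 'tvec': array([-0.50460877,  0.12726424,  0.82005691])}
{'intrinsics': array([[384.96079395,   0.        , 315.61474094],
       [  0.        , 384.96079395, 235.7934497 ],
       [  0.        ,   0.        ,   1.        ]]), 'tool_from_camera': array([[-4.88028955e-04,  9.56027023e-01,  2.93278183e-01,
        -7.44857434e-02],
       [ 1.85006601e-04, -2.93278127e-01,  9.56027147e-01,
        -1.42532848e-01],
       [ 9.99999864e-01,  5.20827330e-04, -3.37430926e-05,
        -4.19824261e-04],
       [ 0.00000000e+00,  0.00000000e+00,  0.00000000e+00,
         1.00000000e+00]])}
```

View pics/top0.png

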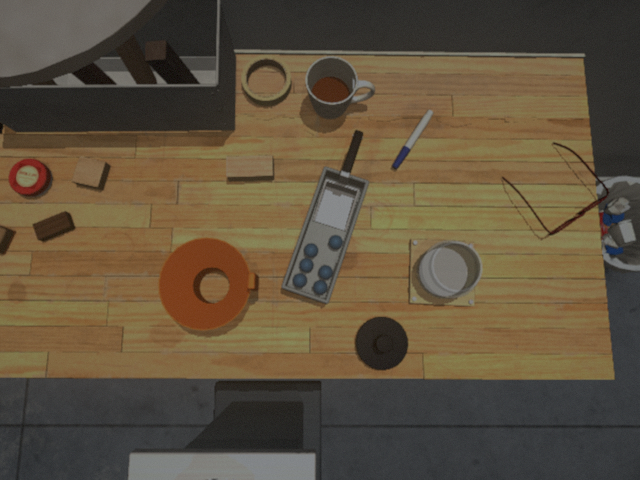

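View pics/side0.png

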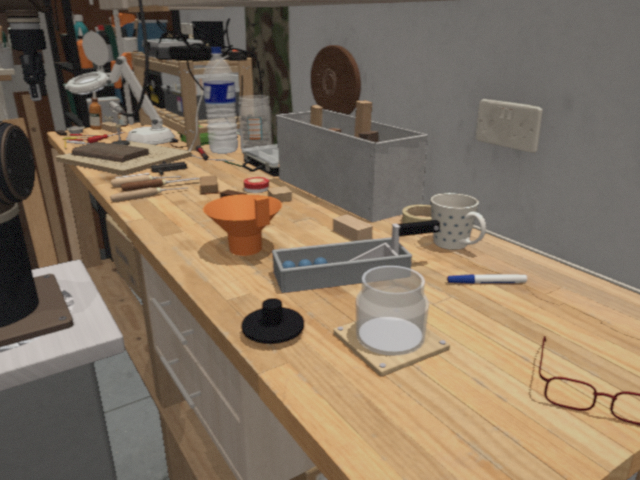

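The top view shows the funnel at about (210,285) with its tab to the right. The tray runs from (305,290) to (345,175) with blue balls near its -x end, and the scoop handle points to (352,150). The jar is at about (447,270), the lid at (382,343), the pen at (412,140) and the offcut at (250,167).

```bash
python3 - <<'E'
from h import *
im,p=load('top0.png')
hsv=cv2.cvtColor(im,cv2.COLOR_BGR2HSV)
def box(x0,x1,y0,y1):
    m=np.zeros((480,640),bool); m[y0:y1,x0:x1]=1; return m
# funnel rim
f=box(150,265,230,340)&(hsv[...,0]<12)&(hsv[...,1]>180)
z=p[...,2]
q=p[f]; print('funnel z pct',np.nanpercentile(q[:,2],[1,10,50,90,99]))
rim=f&(abs(z-0.09)<0.004); (c,r,_)=cv2.minEnclosingCircle(p[rim][:,:2].astype(np.float32)); print('rim',c,r,rim.sum())
tab=f&(z>0.115); print('tab',np.nanmean(p[tab],0),tab.sum())
# lid
l=box(350,412,312,375)
k=l&(z>0.04); print('knob',np.nanmedian(p[k],0),k.sum())
dk=l&(z>0.01)&(z<0.03); (c,r,_)=cv2.minEnclosingCircle(p[dk][:,:2].astype(np.float32)); print('disc',c,r,np.nanmedian(p[dk],0))
# jar
j=box(400,490,230,310)
for lo,hi in((0.005,.016),(.016,.03),(.09,.11)):
    k=j&(z>lo)&(z<hi); q=p[k]; 
    if len(q)>5: print('jar',lo,len(q),np.nanmedian(q,0),q.min(0),q.max(0)); print(cv2.minAreaRect(q[:,:2].astype(np.float32)), cv2.minEnclosingCircle(q[:,:2].astype(np.float32)))
# tray rim
t=box(275,372,160,310); k=t&(abs(z-0.042)<0.004)&(hsv[...,1]<80); q=p[k]; print('tray',len(q),cv2.minAreaRect(q[:,:2].astype(np.float32)))
# handle
hd=box(335,370,125,185)&(z>0.07); print('handle',hd.sum(),cv2.minAreaRect(p[hd][:,:2].astype(np.float32)),np.nanmedian(p[hd],0))
# balls
b=t&(hsv[...,0]>95)&(hsv[...,0]<125)&(hsv[...,1]>100)&(z<.05)
n,lab,s,c=cv2.connectedComponentsWithStats(b.astype(np.uint8)); 
for i in range(1,n):
    if s[i,4]>15: print('ball',s[i],c[i],np.nanmean(p[lab==i],0),np.nanmax(p[lab==i][:,2]))
c=im[150:310,270:375]; cv2.imwrite('pics/crop0.png',cv2.resize(c,None,fx=3.6,fy=3.6,interpolation=2))
E
```

```text
Traceback (most recent call last):
  File "h.py", line 19, in load
    z=np.load('pics/'+fn); return z['im'],cloud(z['d'],z['K'],z['W'])
ValueError: This file contains pickled (object) data. If you trust the file you can load it unsafely using the `allow_pickle=` keyword argument or `pickle.load()`.
```

```bash
sed -i "s#np.load('pics/'+fn)#np.load('pics/'+fn[:-4]+'.npz')#" h.py; cat > m0.py <<'E'
from h import *
im,p=load('top0.png')
hsv=cv2.cvtColor(im,cv2.COLOR_BGR2HSV)
def box(x0,x1,y0,y1):
    m=np.zeros((480,640),bool); m[y0:y1,x0:x1]=1; return m
f=box(150,265,230,340)&(hsv[...,0]<12)&(hsv[...,1]>180)
z=p[...,2]
q=p[f]; print('funnel z pct',np.nanpercentile(q[:,2],[1,10,50,90,99]))
rim=f&(abs(z-0.09)<0.004); (c,r)=cv2.minEnclosingCircle(p[rim][:,:2].astype(np.float32)); print('rim',c,r,rim.sum())
tab=f&(z>0.115); print('tab',np.nanmean(p[tab],0),tab.sum())
l=box(350,412,312,375)
k=l&(z>0.04); print('knob',np.nanmedian(p[k],0),k.sum())
dk=l&(z>0.01)&(z<0.03); (c,r)=cv2.minEnclosingCircle(p[dk][:,:2].astype(np.float32)); print('disc',c,r,np.nanmedian(p[dk],0))
j=box(400,490,230,310)
for lo,hi in((0.005,.016),(.016,.03),(.09,.11)):
    k=j&(z>lo)&(z<hi); q=p[k]; 
    if len(q)>5: print('jar',lo,len(q),np.nanmedian(q,0),q.min(0),q.max(0)); print(cv2.minAreaRect(q[:,:2].astype(np.float32)), cv2.minEnclosingCircle(q[:,:2].astype(np.float32)))
t=box(275,372,160,310); k=t&(abs(z-0.042)<0.004)&(hsv[...,1]<80); q=p[k]; print('tray',len(q),cv2.minAreaRect(q[:,:2].astype(np.float32)))
hd=box(335,370,125,185)&(z>0.07); print('handle',hd.sum(),cv2.minAreaRect(p[hd][:,:2].astype(np.float32)),np.nanmedian(p[hd],0))
b=t&(hsv[...,0]>95)&(hsv[...,0]<125)&(hsv[...,1]>100)&(z<.05)
n,lab,s,c=cv2.connectedComponentsWithStats(b.astype(np.uint8)); 
for i in range(1,n):
    if s[i,4]>15: print('ball',s[i],c[i],np.nanmean(p[lab==i],0),np.nanmax(p[lab==i][:,2]))
c=im[120:310,270:375]; cv2.imwrite('pics/crop0.png',cv2.resize(c,None,fx=3.1,fy=3.1,interpolation=2))
E
python3 m0.py
```

```text
funnel z pct [0.03645196 0.0490347  0.07038516 0.08593005 0.09019565]
rim (0.4322572946548462, 0.02186700887978077) 0.07391994446516037 474
tab [ 0.43254192 -0.05336603  0.12898897] 17
knob [ 0.33500533 -0.27349011  0.04998832] 255
disc (0.3349306881427765, -0.27463430166244507) 0.04608483612537384 [ 0.33525662 -0.27260954  0.0184434 ]
jar 0.005 2271 [ 0.45537589 -0.38312872  0.01187472] [ 0.40038005 -0.46526869  0.00504756] [ 0.52211139 -0.31807616  0.01599404]
((0.46101564168930054, -0.39295560121536255), (0.1489947885274887, 0.11819014698266983), 87.48388671875) ((0.461017370223999, -0.39465075731277466), 0.08741147816181183)
jar 0.016 403 [ 0.46778338 -0.40414985  0.01767299] [ 0.41025487 -0.43341208  0.01600102] [ 0.5130302  -0.33646852  0.02983839]
((0.4612124562263489, -0.3851584792137146), (0.09646742045879364, 0.10277945548295975), 89.48914337158203) ((0.4613342881202698, -0.37150195240974426), 0.062039077281951904)
jar 0.09 545 [ 0.46055128 -0.39173944  0.09962631] [ 0.41957558 -0.42914283  0.09002817] [ 0.50199077 -0.34550407  0.1036534 ]
((0.460750937461853, -0.38726404309272766), (0.08215353637933731, 0.08350901305675507), 1.8566614389419556) ((0.46096718311309814, -0.38772448897361755), 0.04241597279906273)
tray 1171 ((0.525195300579071, -0.175806924700737), (0.08643468469381332, 0.2332831770181656), 71.46070861816406)
handle 476 ((0.6575636863708496, -0.2179785519838333), (0.01769329607486725, 0.0890001654624939), 71.56558990478516) [ 0.6552418  -0.21830098  0.08490358]
```

View pics/crop0.png

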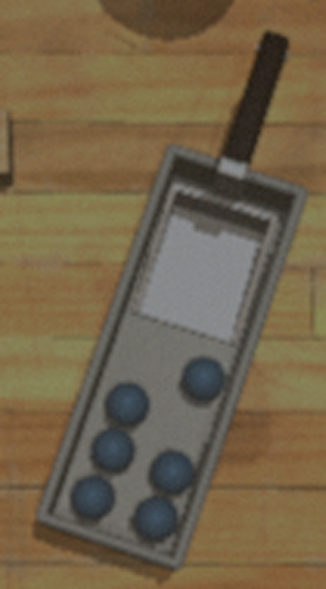

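Six balls are visible in the tray. Next I'll add a move-planning helper and head for the funnel for a closer look.

```bash
cat >> h.py <<'E'
def ori(yaw,tilt=0):
    a=np.radians(yaw); t=np.radians(tilt); x=np.array([np.cos(a),np.sin(a),0]); Z=np.array([0,0,1.])
    y=-Z*np.cos(t)+x*np.sin(t); xx=x*np.cos(t)+Z*np.sin(t); return np.stack([xx,y,np.cross(xx,y)],1)
def plan(*wps,P=None):
    """each wp (x,y,z,yaw[,tilt]) TCP target"""
    P=pose() if P is None else P
    s=st(); print('t',round(s['time'],2),'pos',np.round(P[:3,3],4),'q',np.round(s['qpos'],2),'F',np.round(s['contact_force'],1),'op',round(s['opening'],3))
    for w in wps:
        Q=ori(*w[3:]); d=P[:3,:3].T@(np.array(w[:3])-P[:3,3])*100
        r=np.degrees(R.from_matrix(P[:3,:3].T@Q).as_rotvec())
        print('tx %.2f ty %.2f tz %.2f | ax %.1f ay %.1f az %.1f  rows %.1f'%(*d,*r,max(np.linalg.norm(d)/4.17,np.linalg.norm(r)/7.16)))
def off(w,s): pass
E
python3 - <<'E'
from h import *
plan((.42,.35,.33,0),(.42,0.02,.36,0))
E
```

```text
t 0.1 pos [0.1842 0.6488 0.23  ] q [ 1.14  0.29  1.58 -0.    1.28 -0.15] F [ 0.3 -0.1 -0.6] op 1.001
tx 30.85 ty -9.96 tz -22.32 | ax 0.1 ay -15.9 az -0.0  rows 9.4
tx 39.86 ty -12.89 tz -54.07 | ax 0.1 ay -15.9 az -0.0  rows 16.4
```

Emit:
{"op": "play_rows", "data": {"steps": [{"tx":30.85,"ty":-10,"tz":-22.3,"ay":-16,"claw":4},{"tx":30.85,"ty":-10,"tz":-22.3,"ay":-16,"claw":4},{"tx":30.85,"ty":-10,"tz":-22.3,"ay":-16,"claw":4},{"tx":30.85,"ty":-10,"tz":-22.3,"ay":-16,"claw":4},{"tx":30.85,"ty":-10,"tz":-22.3,"ay":-16,"claw":4},{"tx":30.85,"ty":-10,"tz":-22.3,"ay":-16,"claw":4},{"tx":30.85,"ty":-10,"tz":-22.3,"ay":-16,"claw":4},{"tx":30.85,"ty":-10,"tz":-22.3,"ay":-16,"claw":4},{"tx":30.85,"ty":-10,"tz":-22.3,"ay":-16,"claw":4},{"tx":35,"ty":-12,"tz":-36,"ay":-16,"claw":4},{"tx":38,"ty":-12.5,"tz":-46,"ay":-16,"claw":4},{"tx":38,"ty":-12.5,"tz":-50,"ay":-16,"claw":4}]}}

```text
invalid input at $.steps[0]: expected keys claw, tx, ty, tz, ax, ay, az
```

```bash
python3 - <<'E'
from h import *
plan((.42,0.0,.36,0))
look('wrist','w1.png')
E
```

```text
t 0.1 pos [0.1842 0.6488 0.23  ] q [ 1.14  0.29  1.58 -0.    1.28 -0.15] F [ 0.3 -0.1 -0.6] op 1.001
tx 40.41 ty -12.89 tz -55.99 | ax 0.1 ay -15.9 az -0.0  rows 16.8
```

View pics/w1.png

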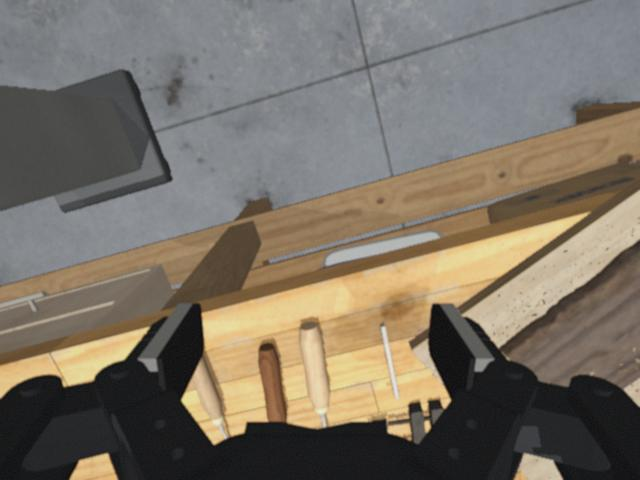

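The call was refused because every key must be present, so this view is still from the start pose. I'll resend it with all keys.

Emit:
{"op": "play_rows", "data": {"steps": [{"tx":30.85,"ty":-10,"tz":-22.3,"ax":0,"ay":-16,"az":0,"claw":4},{"tx":30.85,"ty":-10,"tz":-22.3,"ax":0,"ay":-16,"az":0,"claw":4},{"tx":30.85,"ty":-10,"tz":-22.3,"ax":0,"ay":-16,"az":0,"claw":4},{"tx":30.85,"ty":-10,"tz":-22.3,"ax":0,"ay":-16,"az":0,"claw":4},{"tx":30.85,"ty":-10,"tz":-22.3,"ax":0,"ay":-16,"az":0,"claw":4},{"tx":30.85,"ty":-10,"tz":-22.3,"ax":0,"ay":-16,"az":0,"claw":4},{"tx":30.85,"ty":-10,"tz":-22.3,"ax":0,"ay":-16,"az":0,"claw":4},{"tx":30.85,"ty":-10,"tz":-22.3,"ax":0,"ay":-16,"az":0,"claw":4},{"tx":30.85,"ty":-10,"tz":-22.3,"ax":0,"ay":-16,"az":0,"claw":4},{"tx":40,"ty":-12,"tz":-54,"ax":0,"ay":-16,"az":0,"claw":4},{"tx":40,"ty":-12,"tz":-54,"ax":0,"ay":-16,"az":0,"claw":4},{"tx":40,"ty":-12,"tz":-54,"ax":0,"ay":-16,"az":0,"claw":4}]}}

```text
time: 1.15
eef_pos: [0.4135, 0.2382, 0.3353]
tcp_rot: [0.707, 0.001, -0.001, -0.707]
contact_force: [1.1, -0.6, -0.3]
opening: 0.469
```

```bash
python3 - <<'E'
from h import *
plan((.42,0.0,.36,0))
look('wrist','w1.png')
E
```

```text
t 1.15 pos [0.4135 0.2382 0.3353] q [ 0.31 -0.23  1.91 -0.    1.45 -1.26] F [ 1.1 -0.6 -0.3] op 0.469
tx 0.59 ty -2.46 tz -23.82 | ax 0.0 ay 0.2 az -0.0  rows 5.7
```

View pics/w1.png

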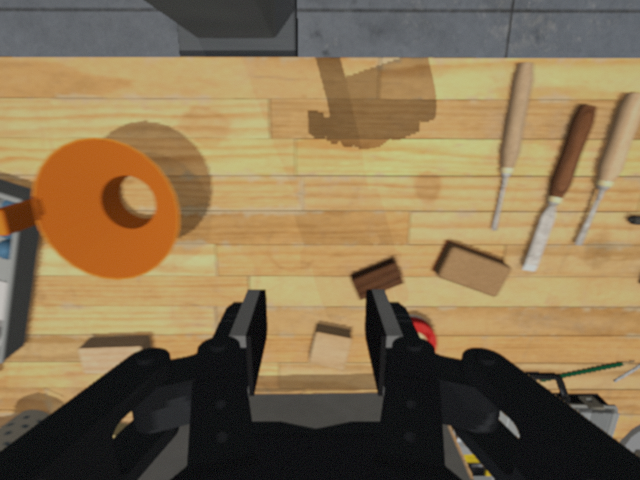

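The wrist view shows the funnel at about (107,207) with its tab on the left at (20,215). The tab faces world -y.

```bash
cat > fun.py <<'E'
from h import *
import sys
from scipy.optimize import least_squares
def fun(fn,zoff=0,lim=None):
    im,p=load(fn); hsv=cv2.cvtColor(im,cv2.COLOR_BGR2HSV); z=p[...,2]-zoff
    f=(hsv[...,0]<12)&(hsv[...,1]>170)&(z>0.02)&(z<0.14)
    n,l,s,_=cv2.connectedComponentsWithStats(f.astype(np.uint8)); i=1+np.argmax(s[1:,4]); f=l==i
    # upper surface of the cone: radius = 34+(z-40)*42/50
    q=p[f&(z>0.05)&(z<0.088)]; zz=q[:,2]-zoff
    g=lambda v: np.hypot(q[:,0]-v[0],q[:,1]-v[1])-(v[2]+(zz-.04)*.84)
    r=least_squares(g,[*q[:,:2].mean(0),.032],loss='soft_l1',f_scale=.002)
    tab=p[f&(z>0.1)]; top=p[f&(z>.125)]
    print(fn,'centre',r.x,'rms',np.sqrt(np.mean(r.fun**2)),len(q))
    if len(tab)>3:
        t=np.median(tab,0); print('tab',t,len(tab),'top',top.mean(0),len(top),'dir',np.degrees(np.arctan2(*(top.mean(0)[:2]-r.x[:2])[::-1])),np.linalg.norm(top.mean(0)[:2]-r.x[:2]), cv2.minAreaRect(top[:,:2].astype(np.float32)))
if __name__=='__main__':
    for a in sys.argv[1:]: fun(a)
E
python3 fun.py top0.png w1.png
```

```text
top0.png centre [0.43219881 0.02286521 0.03073327] rms 0.001370555406956849 4244
tab [ 0.43210521 -0.05256184  0.12977793] 16 top [ 0.43207686 -0.05272668  0.12955267] 16 dir -90.09242755351431 0.07559199360973402 ((0.4321305751800537, -0.05272786319255829), (0.023030102252960205, 0.0010230039479210973), 4.55994987487793)fun.py:11: RuntimeWarning: Mean of empty slice.
  r=least_squares(g,[*q[:,:2].mean(0),.032],loss='soft_l1',f_scale=.002)
  ret = um.true_divide(
Traceback (most recent call last):
  File "fun.py", line 17, in <module>
    for a in sys.argv[1:]: fun(a)
                           ~~~^^^
  File "fun.py", line 11, in fun
    r=least_squares(g,[*q[:,:2].mean(0),.032],loss='soft_l1',f_scale=.002)
ValueError: Initial guess is outside of provided bounds
```

Emit:
{"op": "play_rows", "data": {"steps": [{"tx":0.5,"ty":-2.5,"tz":-29,"ax":0,"ay":0,"az":0,"claw":4},{"tx":0.5,"ty":-2.5,"tz":-29,"ax":0,"ay":0,"az":0,"claw":4},{"tx":0.5,"ty":-2.5,"tz":-29,"ax":0,"ay":0,"az":0,"claw":4},{"tx":0.5,"ty":-2.5,"tz":-29,"ax":0,"ay":0,"az":0,"claw":4},{"tx":0.5,"ty":-2.5,"tz":-29,"ax":0,"ay":0,"az":0,"claw":4},{"tx":0.5,"ty":-2.5,"tz":-29,"ax":0,"ay":0,"az":0,"claw":4},{"tx":0.5,"ty":-2.5,"tz":-29,"ax":0,"ay":0,"az":0,"claw":4},{"tx":0.5,"ty":-2.5,"tz":-29,"ax":0,"ay":0,"az":0,"claw":4}]}}

```text
time: 1.87
eef_pos: [0.4191, -0.0561, 0.3608]
tcp_rot: [0.708, -0.002, 0.003, -0.706]
contact_force: [-0.0, 0.2, -0.6]
opening: 0.468
```

```bash
python3 - <<'E'
from h import *
plan((.42,0.0,.36,0))
look('wrist','w2.png')
E
python3 fun.py w2.png
```

```text
t 1.87 pos [ 0.4191 -0.0561  0.3608] q [-0.37 -0.37  1.98 -0.    1.53 -1.94] F [-0.   0.2 -0.6] op 0.468
tx 0.05 ty 0.06 tz 5.61 | ax 0.2 ay -0.4 az 0.0  rows 1.3fun.py:11: RuntimeWarning: Mean of empty slice.
  r=least_squares(g,[*q[:,:2].mean(0),.032],loss='soft_l1',f_scale=.002)
  ret = um.true_divide(
Traceback (most recent call last):
  File "fun.py", line 17, in <module>
    for a in sys.argv[1:]: fun(a)
                           ~~~^^^
  File "fun.py", line 11, in fun
    r=least_squares(g,[*q[:,:2].mean(0),.032],loss='soft_l1',f_scale=.002)
ValueError: Initial guess is outside of provided bounds
```

View pics/w2.png

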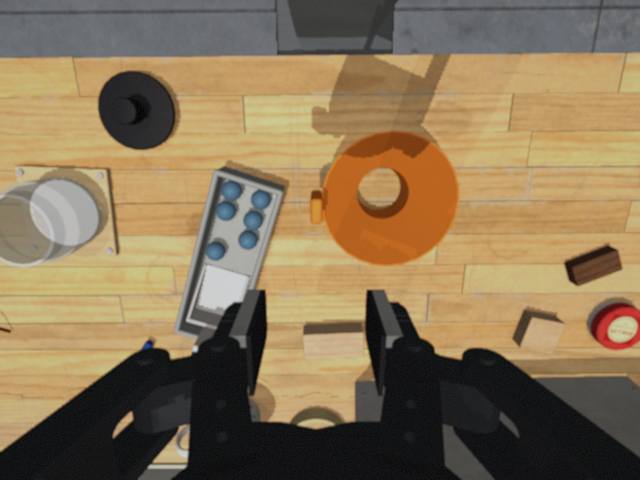

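```bash
python3 - <<'E'
from h import *
im,p=load('w2.png'); print(p[200,400],p[207,316],p[190,60],im[200,400]); z=np.load('pics/w2.npz'); print(z['d'][200,400],z['W'])
hsv=cv2.cvtColor(im,cv2.COLOR_BGR2HSV); print(hsv[250,400],p[250,400])
print(p[60,250],p[320,60])
E
```

```text
[0.44585272 0.0499238  0.01878125] [ 0.42912496 -0.05709297  0.13016692] [ 0.42302698 -0.3553813   0.06029466] [ 18  51 105]
0.4923968 [[ 0.00659745  0.9559835   0.29334626  0.34446545]
 [ 0.99997079 -0.00517507 -0.00562469 -0.05547615]
 [-0.00385902  0.2933748  -0.95598971  0.50335557]
 [ 0.          0.          0.          1.        ]]
[ 13 212 190] [0.49265386 0.04032372 0.07863739]
[ 0.27783753 -0.13566266  0.00049735] [ 0.62709068 -0.43607492 -0.00123557]
```

```bash
sed -i 's/<12)&(hsv\[...,1\]>170)/<17)\&(hsv[...,1]>170)/' fun.py; python3 fun.py w1.png w2.png; sed -i 's#/dev/null##' h.py; python3 - <<'E'
from h import *
# tray, scoop, jar from w2
im,p=load('w2.png'); z=p[...,2]
def box(x0,x1,y0,y1):
    m=np.zeros((480,640),bool); m[y0:y1,x0:x1]=1; return m
k=box(170,290,160,345)&(abs(z-.042)<.003); print('tray',k.sum(),cv2.minAreaRect(p[k][:,:2].astype(np.float32)))
l=box(90,180,65,155); k=l&(z>.045); print('knob',np.median(p[k],0))
k=l&(z>.012)&(z<.03);print('disc',cv2.minEnclosingCircle(p[k][:,:2].astype(np.float32)))
k=box(0,125,160,270)&(abs(z-.1)<.003);print('neck',k.sum(),cv2.minEnclosingCircle(p[k][:,:2].astype(np.float32)))
E
```

```text
w1.png centre [0.43250364 0.02271328 0.03089568] rms 0.0010707659355529238 11006
tab [ 0.43212314 -0.05206753  0.11926449] 754 top [ 0.43293504 -0.05376579  0.12871106] 261 dir -89.67680735846227 0.07648028555215002 ((0.4328220784664154, -0.05427921935915947), (0.008436416275799274, 0.024914635345339775), 84.35240173339844)
w2.png centre [0.43231575 0.02276592 0.03103438] rms 0.0009089913744539514 9929
tab [ 0.42407235 -0.05705516  0.12835556] 168 top [ 0.43154557 -0.05709758  0.12884161] 121 dir -90.55252470021286 0.07986721750084863 ((0.43285468220710754, -0.05714884400367737), (0.010087331756949425, 0.02454487606883049), 89.84915161132812)
tray 1831 ((0.5246137976646423, -0.17556171119213104), (0.08702933043241501, 0.23237627744674683), 71.34465789794922)
knob [ 0.33485094 -0.27311793  0.04981578]
disc ((0.3352343440055847, -0.2744101285934448), 0.046177711337804794)
neck 635 ((0.4612583816051483, -0.3864240050315857), 0.0423339307308197)
```

```bash
python3 - <<'E'
from h import *
plan((.4323,-.0577,.14,0),(.4323,-.0577,.096,0))
E
```

```text
t 1.92 pos [ 0.4191 -0.0532  0.3605] q [-0.37 -0.37  1.98 -0.    1.53 -1.93] F [ 0.1 -0.2 -0.9] op 0.468
tx 1.33 ty 22.05 tz -0.44 | ax 0.0 ay -0.3 az -0.0  rows 5.3
tx 1.33 ty 26.45 tz -0.44 | ax 0.0 ay -0.3 az -0.0  rows 6.4
```

Emit:
{"op": "play_rows", "data": {"steps": [{"tx":1.3,"ty":20,"tz":-0.4,"ax":0,"ay":-0.3,"az":0,"claw":4},{"tx":1.3,"ty":20,"tz":-0.4,"ax":0,"ay":-0.3,"az":0,"claw":4},{"tx":1.3,"ty":20,"tz":-0.4,"ax":0,"ay":-0.3,"az":0,"claw":4},{"tx":1.3,"ty":20,"tz":-0.4,"ax":0,"ay":-0.3,"az":0,"claw":4},{"tx":1.3,"ty":20,"tz":-0.4,"ax":0,"ay":-0.3,"az":0,"claw":4},{"tx":1.3,"ty":20,"tz":-0.4,"ax":0,"ay":-0.3,"az":0,"claw":4},{"tx":1.3,"ty":20,"tz":-0.4,"ax":0,"ay":-0.3,"az":0,"claw":4}]}}

```text
time: 2.5
eef_pos: [0.431, -0.0523, 0.159]
tcp_rot: [-0.706, -0.002, 0.005, 0.708]
contact_force: [-0.5, 0.1, 0.4]
opening: 0.472
```

```bash
python3 - <<'E'
from h import *
plan((.4323,-.0577,.096,0))
look('wrist','w3.png')
E
python3 fun.py w3.png
```

```text
t 2.5 pos [ 0.431  -0.0523  0.159 ] q [-0.36 -0.19  2.21  0.    1.13 -1.94] F [-0.5  0.1  0.4] op 0.472
tx 0.15 ty 6.30 tz -0.55 | ax -0.1 ay 0.5 az -0.3  rows 1.5
w3.png centre [0.43223152 0.02289297 0.0310009 ] rms 0.0009351979316458447 31533
tab [ 0.42548518 -0.05720502  0.12901783] 1250 top [ 0.43017785 -0.05739451  0.12926396] 918 dir -91.46524831435177 0.0803137404056173 ((0.43273237347602844, -0.05767291784286499), (0.02564789354801178, 0.011343647725880146), 0.6002753973007202)
```

View pics/w3.png

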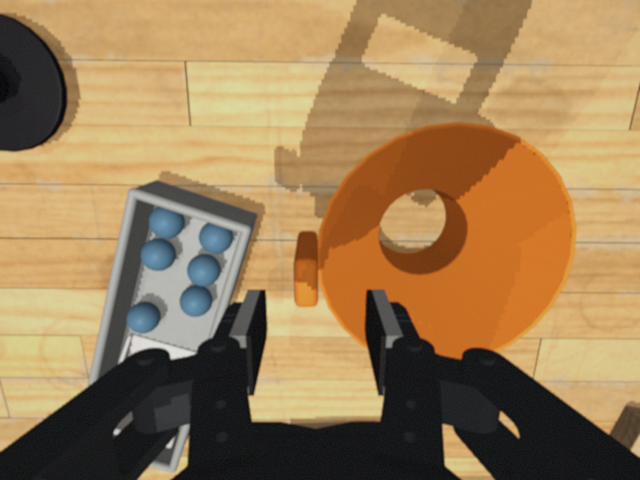

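The tab, at pixel (307,268), sits between the fingers and lies about 5 mm toward -y. I'll descend, centre on it and close.

Emit:
{"op": "play_rows", "data": {"grip_force": 60, "steps": [{"tx":0.15,"ty":1,"tz":-0.55,"ax":0,"ay":0.4,"az":-0.2,"claw":4},{"tx":0.15,"ty":3,"tz":-0.55,"ax":0,"ay":0.4,"az":-0.2,"claw":4},{"tx":0.15,"ty":5,"tz":-0.55,"ax":0,"ay":0.4,"az":-0.2,"claw":4},{"tx":0.15,"ty":6.3,"tz":-0.55,"ax":0,"ay":0.4,"az":-0.2,"claw":4},{"tx":0.15,"ty":6.3,"tz":-0.55,"ax":0,"ay":0.4,"az":-0.2,"claw":4},{"tx":0.15,"ty":6.3,"tz":-0.55,"ax":0,"ay":0.4,"az":-0.2,"claw":0.9},{"tx":0.15,"ty":6.3,"tz":-0.55,"ax":0,"ay":0.4,"az":-0.2,"claw":0.5},{"tx":0.15,"ty":6.3,"tz":-0.55,"ax":0,"ay":0.4,"az":-0.2,"claw":0.5},{"tx":0.15,"ty":6.3,"tz":-0.55,"ax":0,"ay":0.4,"az":-0.2,"claw":0.5},{"tx":0.15,"ty":6.3,"tz":-0.55,"ax":0,"ay":0.4,"az":-0.2,"claw":0.5}]}}

```text
time: 3.38
eef_pos: [0.4359, -0.0594, 0.1008]
tcp_rot: [-0.707, -0.003, -0.003, 0.707]
contact_force: [-0.2, 2.0, 5.6]
opening: 0.131
```

```bash
python3 - <<'E'
from h import *
plan((.4323,-.0577,.096,0))
E
```

```text
t 3.38 pos [ 0.4359 -0.0594  0.1008] q [-0.37 -0.09  2.24  0.    0.98 -1.94] F [-0.2  2.   5.6] op 0.131
tx -0.37 ty 0.48 tz 0.17 | ax -0.0 ay 0.0 az 0.5  rows 0.1
```

Gripped: the opening reads 11 mm on the 12 mm tab. Lifting first, then I'll check it.

Emit:
{"op": "play_rows", "data": {"steps": [{"tx":0,"ty":-1,"tz":0,"ax":0,"ay":0,"az":0,"claw":0.5},{"tx":0,"ty":-3,"tz":0,"ax":0,"ay":0,"az":0,"claw":0.5},{"tx":0,"ty":-6,"tz":0,"ax":0,"ay":0,"az":0,"claw":0.5},{"tx":0,"ty":-9,"tz":0,"ax":0,"ay":0,"az":0,"claw":0.5},{"tx":0,"ty":-12,"tz":0,"ax":0,"ay":0,"az":0,"claw":0.5},{"tx":0,"ty":-14,"tz":0,"ax":0,"ay":0,"az":0,"claw":0.5},{"tx":0,"ty":-14,"tz":0,"ax":0,"ay":0,"az":0,"claw":0.5},{"tx":0,"ty":-14,"tz":0,"ax":0,"ay":0,"az":0,"claw":0.5}]}}

```text
time: 4.05
eef_pos: [0.4341, -0.0597, 0.2395]
tcp_rot: [0.708, 0.003, 0.002, -0.706]
contact_force: [-0.8, 0.3, -2.3]
opening: 0.129
```

```bash
python3 - <<'E'
from h import *
plan((.411,-.4525,.245,-40),(.411,-.4525,.17,-40))
look('wrist','w4.png');look('side','s4.png')
from fun import fun
fun('w4.png',0.142)
E
```

```text
t 4.05 pos [ 0.4341 -0.0597  0.2395] q [-0.37 -0.27  2.13  0.    1.28 -1.94] F [-0.8  0.3 -2.3] op 0.129
tx -2.34 ty -0.48 tz -39.28 | ax -0.0 ay 40.0 az 0.5  rows 9.4
tx -2.39 ty 7.02 tz -39.26 | ax -0.0 ay 40.0 az 0.5  rows 9.6
w4.png centre [0.43091689 0.02034586 0.03422122] rms 0.0011473836629570524 50021
tab [ 0.42472456 -0.0599521   0.26716498] 3182 top [ 0.43039013 -0.05949846  0.26815715] 1727 dir -90.3779974119083 0.07984605417745574 ((0.43057504296302795, -0.049081478267908096), (0.02505280263721943, 0.033216703683137894), 0.6327350735664368)
```

View pics/s4.png

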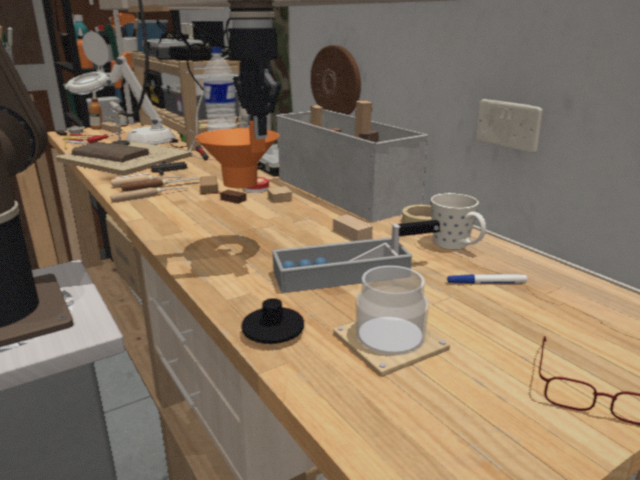

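View pics/w4.png

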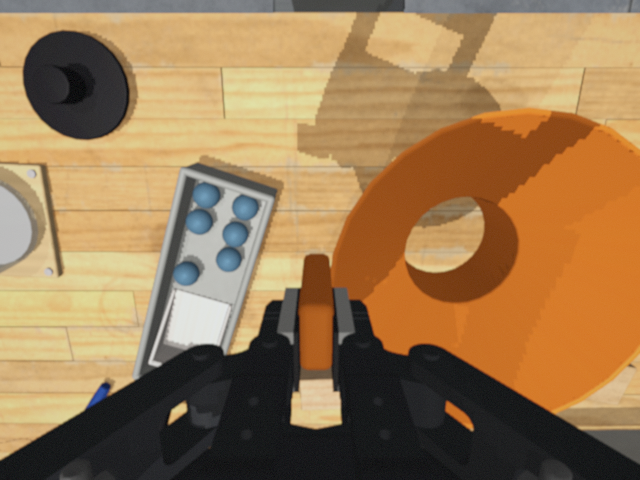

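Emit:
{"op": "play_rows", "data": {"steps": [{"tx":0,"ty":0,"tz":-3,"ax":0,"ay":4,"az":0.4,"claw":0.5},{"tx":-0.5,"ty":0,"tz":-6.5,"ax":0,"ay":8,"az":0.5,"claw":0.5},{"tx":-0.9,"ty":0,"tz":-10,"ax":0,"ay":12,"az":0.5,"claw":0.5},{"tx":-1,"ty":0,"tz":-13.5,"ax":0,"ay":16,"az":0.5,"claw":0.5},{"tx":-1.3,"ty":0,"tz":-17,"ax":0,"ay":20,"az":0.5,"claw":0.5},{"tx":-1.5,"ty":0,"tz":-20.5,"ax":0,"ay":24,"az":0.5,"claw":0.5},{"tx":-1.8,"ty":0,"tz":-24,"ax":0,"ay":28,"az":0.5,"claw":0.5},{"tx":-2,"ty":0,"tz":-27.5,"ax":0,"ay":32,"az":0.5,"claw":0.5},{"tx":-2.1,"ty":0,"tz":-31,"ax":0,"ay":36,"az":0.5,"claw":0.5},{"tx":-2.2,"ty":0,"tz":-35,"ax":0,"ay":40,"az":0.5,"claw":0.5},{"tx":-2.2,"ty":0,"tz":-38,"ax":0,"ay":40,"az":0.5,"claw":0.5},{"tx":-2.2,"ty":0,"tz":-39,"ax":0,"ay":40,"az":0.5,"claw":0.5}]}}

```text
time: 5.15
eef_pos: [0.41, -0.4526, 0.2342]
tcp_rot: [-0.663, 0.246, -0.24, 0.665]
contact_force: [-0.3, 0.1, -0.9]
opening: 0.131
```

Emit:
{"op": "play_rows", "data": {"steps": [{"tx":0,"ty":0,"tz":0,"ax":0,"ay":0,"az":0,"claw":0.5},{"tx":0,"ty":0,"tz":0,"ax":0,"ay":0,"az":0,"claw":0.5},{"tx":0,"ty":0,"tz":0,"ax":0,"ay":0,"az":0,"claw":0.5}]}}

```text
time: 5.4
eef_pos: [0.4116, -0.4475, 0.2361]
tcp_rot: [-0.663, 0.244, -0.239, 0.666]
contact_force: [0.5, -0.7, -1.3]
opening: 0.129
```

```bash
cat >fc.py <<'E'
from h import *
import sys
from fun import fun
zo=float(sys.argv[2]); n=sys.argv[1]
plan((.4118,-.4506,.24,-40))
look('wrist','w%s.png'%n);look('side','s%s.png'%n);look('top','t%s.png'%n)
fun('w%s.png'%n,zo); fun('t%s.png'%n,zo)
E
python3 fc.py 5 0.14
```

```text
t 5.4 pos [ 0.4116 -0.4475  0.2361] q [-0.99  0.14  1.74 -0.    1.27 -1.87] F [ 0.5 -0.7 -1.3] op 0.129
tx 0.21 ty -0.39 tz -0.22 | ax -0.0 ay 0.1 az -0.5  rows 0.1
w5.png centre [ 0.46113326 -0.38445237  0.03518847] rms 0.0011660252404899266 48756
tab [ 0.40536516 -0.44230525  0.26373741] 3159 top [ 0.41049241 -0.44131494  0.26748204] 322 dir -131.68772264579417 0.07614359885956835 ((0.4111437499523163, -0.43636202812194824), (0.032199036329984665, 0.020276213064789772), 77.0626449584961)
t5.png centre [ 0.46192722 -0.38470513  0.03392786] rms 0.0012856324992846922 5940
tab [ 0.41847154 -0.43063745  0.24979946] 15 top [nan nan nan] 0 dir nan nan ((0.0, 0.0), (0.0, 0.0), 0.0)fun.py:15: RuntimeWarning: Mean of empty slice.
  t=np.median(tab,0); print('tab',t,len(tab),'top',top.mean(0),len(top),'dir',np.degrees(np.arctan2(*(top.mean(0)[:2]-r.x[:2])[::-1])),np.linalg.norm(top.mean(0)[:2]-r.x[:2]), cv2.minAreaRect(top[:,:2].astype(np.float32)))
  ret = um.true_divide(
```

View pics/w5.png

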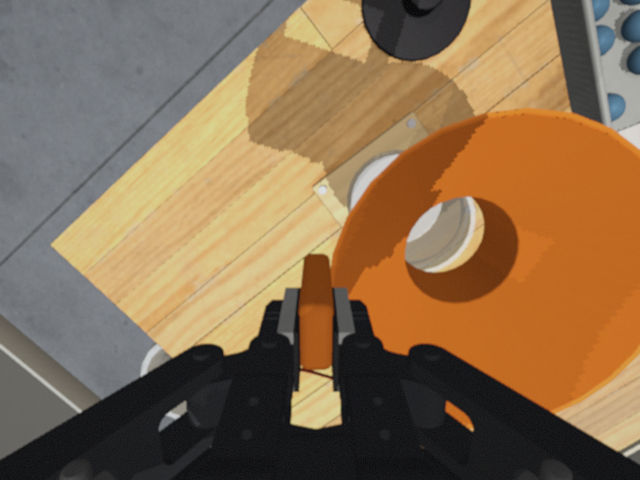

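View pics/s5.png

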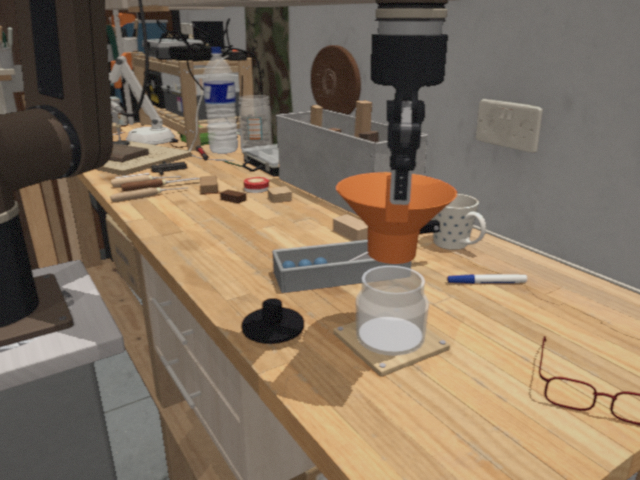

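The spout hangs over the jar neck with its centre at (0.461,-0.3846), and the neck is at (0.461,-0.387). I'll shift 2.4 mm and lower.

Emit:
{"op": "play_rows", "data": {"steps": [{"tx":0.15,"ty":0.5,"tz":-0.18,"ax":0,"ay":0,"az":0,"claw":0.5},{"tx":0.15,"ty":1.5,"tz":-0.18,"ax":0,"ay":0,"az":0,"claw":0.5},{"tx":0.15,"ty":2.5,"tz":-0.18,"ax":0,"ay":0,"az":0,"claw":0.5},{"tx":0.15,"ty":3.3,"tz":-0.18,"ax":0,"ay":0,"az":0,"claw":0.5},{"tx":0.15,"ty":4,"tz":-0.18,"ax":0,"ay":0,"az":0,"claw":0.5},{"tx":0.15,"ty":4.7,"tz":-0.18,"ax":0,"ay":0,"az":0,"claw":0.5},{"tx":0.15,"ty":5.4,"tz":-0.18,"ax":0,"ay":0,"az":0,"claw":0.5},{"tx":0.15,"ty":6,"tz":-0.18,"ax":0,"ay":0,"az":0,"claw":0.5},{"tx":0.15,"ty":6.6,"tz":-0.18,"ax":0,"ay":0,"az":0,"claw":0.5},{"tx":0.15,"ty":7.2,"tz":-0.18,"ax":0,"ay":0,"az":0,"claw":0.5},{"tx":0.15,"ty":7.2,"tz":-0.18,"ax":0,"ay":0,"az":0,"claw":0.5}]}}

```text
time: 6.47
eef_pos: [0.4109, -0.4509, 0.1637]
tcp_rot: [-0.664, 0.244, -0.239, 0.666]
contact_force: [0.3, 0.1, -2.0]
opening: 0.126
```

```bash
python3 fc.py 6 0.065 2>/dev/null
```

```text
t 6.47 pos [ 0.4109 -0.4509  0.1637] q [-1.    0.21  1.79 -0.    1.14 -1.87] F [ 0.3  0.1 -2. ] op 0.126
tx -0.00 ty -7.63 tz 0.08 | ax -0.0 ay 0.0 az -0.4  rows 1.8
w6.png centre [ 0.46050862 -0.3877969   0.03294462] rms 0.0011306711844539029 49868
tab [ 0.40428224 -0.44542492  0.19131188] 3185 top [ 0.40802326 -0.44857373  0.19190718] 2113 dir -130.8130741514185 0.08030276996271979 ((0.41419875621795654, -0.44243332743644714), (0.0292885173112154, 0.025970065966248512), 51.47730255126953)
t6.png centre [ 0.46137113 -0.38854717  0.03127502] rms 0.0013637587280825262 4699
```

View pics/s6.png

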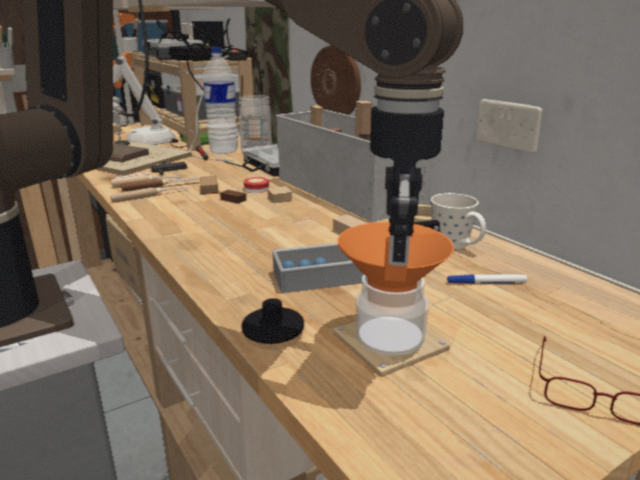

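Emit:
{"op": "play_rows", "data": {"steps": [{"tx":0,"ty":0.3,"tz":0,"ax":0,"ay":0,"az":0,"claw":0.5},{"tx":0,"ty":0.5,"tz":0,"ax":0,"ay":0,"az":0,"claw":0.5},{"tx":0,"ty":0.6,"tz":0,"ax":0,"ay":0,"az":0,"claw":0.5},{"tx":0,"ty":0.6,"tz":0,"ax":0,"ay":0,"az":0,"claw":0.5},{"tx":0,"ty":0.6,"tz":0,"ax":0,"ay":0,"az":0,"claw":0.5}]}}

```text
time: 7.03
eef_pos: [0.4113, -0.4515, 0.1594]
tcp_rot: [-0.664, 0.243, -0.24, 0.665]
contact_force: [0.5, 0.3, -1.3]
opening: 0.13
```

Emit:
{"op": "play_rows", "data": {"steps": [{"tx":0,"ty":0.15,"tz":0,"ax":0,"ay":0,"az":0,"claw":0.5},{"tx":0,"ty":0.25,"tz":0,"ax":0,"ay":0,"az":0,"claw":0.5},{"tx":0,"ty":0.25,"tz":0,"ax":0,"ay":0,"az":0,"claw":0.5},{"tx":0,"ty":0.25,"tz":0,"ax":0,"ay":0,"az":0,"claw":1.6},{"tx":0,"ty":0.25,"tz":0,"ax":0,"ay":0,"az":0,"claw":3},{"tx":0,"ty":0.25,"tz":0,"ax":0,"ay":0,"az":0,"claw":4},{"tx":0,"ty":0.25,"tz":0,"ax":0,"ay":0,"az":0,"claw":4},{"tx":0,"ty":-1,"tz":0,"ax":0,"ay":0,"az":0,"claw":4},{"tx":0,"ty":-4,"tz":0,"ax":0,"ay":0,"az":0,"claw":4},{"tx":0,"ty":-8,"tz":0,"ax":0,"ay":0,"az":0,"claw":4},{"tx":0,"ty":-12,"tz":0,"ax":0,"ay":0,"az":0,"claw":4},{"tx":0,"ty":-15,"tz":0,"ax":0,"ay":0,"az":0,"claw":4}]}}

```text
time: 8.03
eef_pos: [0.4124, -0.4525, 0.3147]
tcp_rot: [0.665, -0.242, 0.241, -0.664]
contact_force: [0.0, -0.6, 0.8]
opening: 0.468
```

```bash
cat > sc.py <<'E'
from h import *
import sys
from fun import fun
n=sys.argv[1]
im,d,K,W=look('top','t%s.png'%n); look('side','s%s.png'%n)
try: fun('t%s.png'%n,0.056)
except Exception as e: print(e)
p=cloud(d,K,W); z=p[...,2]
m=np.zeros((480,640),bool); m[110:200,325:385]=1
hd=m&(z>.07)&(im.sum(-1)<170); q=p[hd][:,:2].astype(np.float32); print('handle',hd.sum(),cv2.minAreaRect(q),np.median(p[hd][:,2]))
a=np.array([np.cos(np.radians(-18.6)),np.sin(np.radians(-18.6))]); t=np.array([.5248,-.1757]); c=np.array(cv2.minAreaRect(q)[0])-t
print('tray frame',c@a,c@np.array([-a[1],a[0]]))
E
python3 sc.py 7; python3 - <<'E'
from h import *
plan((.655,-.218,.3,-18.5),(.655,-.218,.12,-18.5))
E
```

```text
t7.png centre [ 0.46156573 -0.38812534  0.03034946] rms 0.0013802401078157796 4909
tab [ 0.41007775 -0.44597864  0.18443294] 253 top [ 0.4102109  -0.44843701  0.18588909] 153 dir -130.4140897238763 0.07921372764926331 ((0.4103430509567261, -0.4490901231765747), (0.011694036424160004, 0.025332719087600708), 45.981483459472656)
handle 382 ((0.6568564176559448, -0.21869589388370514), (0.015892529860138893, 0.08830922096967697), 71.65913391113281) 0.08494580151057995
tray frame 0.13887284160913627 0.001370473780817505
t 8.13 pos [ 0.4137 -0.4544  0.3195] q [-1.    0.09  1.64 -0.    1.4  -1.87] F [0.4 0.1 0.4] op 0.467
tx 3.30 ty 1.80 tz 33.63 | ax 0.4 ay -21.5 az 0.5  rows 8.1
tx 3.13 ty 19.80 tz 33.72 | ax 0.4 ay -21.5 az 0.5  rows 9.4
```

View pics/s7.png

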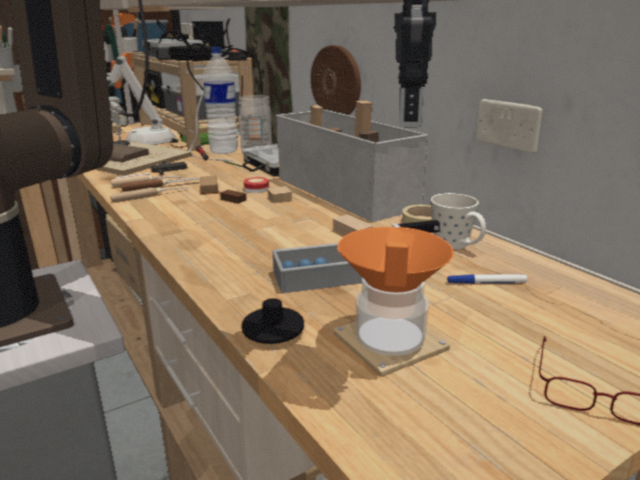

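View pics/t7.png

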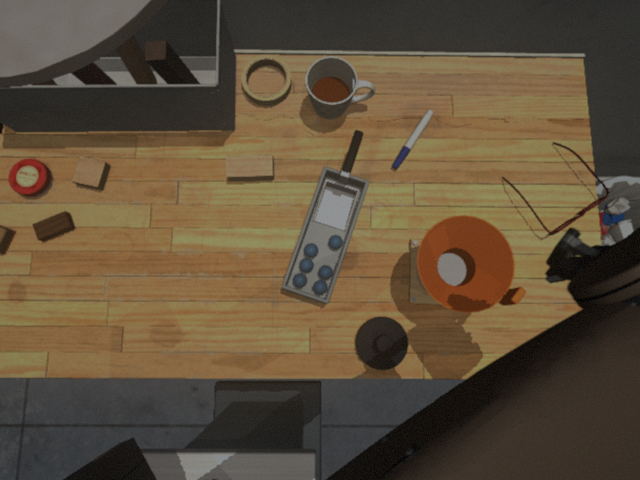

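The funnel is seated and level, with its tab top at z=0.186 as expected, and the scoop hasn't moved. Before picking the scoop up I'll test whether the arm can reach the pour tilt empty-handed, above the funnel.

```bash
python3 - <<'E'
from h import *
plan((.517,-.435,.32,-40),(.517,-.435,.32,-40,45))
E
```

```text
t 8.13 pos [ 0.4137 -0.4544  0.3195] q [-1.    0.09  1.64 -0.    1.4  -1.87] F [0.4 0.1 0.4] op 0.467
tx 6.68 ty -0.03 tz 8.12 | ax 0.3 ay 0.0 az 0.5  rows 2.5
tx 6.68 ty -0.03 tz 8.12 | ax 0.3 ay 0.2 az -44.5  rows 6.2
```

Emit:
{"op": "play_rows", "data": {"steps": [{"tx":4,"ty":0,"tz":4,"ax":0,"ay":0,"az":0,"claw":4},{"tx":6.7,"ty":0,"tz":8,"ax":0,"ay":0,"az":-6,"claw":4},{"tx":6.7,"ty":0,"tz":8,"ax":0,"ay":0,"az":-12,"claw":4},{"tx":6.7,"ty":0,"tz":8,"ax":0,"ay":0,"az":-18,"claw":4},{"tx":6.7,"ty":0,"tz":8,"ax":0,"ay":0,"az":-24,"claw":4},{"tx":6.7,"ty":0,"tz":8,"ax":0,"ay":0,"az":-30,"claw":4},{"tx":6.7,"ty":0,"tz":8,"ax":0,"ay":0,"az":-36,"claw":4},{"tx":6.7,"ty":0,"tz":8,"ax":0,"ay":0,"az":-42,"claw":4},{"tx":6.7,"ty":0,"tz":8,"ax":0,"ay":0,"az":-45,"claw":4},{"tx":6.7,"ty":0,"tz":8,"ax":0,"ay":0,"az":-45,"claw":4}]}}

```text
time: 8.97
eef_pos: [0.5132, -0.4318, 0.3062]
tcp_rot: [0.706, 0.028, 0.475, -0.524]
contact_force: [-0.6, 0.2, -0.4]
opening: 0.466
```

```bash
python3 - <<'E'
from h import *
plan((.517,-.435,.32,-40,45))
T=pose(); print(T)
plan((.62,-.218,.32,-18.5),(.654,-.2177,.16,-18.5))
E
```

```text
t 8.97 pos [ 0.5132 -0.4318  0.3062] q [-0.91 -0.12  2.    0.3   0.51 -1.98] F [-0.6  0.2 -0.4] op 0.466
tx 1.33 ty -0.64 tz -0.00 | ax -0.1 ay 0.0 az -0.5  rows 0.4
[[ 5.46736874e-01  5.37309609e-01  6.42166002e-01  5.13195901e-01]
 [-4.58430890e-01 -4.49687117e-01  7.66565467e-01 -4.31750502e-01]
 [ 7.00656770e-01 -7.13498339e-01  4.58793675e-04  3.06177392e-01]
 [ 0.00000000e+00  0.00000000e+00  0.00000000e+00  1.00000000e+00]]
t 8.97 pos [ 0.5132 -0.4318  0.3062] q [-0.91 -0.12  2.    0.3   0.51 -1.98] F [-0.6  0.2 -0.4] op 0.466
tx -2.99 ty -4.86 tz 23.24 | ax 8.3 ay -20.4 az 44.0  rows 6.9
tx -12.36 ty 8.37 tz 25.44 | ax 8.3 ay -20.4 az 44.0  rows 7.1
```

A 45° tilt is reachable. Moving to above the scoop handle.

Emit:
{"op": "play_rows", "data": {"steps": [{"tx":-3,"ty":-4.9,"tz":23.2,"ax":8.3,"ay":-20.4,"az":44,"claw":4},{"tx":-3,"ty":-4.9,"tz":23.2,"ax":8.3,"ay":-20.4,"az":44,"claw":4},{"tx":-3,"ty":-4.9,"tz":23.2,"ax":8.3,"ay":-20.4,"az":44,"claw":4},{"tx":-3,"ty":-4.9,"tz":23.2,"ax":8.3,"ay":-20.4,"az":44,"claw":4},{"tx":-3,"ty":-4.9,"tz":23.2,"ax":8.3,"ay":-20.4,"az":44,"claw":4},{"tx":-3,"ty":-4.9,"tz":23.2,"ax":8.3,"ay":-20.4,"az":44,"claw":4},{"tx":-3,"ty":-4.9,"tz":23.2,"ax":8.3,"ay":-20.4,"az":44,"claw":4},{"tx":-3,"ty":-4.9,"tz":23.2,"ax":8.3,"ay":-20.4,"az":44,"claw":4},{"tx":-12.3,"ty":8.4,"tz":25.4,"ax":8.3,"ay":-20.4,"az":44,"claw":4},{"tx":-12.3,"ty":8.4,"tz":25.4,"ax":8.3,"ay":-20.4,"az":44,"claw":4},{"tx":-12.3,"ty":8.4,"tz":25.4,"ax":8.3,"ay":-20.4,"az":44,"claw":4},{"tx":-12.3,"ty":8.4,"tz":25.4,"ax":8.3,"ay":-20.4,"az":44,"claw":4}]}}

```text
time: 9.97
eef_pos: [0.6557, -0.2217, 0.161]
tcp_rot: [0.699, -0.114, 0.115, -0.696]
contact_force: [-0.1, -0.4, -0.5]
opening: 0.469
```

Emit:
{"op": "play_rows", "data": {"steps": [{"tx":0,"ty":0,"tz":0,"ax":0,"ay":0,"az":0,"claw":4},{"tx":0,"ty":0,"tz":0,"ax":0,"ay":0,"az":0,"claw":4},{"tx":0,"ty":0,"tz":0,"ax":0,"ay":0,"az":0,"claw":4}]}}

```text
time: 10.22
eef_pos: [0.6567, -0.222, 0.1654]
tcp_rot: [0.699, -0.112, 0.116, -0.696]
contact_force: [-0.1, -1.0, 1.4]
opening: 0.471
```

```bash
python3 - <<'E'
from h import *
plan((.654,-.2177,.054,-18.5))
im,d,K,W=look('wrist','w8.png'); p=cloud(d,K,W); z=p[...,2]
m=(z>.078)&(z<.095)&(im.sum(-1)<200); m[400:]=0
print(m.sum(),cv2.minAreaRect(p[m][:,:2].astype(np.float32)))
E
```

```text
t 10.22 pos [ 0.6567 -0.222   0.1654] q [-0.47  0.38  1.59 -0.    1.17 -1.72] F [-0.1 -1.   1.4] op 0.471
tx -0.45 ty 11.14 tz 0.36 | ax 0.2 ay -0.1 az 0.3  rows 2.7
2902 ((0.6899513006210327, -0.2225872278213501), (0.0291679035872221, 0.13551028072834015), 83.78325653076172)
```

View pics/w8.png

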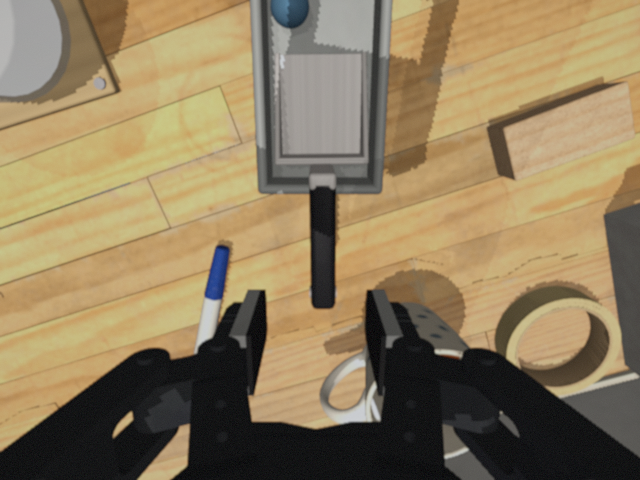

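```bash
python3 - <<'E'
from h import *
im,p=load('t7.png'); z=p[...,2]
m=np.zeros((480,640),bool); m[50:128,295:380]=1; q=p[m&(z>.02)&(z<.2)]
print(q.min(0),q.max(0)); d=np.hypot(q[:,0]-.654,q[:,1]+.2177); i=d.argmin(); print(d[i],q[i])
im,p=load('t0.png') if 0 else load('top0.png')
m=np.zeros((480,640),bool); m[125:190,340:365]=1; z=p[...,2]; q=p[m&(z>.08)&(z<.09)]; print(np.median(q,0),q.max(0),q.min(0))
E
```

```text
[ 0.74393273 -0.26388559  0.02007403] [ 0.83486216 -0.13744391  0.09756749]
0.09379283757189817 [ 0.74514917 -0.19558835  0.09235151]
[ 0.65641448 -0.21831457  0.08501877] [ 0.69956263 -0.19928915  0.08932522] [ 0.61413347 -0.23799226  0.08085901]
```

Emit:
{"op": "play_rows", "data": {"grip_force": 100, "steps": [{"tx":-0.4,"ty":2,"tz":0.35,"ax":0,"ay":0,"az":0.2,"claw":4},{"tx":-0.4,"ty":5,"tz":0.35,"ax":0,"ay":0,"az":0.2,"claw":4},{"tx":-0.4,"ty":8,"tz":0.35,"ax":0,"ay":0,"az":0.2,"claw":4},{"tx":-0.4,"ty":10,"tz":0.35,"ax":0,"ay":0,"az":0.2,"claw":4},{"tx":-0.4,"ty":11.2,"tz":0.35,"ax":0,"ay":0,"az":0.2,"claw":4},{"tx":-0.4,"ty":11.2,"tz":0.35,"ax":0,"ay":0,"az":0.2,"claw":4},{"tx":-0.4,"ty":11.2,"tz":0.35,"ax":0,"ay":0,"az":0.2,"claw":4}]}}

```text
time: 10.85
eef_pos: [0.6547, -0.2174, 0.0531]
tcp_rot: [0.699, -0.113, 0.114, -0.697]
contact_force: [1.1, -0.4, 0.9]
opening: 0.466
```

```bash
python3 - <<'E'
from h import *
plan((.654,-.2177,.055,-18.5))
E
```

```text
t 10.85 pos [ 0.6547 -0.2174  0.0531] q [-0.47  0.5   1.64 -0.    1.   -1.71] F [ 1.1 -0.4  0.9] op 0.466
tx -0.06 ty -0.19 tz -0.05 | ax 0.2 ay 0.0 az 0.1  rows 0.0
```

Emit:
{"op": "play_rows", "data": {"grip_force": 100, "steps": [{"tx":0,"ty":0,"tz":0,"ax":0,"ay":0,"az":0,"claw":2},{"tx":0,"ty":0,"tz":0,"ax":0,"ay":0,"az":0,"claw":1},{"tx":0,"ty":0,"tz":0,"ax":0,"ay":0,"az":0,"claw":1},{"tx":0,"ty":0,"tz":0,"ax":0,"ay":0,"az":0,"claw":1},{"tx":0,"ty":0,"tz":0,"ax":0,"ay":0,"az":0,"claw":1}]}}

```text
time: 11.27
eef_pos: [0.6553, -0.2176, 0.0539]
tcp_rot: [0.699, -0.112, 0.115, -0.697]
contact_force: [0.1, 0.1, 6.3]
opening: 0.171
```

```bash
python3 - <<'E'
from h import *
plan((.654,-.2177,.055,-18.5))
c,s=np.cos(np.radians(-18.6)),np.sin(np.radians(-18.6))
look('wrist','w9.png')
E
```

```text
t 11.27 pos [ 0.6553 -0.2176  0.0539] q [-0.47  0.5   1.64 -0.    1.   -1.71] F [0.1 0.1 6.3] op 0.171
tx -0.12 ty -0.11 tz -0.05 | ax 0.2 ay 0.0 az 0.2  rows 0.0
```

View pics/w9.png

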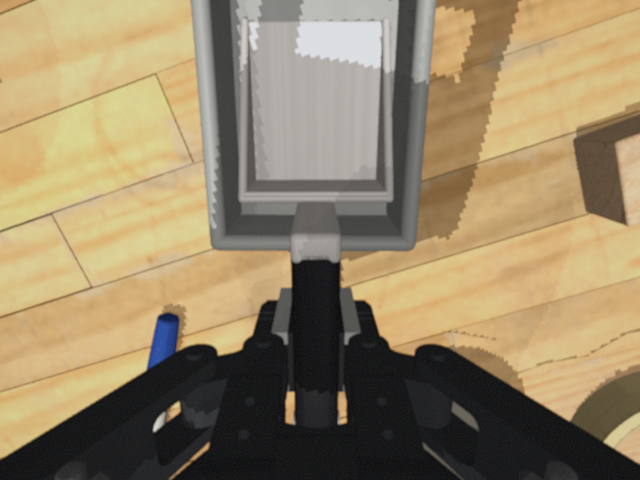

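Gripped: the opening reads about 14.5 mm on the 16 mm bar, and the pan at pixels (240–392) is centred in the tray. I'll push slowly toward the balls.

Emit:
{"op": "play_rows", "data": {"steps": [{"tx":-1,"ty":0,"tz":0,"ax":0,"ay":0,"az":0,"claw":1},{"tx":-2,"ty":0,"tz":0,"ax":0,"ay":0,"az":0,"claw":1},{"tx":-2.8,"ty":0,"tz":0,"ax":0,"ay":0,"az":0,"claw":1},{"tx":-3.5,"ty":0,"tz":0,"ax":0,"ay":0,"az":0,"claw":1},{"tx":-4.2,"ty":0,"tz":0,"ax":0,"ay":0,"az":0,"claw":1},{"tx":-4.9,"ty":0,"tz":0,"ax":0,"ay":0,"az":0,"claw":1},{"tx":-5.6,"ty":0,"tz":0,"ax":0,"ay":0,"az":0,"claw":1},{"tx":-6.2,"ty":0,"tz":0,"ax":0,"ay":0,"az":0,"claw":1},{"tx":-6.8,"ty":0,"tz":0,"ax":0,"ay":0,"az":0,"claw":1},{"tx":-7.4,"ty":0,"tz":0,"ax":0,"ay":0,"az":0,"claw":1},{"tx":-8,"ty":0,"tz":0,"ax":0,"ay":0,"az":0,"claw":1},{"tx":-8,"ty":0,"tz":0,"ax":0,"ay":0,"az":0,"claw":1}]}}

```text
time: 12.32
eef_pos: [0.5798, -0.1924, 0.054]
tcp_rot: [0.699, -0.112, 0.116, -0.696]
contact_force: [1.7, -1.1, 7.7]
opening: 0.171
```

```bash
cat > lk.py <<'E'
from h import *
import sys
n=sys.argv[1]
P=pose(); s=st(); a=np.radians(-18.6); c=np.array([np.cos(a),np.sin(a)])
d=P[:2,3]-np.array([.5248,-.1757])
tilt=np.degrees(np.arctan2(P[2,0],np.hypot(P[0,0],P[1,0]))); yaw=np.degrees(np.arctan2(P[1,0],P[0,0]))
print('t %.2f tcp tray-frame x %.4f y %.4f z %.4f -> lip x %.4f yaw %.1f tilt %.1f roll %.2f'%(s['time'],d@c,d@[-c[1],c[0]],P[2,3],d@c-.117,yaw,tilt,np.degrees(P[2,2])),'F',np.round(s['contact_force'],1),'op',round(s['opening'],3))
for cam in sys.argv[2:]:
    look(cam,'%s%s.png'%(cam[0],n))
    if cam=='top':
        im=cv2.imread('pics/t%s.png'%n); cv2.imwrite('pics/tc%s.png'%n,cv2.resize(im[120:310,240:420],None,fx=3,fy=3,interpolation=2))
E
python3 lk.py 10 wrist top
```

```text
t 12.32 tcp tray-frame x 0.0575 y 0.0018 z 0.0540 -> lip x -0.0595 yaw -18.5 tilt 0.4 roll -0.19 F [ 1.7 -1.1  7.7] op 0.171
```

View pics/w10.png

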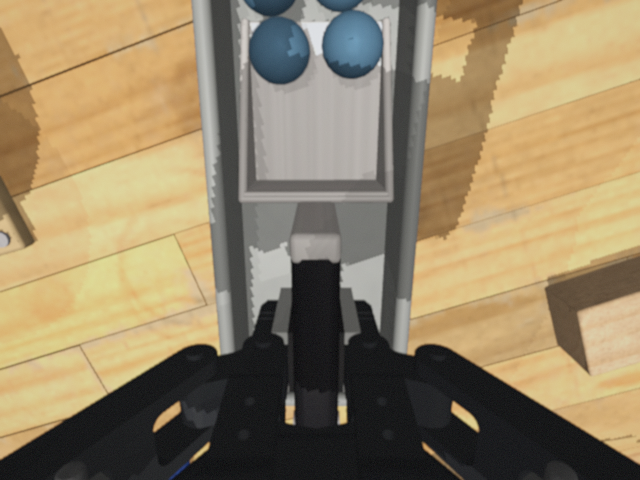

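View pics/tc10.png

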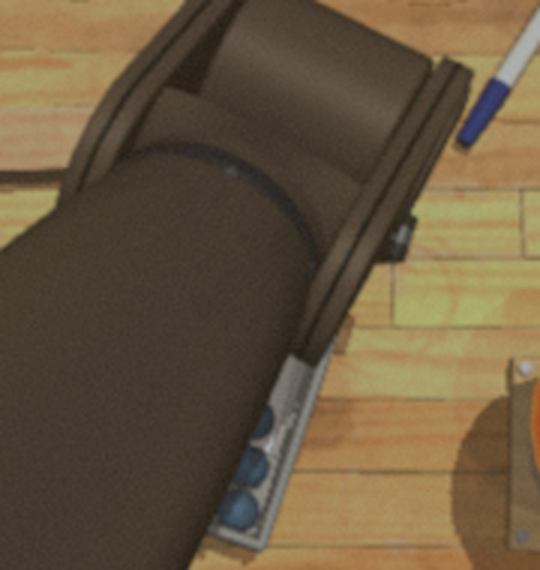

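Two balls are already on the pan, at pixels (278,50) and (352,45). I'll continue to the end wall.

Emit:
{"op": "play_rows", "data": {"steps": [{"tx":-0.6,"ty":0,"tz":0,"ax":0,"ay":0,"az":0,"claw":1},{"tx":-1.1,"ty":0,"tz":0,"ax":0,"ay":0,"az":0,"claw":1},{"tx":-1.6,"ty":0,"tz":0,"ax":0,"ay":0,"az":0,"claw":1},{"tx":-2.1,"ty":0,"tz":0,"ax":0,"ay":0,"az":0,"claw":1},{"tx":-2.6,"ty":0,"tz":0,"ax":0,"ay":0,"az":0,"claw":1},{"tx":-3.1,"ty":0,"tz":0,"ax":0,"ay":0,"az":0,"claw":1},{"tx":-3.5,"ty":0,"tz":0,"ax":0,"ay":0,"az":0,"claw":1},{"tx":-3.9,"ty":0,"tz":0,"ax":0,"ay":0,"az":0,"claw":1},{"tx":-4.2,"ty":0,"tz":0,"ax":0,"ay":0,"az":0,"claw":1},{"tx":-4.5,"ty":0,"tz":0,"ax":0,"ay":0,"az":0,"claw":1},{"tx":-4.5,"ty":0,"tz":0,"ax":0,"ay":0,"az":0,"claw":1}]}}

```text
time: 13.33
eef_pos: [0.5378, -0.1785, 0.0541]
tcp_rot: [0.7, -0.111, 0.116, -0.696]
contact_force: [2.8, -1.9, 7.0]
opening: 0.173
```

```bash
python3 lk.py 11 wrist top
```

```text
t 13.33 tcp tray-frame x 0.0132 y 0.0015 z 0.0541 -> lip x -0.1038 yaw -18.5 tilt 0.4 roll -0.21 F [ 2.8 -1.9  7. ] op 0.173
```

View pics/w11.png

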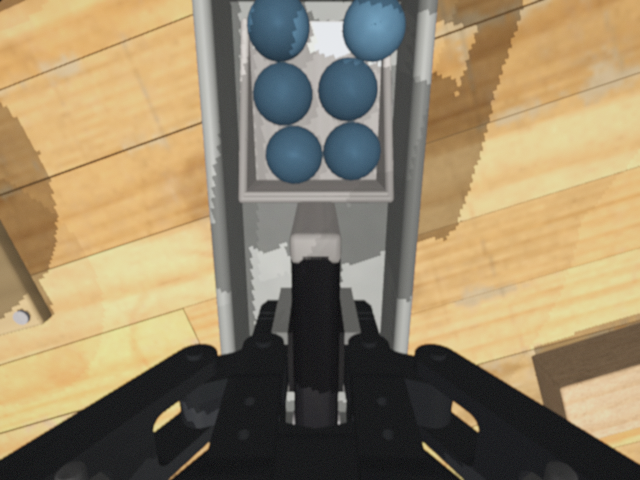

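All six balls are on or at the pan. The front two, at pixels (278,28) and (374,28), are near the lip. A bit more push is needed before tilting the lip up.

Emit:
{"op": "play_rows", "data": {"steps": [{"tx":-0.2,"ty":0,"tz":0,"ax":0,"ay":0,"az":0,"claw":1},{"tx":-0.4,"ty":0,"tz":0,"ax":0,"ay":0,"az":0,"claw":1},{"tx":-0.6,"ty":0,"tz":0,"ax":0,"ay":0,"az":0,"claw":1},{"tx":-0.6,"ty":0,"tz":0,"ax":0,"ay":0,"az":0,"claw":1}]}}

```text
time: 13.77
eef_pos: [0.535, -0.1776, 0.0552]
tcp_rot: [0.7, -0.109, 0.119, -0.696]
contact_force: [8.7, -2.4, 5.0]
opening: 0.173
```

```bash
python3 lk.py 12 wrist
```

```text
t 13.77 tcp tray-frame x 0.0103 y 0.0014 z 0.0552 -> lip x -0.1067 yaw -18.5 tilt 0.9 roll -0.23 F [ 8.7 -2.4  5. ] op 0.173
```

View pics/w12.png

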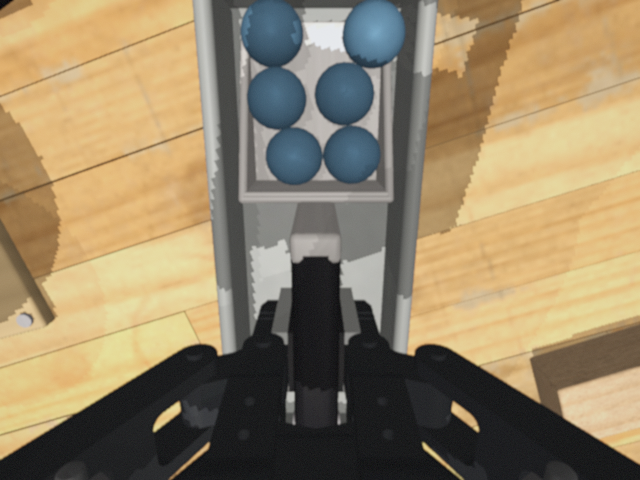

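Emit:
{"op": "play_rows", "data": {"steps": [{"tx":0.2,"ty":0.2,"tz":0,"ax":0,"ay":0,"az":2.5,"claw":1},{"tx":0.4,"ty":0.35,"tz":0,"ax":0,"ay":0,"az":5,"claw":1},{"tx":0.6,"ty":0.55,"tz":0,"ax":0,"ay":0,"az":7.5,"claw":1},{"tx":0.8,"ty":0.7,"tz":0,"ax":0,"ay":0,"az":10,"claw":1},{"tx":1,"ty":0.85,"tz":0,"ax":0,"ay":0,"az":12.5,"claw":1},{"tx":1.15,"ty":1,"tz":0,"ax":0,"ay":0,"az":15,"claw":1},{"tx":1.15,"ty":1,"tz":0,"ax":0,"ay":0,"az":15,"claw":1},{"tx":1.15,"ty":1,"tz":0,"ax":0,"ay":0,"az":15,"claw":1}]}}

```text
time: 14.48
eef_pos: [0.5441, -0.1806, 0.044]
tcp_rot: [-0.679, 0.201, -0.024, 0.705]
contact_force: [5.2, -2.5, 8.0]
opening: 0.171
```

```bash
python3 lk.py 13 wrist side
```

```text
t 14.48 tcp tray-frame x 0.0199 y 0.0015 z 0.0440 -> lip x -0.0971 yaw -18.5 tilt -14.5 roll -0.21 F [ 5.2 -2.5  8. ] op 0.171
```

View pics/w13.png

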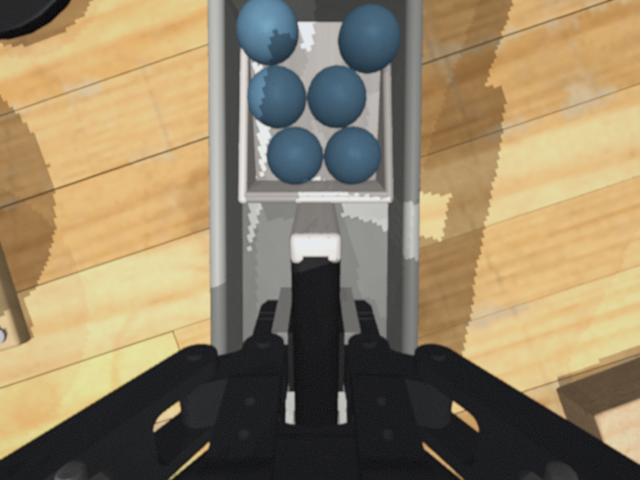

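View pics/s13.png

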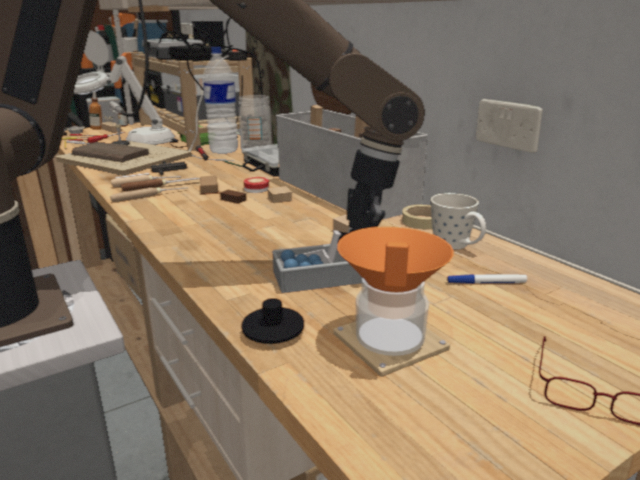

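The front two balls ride on the low side edges, so carrying all six is risky. I'll level the scoop and pull back about 20 mm, leaving the front row on the floor by the wall, and make two trips.

Emit:
{"op": "play_rows", "data": {"steps": [{"tx":-0.1,"ty":-0.2,"tz":0,"ax":0,"ay":0,"az":-3,"claw":1},{"tx":-0.2,"ty":-0.4,"tz":0,"ax":0,"ay":0,"az":-6,"claw":1},{"tx":-0.3,"ty":-0.65,"tz":0,"ax":0,"ay":0,"az":-9,"claw":1},{"tx":-0.4,"ty":-0.85,"tz":0,"ax":0,"ay":0,"az":-12,"claw":1},{"tx":-0.5,"ty":-1.0,"tz":0,"ax":0,"ay":0,"az":-14.5,"claw":1},{"tx":-0.5,"ty":-1.0,"tz":0,"ax":0,"ay":0,"az":-14.5,"claw":1}]}}

```text
time: 15.08
eef_pos: [0.5361, -0.1774, 0.0532]
tcp_rot: [0.698, -0.118, 0.109, -0.698]
contact_force: [-4.2, -0.0, 6.5]
opening: 0.171
```

```bash
python3 lk.py 14 wrist
```

```text
t 15.08 tcp tray-frame x 0.0112 y 0.0020 z 0.0532 -> lip x -0.1058 yaw -18.4 tilt -0.7 roll -0.19 F [-4.2 -0.   6.5] op 0.171
```

View pics/w14.png

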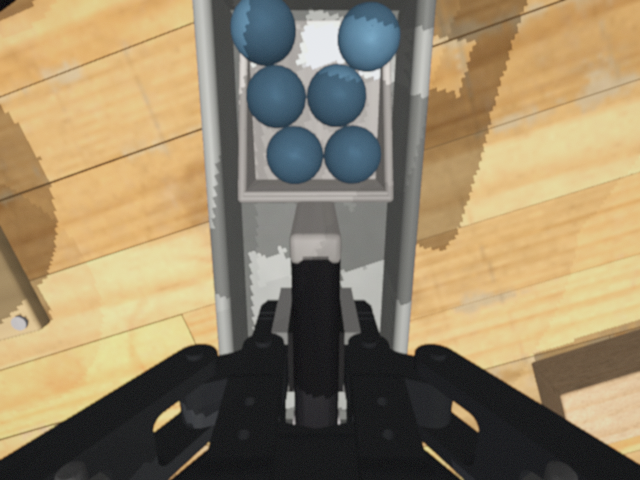

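Emit:
{"op": "play_rows", "data": {"steps": [{"tx":0.6,"ty":0,"tz":0,"ax":0,"ay":0,"az":-0.7,"claw":1},{"tx":1.3,"ty":0,"tz":0,"ax":0,"ay":0,"az":-0.7,"claw":1},{"tx":2,"ty":0,"tz":0,"ax":0,"ay":0,"az":-0.7,"claw":1},{"tx":2.2,"ty":0,"tz":0,"ax":0,"ay":0,"az":-0.7,"claw":1},{"tx":2.2,"ty":0,"tz":0,"ax":0,"ay":0,"az":-0.7,"claw":1},{"tx":2.2,"ty":0,"tz":0,"ax":0,"ay":0,"az":-0.7,"claw":1}]}}

```text
time: 15.63
eef_pos: [0.557, -0.1841, 0.0526]
tcp_rot: [0.698, -0.115, 0.111, -0.697]
contact_force: [-6.1, 2.2, 10.4]
opening: 0.169
```

```bash
python3 lk.py 15 wrist
```

```text
t 15.63 tcp tray-frame x 0.0332 y 0.0023 z 0.0526 -> lip x -0.0838 yaw -18.4 tilt -0.3 roll -0.13 F [-6.1  2.2 10.4] op 0.169
```

View pics/w15.png

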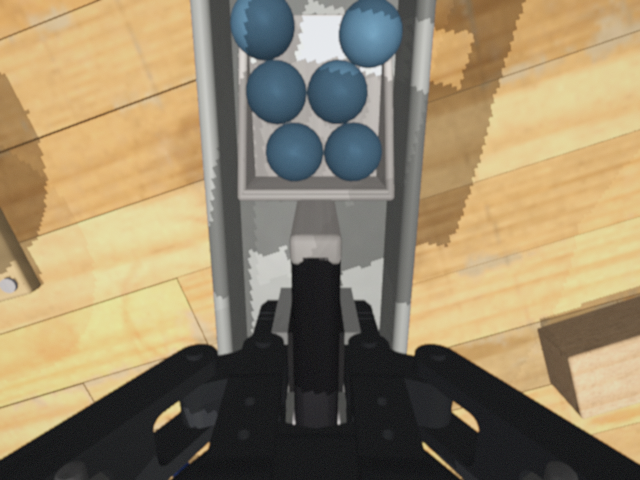

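Emit:
{"op": "play_rows", "data": {"steps": [{"tx":-0.2,"ty":-0.4,"tz":0,"ax":0,"ay":0,"az":-2,"claw":1},{"tx":-0.4,"ty":-0.8,"tz":0,"ax":0,"ay":0,"az":-4,"claw":1},{"tx":-0.6,"ty":-1.2,"tz":0,"ax":0,"ay":0,"az":-6,"claw":1},{"tx":-0.8,"ty":-1.6,"tz":0,"ax":0,"ay":0,"az":-8,"claw":1},{"tx":-0.8,"ty":-1.6,"tz":0,"ax":0,"ay":0,"az":-8,"claw":1},{"tx":-0.8,"ty":-1.6,"tz":0,"ax":0,"ay":0,"az":-8,"claw":1},{"tx":-0.8,"ty":-1.6,"tz":0,"ax":0,"ay":0,"az":-8,"claw":1}]}}

```text
time: 16.27
eef_pos: [0.5505, -0.1819, 0.0669]
tcp_rot: [0.705, -0.065, 0.161, -0.688]
contact_force: [-1.3, 0.1, 0.0]
opening: 0.171
```

```bash
python3 lk.py 16 wrist
```

```text
t 16.27 tcp tray-frame x 0.0264 y 0.0023 z 0.0669 -> lip x -0.0906 yaw -18.5 tilt 8.0 roll -0.12 F [-1.3  0.1  0. ] op 0.171
```

View pics/w16.png

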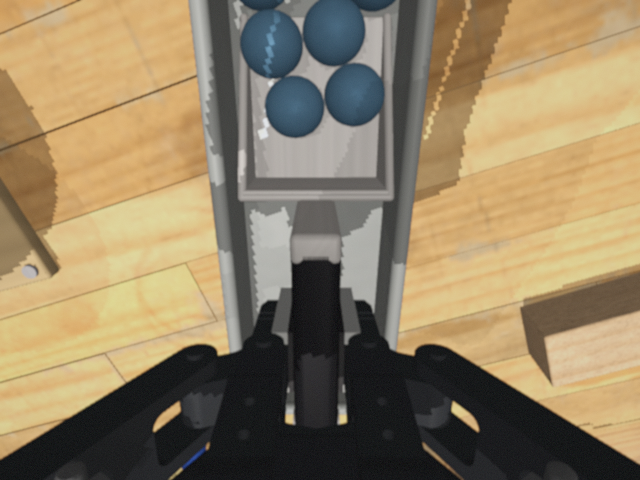

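The front two balls are back on the floor and four remain on the pan. Tilting back now.

Emit:
{"op": "play_rows", "data": {"steps": [{"tx":0.2,"ty":0.5,"tz":0,"ax":0,"ay":0,"az":3,"claw":1},{"tx":0.45,"ty":1.1,"tz":0,"ax":0,"ay":0,"az":6,"claw":1},{"tx":0.65,"ty":1.5,"tz":0,"ax":0,"ay":0,"az":9,"claw":1},{"tx":0.9,"ty":1.7,"tz":0,"ax":0,"ay":0,"az":12,"claw":1},{"tx":1.1,"ty":1.85,"tz":0,"ax":0,"ay":0,"az":15,"claw":1},{"tx":1.3,"ty":2,"tz":0,"ax":0,"ay":0,"az":18,"claw":1},{"tx":1.5,"ty":2.15,"tz":0,"ax":0,"ay":0,"az":21,"claw":1},{"tx":1.65,"ty":2.25,"tz":0,"ax":0,"ay":0,"az":23,"claw":1},{"tx":1.65,"ty":2.25,"tz":0,"ax":0,"ay":0,"az":23,"claw":1},{"tx":1.65,"ty":2.25,"tz":0,"ax":0,"ay":0,"az":23,"claw":1}]}}

```text
time: 17.15
eef_pos: [0.57, -0.1886, 0.0464]
tcp_rot: [-0.678, 0.203, -0.022, 0.706]
contact_force: [-0.2, -0.8, -1.6]
opening: 0.169
```

```bash
python3 lk.py 17 wrist
```

```text
t 17.15 tcp tray-frame x 0.0470 y 0.0022 z 0.0464 -> lip x -0.0700 yaw -18.5 tilt -14.9 roll -0.13 F [-0.2 -0.8 -1.6] op 0.169
```

View pics/w17.png

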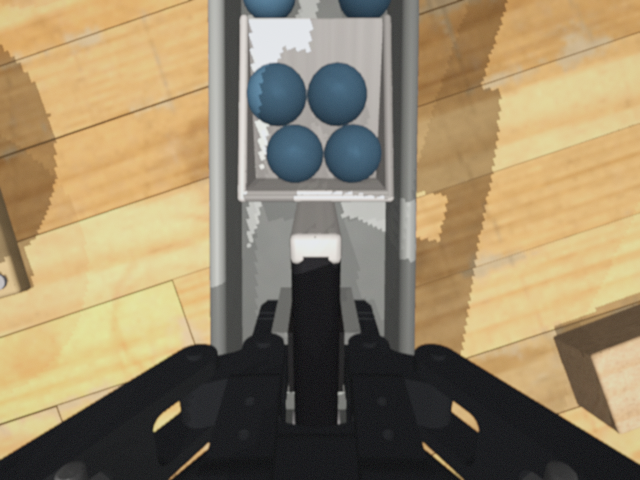

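Four balls are seated at the back of the pan. Lifting straight up.

Emit:
{"op": "play_rows", "data": {"steps": [{"tx":-0.15,"ty":-0.5,"tz":0,"ax":0,"ay":0,"az":0,"claw":1},{"tx":-0.4,"ty":-1.5,"tz":0,"ax":0,"ay":0,"az":0,"claw":1},{"tx":-0.8,"ty":-3,"tz":0,"ax":0,"ay":0,"az":0,"claw":1},{"tx":-1.3,"ty":-5,"tz":0,"ax":0,"ay":0,"az":0,"claw":1},{"tx":-1.9,"ty":-7,"tz":0,"ax":0,"ay":0,"az":0,"claw":1},{"tx":-2.4,"ty":-9,"tz":0,"ax":0,"ay":0,"az":0,"claw":1},{"tx":-2.9,"ty":-11,"tz":0,"ax":0,"ay":0,"az":0,"claw":1},{"tx":-3.5,"ty":-13,"tz":0,"ax":0,"ay":0,"az":0,"claw":1},{"tx":-4,"ty":-15,"tz":0,"ax":0,"ay":0,"az":0,"claw":1},{"tx":-4.5,"ty":-17,"tz":0,"ax":0,"ay":0,"az":0,"claw":1},{"tx":-5,"ty":-18.5,"tz":0,"ax":0,"ay":0,"az":0,"claw":1},{"tx":-5.2,"ty":-19.3,"tz":0,"ax":0,"ay":0,"az":0,"claw":1}]}}

```text
time: 18.2
eef_pos: [0.5701, -0.1883, 0.2527]
tcp_rot: [-0.679, 0.201, -0.025, 0.705]
contact_force: [-0.2, -0.5, -1.9]
opening: 0.167
```

```bash
python3 lk.py 18 wrist; python3 - <<'E'
from h import *
plan((.5688,-.4784,.252,-40,-15))
E
```

```text
t 18.20 tcp tray-frame x 0.0469 y 0.0025 z 0.2527 -> lip x -0.0701 yaw -18.5 tilt -14.5 roll -0.20 F [-0.2 -0.5 -1.9] op 0.167
t 18.25 pos [ 0.5705 -0.1885  0.2533] q [-0.47  0.25  1.6  -0.04  1.55 -1.71] F [-0.1 -0.6 -0.1] op 0.171
tx 8.81 ty -2.02 tz -27.55 | ax 5.7 ay 20.8 az 0.6  rows 7.0
```

View pics/w18.png

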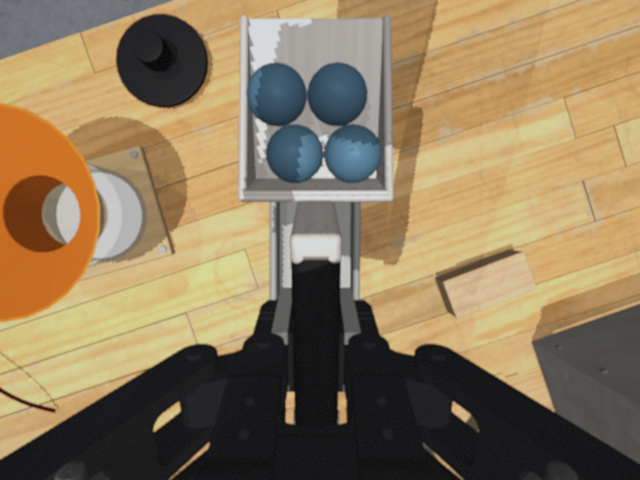

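Emit:
{"op": "play_rows", "data": {"steps": [{"tx":0.3,"ty":0,"tz":-1,"ax":0.2,"ay":0.8,"az":0,"claw":1},{"tx":1,"ty":-0.2,"tz":-3,"ax":0.6,"ay":2.3,"az":0,"claw":1},{"tx":1.8,"ty":-0.4,"tz":-5.5,"ax":1.1,"ay":4.2,"az":0,"claw":1},{"tx":2.7,"ty":-0.6,"tz":-8.5,"ax":1.7,"ay":6.4,"az":0,"claw":1},{"tx":3.7,"ty":-0.8,"tz":-11.5,"ax":2.3,"ay":8.7,"az":0.2,"claw":1},{"tx":4.6,"ty":-1.1,"tz":-14.5,"ax":3,"ay":11,"az":0.3,"claw":1},{"tx":5.6,"ty":-1.3,"tz":-17.5,"ax":3.6,"ay":13.2,"az":0.4,"claw":1},{"tx":6.6,"ty":-1.5,"tz":-20.5,"ax":4.2,"ay":15.5,"az":0.4,"claw":1},{"tx":7.5,"ty":-1.7,"tz":-23.5,"ax":4.8,"ay":17.7,"az":0.5,"claw":1},{"tx":8.2,"ty":-1.9,"tz":-25.7,"ax":5.3,"ay":19.4,"az":0.5,"claw":1},{"tx":8.6,"ty":-2,"tz":-27,"ax":5.6,"ay":20.4,"az":0.6,"claw":1},{"tx":8.8,"ty":-2,"tz":-27.5,"ax":5.7,"ay":20.8,"az":0.6,"claw":1}]}}

```text
time: 19.25
eef_pos: [0.5656, -0.4805, 0.2419]
tcp_rot: [-0.625, 0.332, -0.151, 0.69]
contact_force: [-0.0, -0.2, -2.0]
opening: 0.172
```

Emit:
{"op": "play_rows", "data": {"steps": [{"tx":0,"ty":0,"tz":0,"ax":0,"ay":0,"az":0,"claw":1},{"tx":0,"ty":0,"tz":0,"ax":0,"ay":0,"az":0,"claw":1},{"tx":0,"ty":0,"tz":0,"ax":0,"ay":0,"az":0,"claw":1}]}}

```text
time: 19.5
eef_pos: [0.5678, -0.476, 0.2443]
tcp_rot: [-0.626, 0.329, -0.15, 0.691]
contact_force: [-0.2, -0.5, -2.0]
opening: 0.171
```

```bash
python3 lk.py 19 wrist side; cat > pour.py <<'E'
from h import *
# lip pivot, tilt list -> plan waypoints
import sys
def tcp(lip,th,psi):
    t=np.radians(th); r=np.array([np.cos(np.radians(psi)),np.sin(np.radians(psi)),0]); Z=np.array([0,0,1.])
    return np.array(lip)+.117*(np.cos(t)*r+np.sin(t)*Z)+.049*(np.cos(t)*Z-np.sin(t)*r)
psi=-40; c=np.array([.461,-.388]); r=np.array([np.cos(np.radians(psi)),np.sin(np.radians(psi))])
w=[]
for th,o,z in [(-10,.02,.225),(0,.02,.205),(10,.02,.19),(20,.018,.178),(30,.015,.17),(40,.015,.168),(47,.015,.168)]:
    l=np.array([*(c+o*r),z]); w.append((*tcp(l,th,psi),psi,th)); 
plan(*w)
E
python3 pour.py
```

```text
t 19.50 tcp tray-frame x 0.1366 y -0.2709 z 0.2443 -> lip x 0.0196 yaw -40.0 tilt -15.5 roll -0.04 F [-0.2 -0.5 -2. ] op 0.171
t 19.6 pos [ 0.5681 -0.476   0.245 ] q [-0.82  0.58  1.18 -0.03  1.65 -1.69] F [-0.1 -0.1 -3. ] op 0.171
tx 0.29 ty -0.90 tz -0.15 | ax 0.1 ay 0.0 az -5.5  rows 0.8
tx -0.39 ty -0.82 tz -0.15 | ax 0.1 ay 0.0 az -15.5  rows 2.2
tx -1.50 ty -0.99 tz -0.15 | ax 0.1 ay 0.0 az -25.5  rows 3.6
tx -3.15 ty -1.10 tz -0.15 | ax 0.1 ay 0.1 az -35.5  rows 5.0
tx -5.20 ty -1.25 tz -0.15 | ax 0.1 ay 0.1 az -45.5  rows 6.3
tx -7.26 ty -1.70 tz -0.14 | ax 0.1 ay 0.1 az -55.5  rows 7.7
tx -8.79 ty -1.92 tz -0.14 | ax 0.1 ay 0.1 az -62.5  rows 8.7
```

View pics/w19.png

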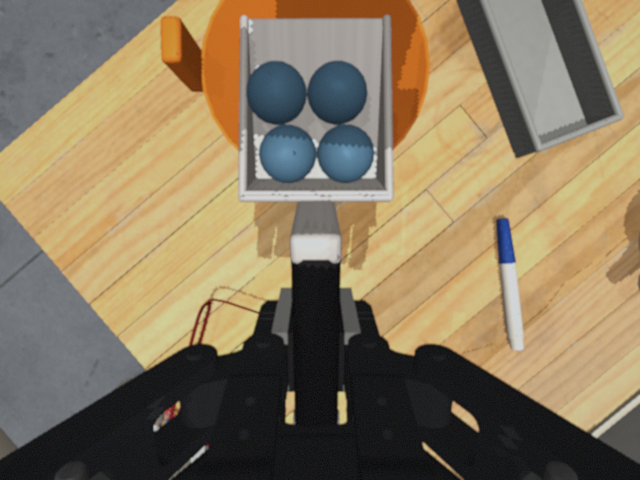

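View pics/s19.png

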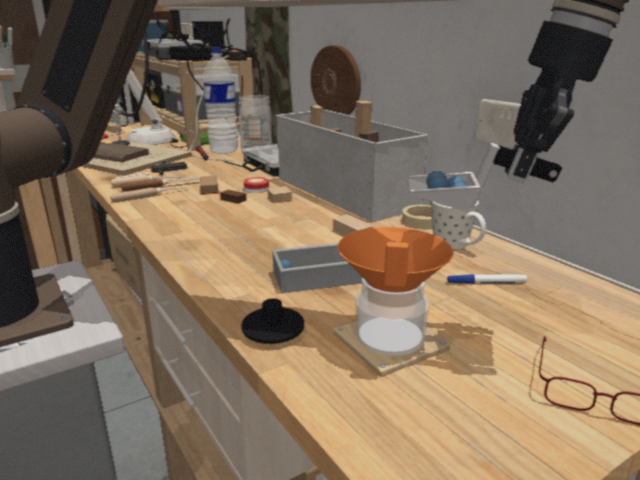

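The scoop is level over the funnel with four balls. I'll refine the pour path to keep the lip lower throughout.

```bash
sed -i 's/for th,o,z in .*\]:/for th,o,z in [(-12,.025,.19),(-6,.025,.178),(0,.025,.172),(4,.024,.17),(8,.022,.17),(12,.02,.17),(16,.02,.17),(20,.018,.17),(26,.015,.168),(33,.015,.168),(40,.015,.168),(46,.015,.168)]:/' pour.py; python3 pour.py
```

```text
t 19.6 pos [ 0.5681 -0.476   0.245 ] q [-0.82  0.58  1.18 -0.03  1.65 -1.69] F [-0.1 -0.1 -3. ] op 0.171
tx 1.90 ty 2.74 tz -0.14 | ax 0.1 ay 0.0 az -3.5  rows 0.8
tx 1.58 ty 2.73 tz -0.14 | ax 0.1 ay 0.0 az -9.5  rows 1.3
tx 0.97 ty 2.23 tz -0.14 | ax 0.1 ay 0.0 az -15.5  rows 2.2
tx 0.36 ty 1.77 tz -0.14 | ax 0.1 ay 0.0 az -19.5  rows 2.7
tx -0.45 ty 1.19 tz -0.14 | ax 0.1 ay 0.0 az -23.5  rows 3.3
tx -1.31 ty 0.65 tz -0.15 | ax 0.1 ay 0.0 az -27.5  rows 3.8
tx -2.01 ty 0.11 tz -0.15 | ax 0.1 ay 0.1 az -31.5  rows 4.4
tx -2.93 ty -0.33 tz -0.15 | ax 0.1 ay 0.1 az -35.5  rows 5.0
tx -4.33 ty -0.70 tz -0.15 | ax 0.1 ay 0.1 az -41.5  rows 5.8
tx -5.77 ty -1.29 tz -0.15 | ax 0.1 ay 0.1 az -48.5  rows 6.8
tx -7.26 ty -1.70 tz -0.14 | ax 0.1 ay 0.1 az -55.5  rows 7.7
tx -8.57 ty -1.90 tz -0.14 | ax 0.1 ay 0.1 az -61.5  rows 8.6
```

Emit:
{"op": "play_rows", "data": {"steps": [{"tx":1,"ty":1.4,"tz":-0.15,"ax":0,"ay":0,"az":-2,"claw":1},{"tx":1.9,"ty":2.7,"tz":-0.15,"ax":0,"ay":0,"az":-4,"claw":1},{"tx":1.7,"ty":2.7,"tz":-0.15,"ax":0,"ay":0,"az":-7,"claw":1},{"tx":1.55,"ty":2.7,"tz":-0.15,"ax":0,"ay":0,"az":-9.5,"claw":1},{"tx":1.2,"ty":2.5,"tz":-0.15,"ax":0,"ay":0,"az":-12.5,"claw":1},{"tx":0.95,"ty":2.2,"tz":-0.15,"ax":0,"ay":0,"az":-15.5,"claw":1},{"tx":0.65,"ty":2,"tz":-0.15,"ax":0,"ay":0,"az":-17.5,"claw":1},{"tx":0.35,"ty":1.75,"tz":-0.15,"ax":0,"ay":0,"az":-19.5,"claw":1},{"tx":-0.05,"ty":1.5,"tz":-0.15,"ax":0,"ay":0,"az":-21.5,"claw":1},{"tx":-0.45,"ty":1.2,"tz":-0.15,"ax":0,"ay":0,"az":-23.5,"claw":1},{"tx":-0.9,"ty":0.9,"tz":-0.15,"ax":0,"ay":0,"az":-25.5,"claw":1},{"tx":-1.3,"ty":0.65,"tz":-0.15,"ax":0,"ay":0,"az":-27.5,"claw":1}]}}

```text
time: 20.6
eef_pos: [0.5558, -0.4678, 0.2429]
tcp_rot: [0.687, -0.17, 0.31, -0.635]
contact_force: [1.2, -0.3, -2.3]
opening: 0.17
```

```bash
python3 lk.py 20 wrist; sed -i 's/for th,o,z in .*\]:/for th,o,z in [(16,.02,.17),(20,.018,.17),(26,.015,.168),(33,.015,.168),(40,.015,.168),(46,.015,.168)]:/' pour.py; python3 pour.py
```

```text
t 20.60 tcp tray-frame x 0.1226 y -0.2669 z 0.2429 -> lip x 0.0056 yaw -39.9 tilt 12.1 roll -0.08 F [ 1.2 -0.3 -2.3] op 0.17
t 20.65 pos [ 0.5553 -0.4672  0.2436] q [-0.85  0.28  1.58  0.03  1.08 -1.74] F [ 1.  -0.7 -2.5] op 0.168
tx -0.29 ty -0.65 tz 0.00 | ax 0.1 ay 0.1 az -3.8  rows 0.5
tx -0.91 ty -1.47 tz 0.00 | ax 0.1 ay 0.1 az -7.8  rows 1.1
tx -1.97 ty -2.45 tz 0.00 | ax 0.1 ay 0.1 az -13.8  rows 1.9
tx -2.97 ty -3.63 tz 0.00 | ax 0.1 ay 0.1 az -20.8  rows 2.9
tx -4.10 ty -4.69 tz 0.00 | ax 0.1 ay 0.1 az -27.8  rows 3.9
tx -5.17 ty -5.48 tz 0.00 | ax 0.0 ay 0.1 az -33.8  rows 4.7
```

View pics/w20.png

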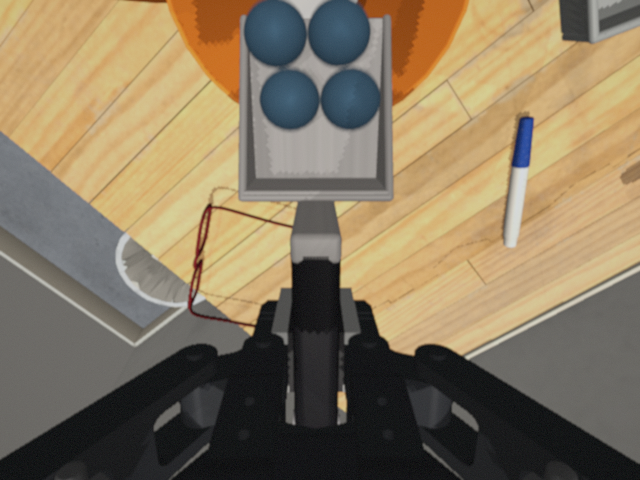

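The balls have rolled to the lip and are about to drop. Continuing the tilt.

Emit:
{"op": "play_rows", "data": {"steps": [{"tx":-0.3,"ty":-0.65,"tz":0,"ax":0,"ay":0,"az":-3.8,"claw":1},{"tx":-0.6,"ty":-1,"tz":0,"ax":0,"ay":0,"az":-6,"claw":1},{"tx":-0.9,"ty":-1.5,"tz":0,"ax":0,"ay":0,"az":-8,"claw":1},{"tx":-1.4,"ty":-2,"tz":0,"ax":0,"ay":0,"az":-11,"claw":1},{"tx":-2,"ty":-2.5,"tz":0,"ax":0,"ay":0,"az":-14,"claw":1},{"tx":-2.5,"ty":-3,"tz":0,"ax":0,"ay":0,"az":-17.5,"claw":1},{"tx":-3,"ty":-3.6,"tz":0,"ax":0,"ay":0,"az":-21,"claw":1},{"tx":-3.5,"ty":-4.2,"tz":0,"ax":0,"ay":0,"az":-24.5,"claw":1},{"tx":-4.1,"ty":-4.7,"tz":0,"ax":0,"ay":0,"az":-28,"claw":1},{"tx":-4.1,"ty":-4.7,"tz":0,"ax":0,"ay":0,"az":-28,"claw":1},{"tx":-4.1,"ty":-4.7,"tz":0,"ax":0,"ay":0,"az":-28,"claw":1}]}}

```text
time: 21.57
eef_pos: [0.5173, -0.4359, 0.2793]
tcp_rot: [0.707, -0.0, 0.454, -0.542]
contact_force: [0.5, -0.6, -1.0]
opening: 0.173
```

```bash
python3 lk.py 21 wrist side; python3 - <<'E'
from h import *
plan((.5688,-.4784,.27,-40,0),(.62,-.206,.25,-18.5))
E
```

```text
t 21.57 tcp tray-frame x 0.0759 y -0.2490 z 0.2793 -> lip x -0.0411 yaw -39.9 tilt 39.9 roll -0.06 F [ 0.5 -0.6 -1. ] op 0.173
t 21.67 pos [ 0.5181 -0.4372  0.2803] q [-0.9  -0.06  1.97  0.24  0.55 -1.93] F [ 0.4 -0.2 -1.3] op 0.174
tx 4.34 ty 4.99 tz 0.10 | ax 0.1 ay 0.0 az 40.0  rows 5.6
tx -7.33 ty -2.25 tz 24.26 | ax 7.6 ay -20.6 az 39.6  rows 6.3
```

View pics/w21.png

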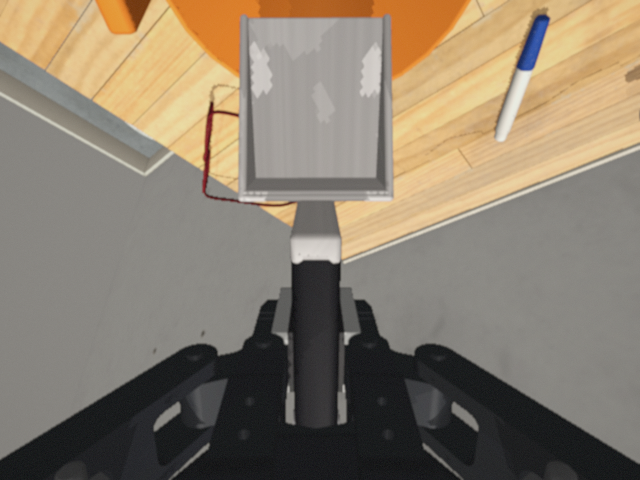

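View pics/s21.png

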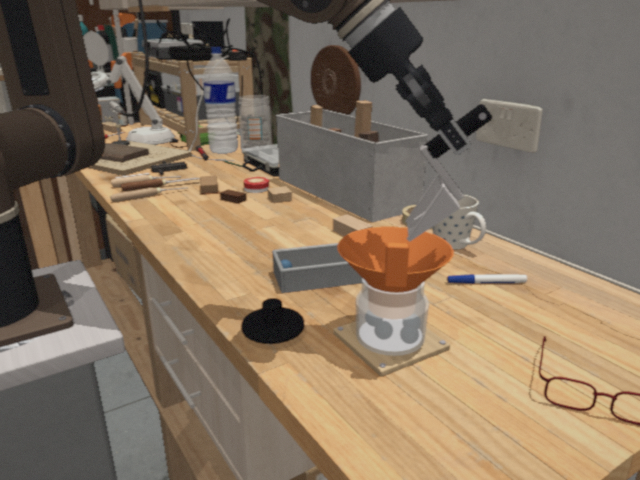

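The scoop is empty, and the side view shows balls in the jar at about (390,330). Going back for the remaining two.

```bash
python3 - <<'E'
from h import *
plan((.5688,-.4784,.27,-40,0),(.6079,-.2017,.2,-18.5))
E
```

```text
t 21.67 pos [ 0.5181 -0.4372  0.2803] q [-0.9  -0.06  1.97  0.24  0.55 -1.93] F [ 0.4 -0.2 -1.3] op 0.174
tx 4.34 ty 4.99 tz 0.10 | ax 0.1 ay 0.0 az 40.0  rows 5.6
tx -11.47 ty 0.80 tz 23.82 | ax 7.6 ay -20.6 az 39.6  rows 6.3
```

Emit:
{"op": "play_rows", "data": {"steps": [{"tx":0.6,"ty":0,"tz":0,"ax":0,"ay":0,"az":7,"claw":1},{"tx":1.4,"ty":1,"tz":0,"ax":0,"ay":0,"az":14,"claw":1},{"tx":2.2,"ty":2,"tz":0,"ax":0,"ay":0,"az":21,"claw":1},{"tx":3,"ty":3,"tz":0,"ax":0,"ay":0,"az":28,"claw":1},{"tx":3.7,"ty":4,"tz":0,"ax":0,"ay":0,"az":35,"claw":1},{"tx":4.3,"ty":5,"tz":0,"ax":0,"ay":0,"az":40,"claw":1},{"tx":0,"ty":2,"tz":8,"ax":2,"ay":-6,"az":40,"claw":1},{"tx":-5,"ty":1,"tz":14,"ax":4,"ay":-11,"az":40,"claw":1},{"tx":-9,"ty":0.8,"tz":20,"ax":6,"ay":-16,"az":40,"claw":1},{"tx":-11.5,"ty":0.8,"tz":23.8,"ax":7.6,"ay":-20.6,"az":39.6,"claw":1},{"tx":-11.5,"ty":0.8,"tz":23.8,"ax":7.6,"ay":-20.6,"az":39.6,"claw":1},{"tx":-11.5,"ty":0.8,"tz":23.8,"ax":7.6,"ay":-20.6,"az":39.6,"claw":1}]}}

```text
time: 22.67
eef_pos: [0.6023, -0.2382, 0.2104]
tcp_rot: [0.698, -0.114, 0.114, -0.698]
contact_force: [0.7, -0.4, -1.0]
opening: 0.168
```

Emit:
{"op": "play_rows", "data": {"steps": [{"tx":0,"ty":0,"tz":0,"ax":0,"ay":0,"az":0,"claw":1},{"tx":0,"ty":0,"tz":0,"ax":0,"ay":0,"az":0,"claw":1}]}}

```text
time: 22.83
eef_pos: [0.6019, -0.2372, 0.2097]
tcp_rot: [-0.698, 0.113, -0.112, 0.698]
contact_force: [0.3, -1.3, -1.0]
opening: 0.173
```

```bash
python3 lk.py 22 wrist; python3 - <<'E'
from h import *
plan((.6079,-.2017,.12,-18.5,-1),(.6079,-.2017,.056,-18.5,0))
im=cv2.imread('pics/w22.png')
E
```

```text
t 22.83 tcp tray-frame x 0.0927 y -0.0337 z 0.2097 -> lip x -0.0243 yaw -18.3 tilt -0.1 roll -0.00 F [ 0.3 -1.3 -1. ] op 0.173
t 22.88 pos [ 0.602  -0.239   0.2107] q [-0.53  0.24  1.67 -0.    1.23 -1.78] F [-0.6 -0.7 -1. ] op 0.17
tx -0.62 ty 9.07 tz 3.74 | ax 0.0 ay 0.1 az 1.0  rows 2.4
tx -0.62 ty 15.47 tz 3.74 | ax 0.0 ay 0.1 az -0.0  rows 3.8
```

View pics/w22.png

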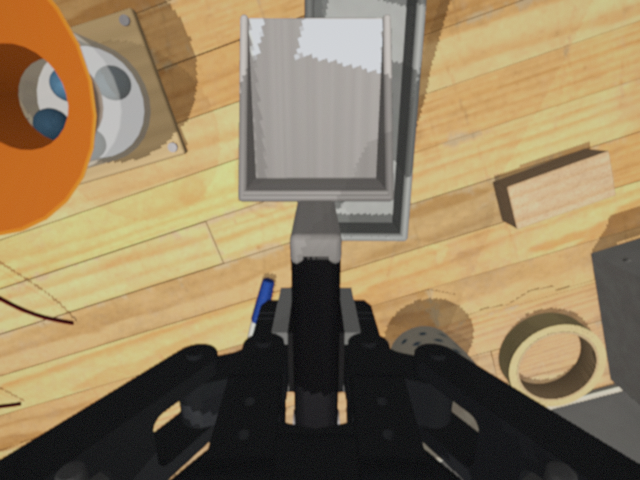

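Emit:
{"op": "play_rows", "data": {"steps": [{"tx":-0.6,"ty":2,"tz":2,"ax":0,"ay":-0.2,"az":0,"claw":1},{"tx":-0.6,"ty":5,"tz":3.75,"ax":0,"ay":-0.2,"az":0,"claw":1},{"tx":-0.6,"ty":8,"tz":3.75,"ax":0,"ay":-0.2,"az":0,"claw":1},{"tx":-0.6,"ty":10,"tz":3.75,"ax":0,"ay":-0.2,"az":0,"claw":1},{"tx":-0.6,"ty":10,"tz":3.75,"ax":0,"ay":-0.2,"az":0,"claw":1},{"tx":-0.6,"ty":10,"tz":3.75,"ax":0,"ay":-0.2,"az":0,"claw":1}]}}

```text
time: 23.38
eef_pos: [0.6071, -0.2033, 0.1101]
tcp_rot: [-0.698, 0.114, -0.113, 0.698]
contact_force: [0.2, 0.4, 0.2]
opening: 0.17
```

```bash
python3 lk.py 23 wrist; python3 - <<'E'
from h import *
plan((.6079,-.2017,.07,-18.5,-1),(.6079,-.2017,.054,-18.5,0))
E
```

```text
t 23.38 tcp tray-frame x 0.0868 y 0.0001 z 0.1101 -> lip x -0.0302 yaw -18.4 tilt -0.1 roll 0.01 F [0.2 0.4 0.2] op 0.17
t 23.43 pos [ 0.6082 -0.2038  0.1121] q [-0.48  0.33  1.75 -0.    1.06 -1.73] F [-0.1 -0.1 -0.8] op 0.171
tx -0.10 ty 4.21 tz 0.19 | ax 0.0 ay 0.1 az 1.1  rows 1.0
tx -0.10 ty 5.81 tz 0.19 | ax 0.0 ay 0.1 az 0.1  rows 1.4
```

View pics/w23.png

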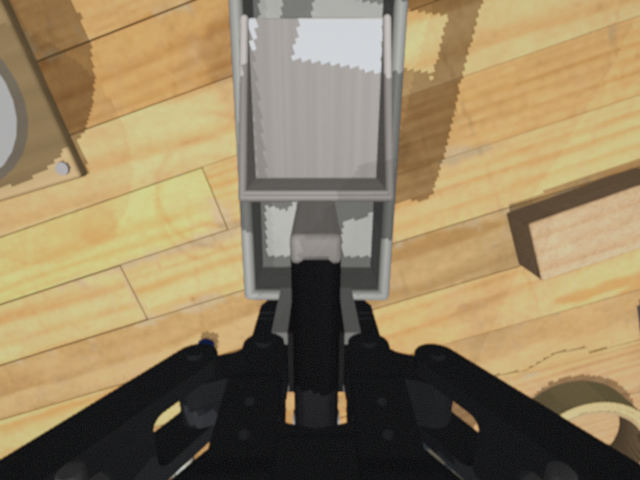

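Emit:
{"op": "play_rows", "data": {"steps": [{"tx":-0.1,"ty":1.2,"tz":0.17,"ax":0,"ay":0,"az":0,"claw":1},{"tx":-0.1,"ty":2.5,"tz":0.17,"ax":0,"ay":0,"az":0,"claw":1},{"tx":-0.1,"ty":3.8,"tz":0.17,"ax":0,"ay":0,"az":0,"claw":1},{"tx":-0.1,"ty":4.8,"tz":0.17,"ax":0,"ay":0,"az":0,"claw":1},{"tx":-0.1,"ty":5.5,"tz":0.17,"ax":0,"ay":0,"az":0,"claw":1},{"tx":-0.1,"ty":5.9,"tz":0.17,"ax":0,"ay":0,"az":0,"claw":1},{"tx":-0.1,"ty":5.9,"tz":0.17,"ax":0,"ay":0,"az":0,"claw":1}]}}

```text
time: 24.02
eef_pos: [0.6063, -0.1996, 0.0528]
tcp_rot: [-0.698, 0.114, -0.111, 0.699]
contact_force: [-3.4, 2.3, 6.1]
opening: 0.175
```

```bash
python3 lk.py 24 wrist
```

```text
t 24.02 tcp tray-frame x 0.0849 y 0.0033 z 0.0528 -> lip x -0.0321 yaw -18.3 tilt -0.3 roll 0.03 F [-3.4  2.3  6.1] op 0.175
```

View pics/w24.png

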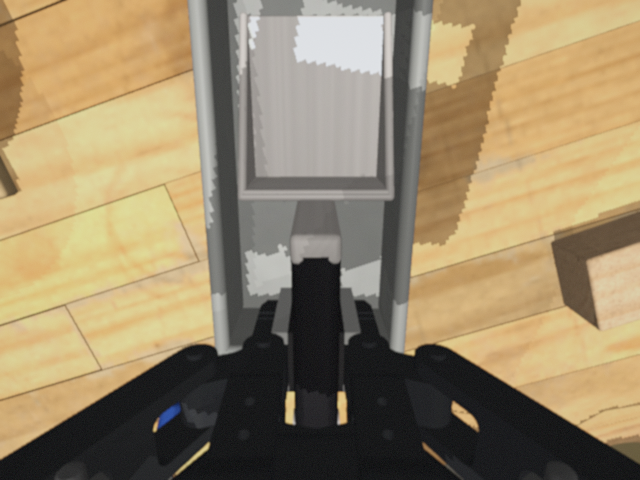

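Emit:
{"op": "play_rows", "data": {"steps": [{"tx":-0.8,"ty":-0.05,"tz":0,"ax":0,"ay":-0.2,"az":-0.3,"claw":1},{"tx":-1.6,"ty":-0.05,"tz":-0.1,"ax":0,"ay":-0.2,"az":-0.3,"claw":1},{"tx":-2.4,"ty":-0.05,"tz":-0.1,"ax":0,"ay":-0.2,"az":-0.3,"claw":1},{"tx":-3.2,"ty":-0.05,"tz":-0.1,"ax":0,"ay":-0.2,"az":-0.3,"claw":1},{"tx":-4,"ty":-0.05,"tz":-0.1,"ax":0,"ay":-0.2,"az":-0.3,"claw":1},{"tx":-4.7,"ty":-0.05,"tz":-0.1,"ax":0,"ay":-0.2,"az":-0.3,"claw":1},{"tx":-5.3,"ty":-0.05,"tz":-0.1,"ax":0,"ay":-0.2,"az":-0.3,"claw":1},{"tx":-5.9,"ty":-0.05,"tz":-0.1,"ax":0,"ay":-0.2,"az":-0.3,"claw":1},{"tx":-6.5,"ty":-0.05,"tz":-0.1,"ax":0,"ay":-0.2,"az":-0.3,"claw":1},{"tx":-7,"ty":-0.05,"tz":-0.1,"ax":0,"ay":-0.2,"az":-0.3,"claw":1},{"tx":-7.4,"ty":-0.05,"tz":-0.1,"ax":0,"ay":-0.2,"az":-0.3,"claw":1},{"tx":-7.4,"ty":-0.05,"tz":-0.1,"ax":0,"ay":-0.2,"az":-0.3,"claw":1}]}}

```text
time: 25.07
eef_pos: [0.5366, -0.178, 0.0536]
tcp_rot: [0.699, -0.109, 0.114, -0.698]
contact_force: [4.0, -2.1, 6.1]
opening: 0.173
```

```bash
python3 lk.py 25 wrist
```

```text
t 25.07 tcp tray-frame x 0.0120 y 0.0016 z 0.0536 -> lip x -0.1050 yaw -18.1 tilt 0.5 roll -0.03 F [ 4.  -2.1  6.1] op 0.173
```

View pics/w25.png

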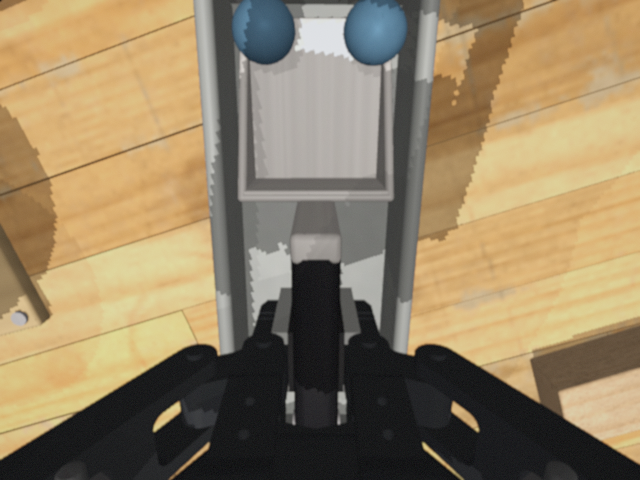

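Emit:
{"op": "play_rows", "data": {"steps": [{"tx":-0.2,"ty":0,"tz":0,"ax":0,"ay":0.3,"az":0,"claw":1},{"tx":-0.4,"ty":0,"tz":0,"ax":0,"ay":0.3,"az":0,"claw":1},{"tx":-0.4,"ty":0,"tz":0,"ax":0,"ay":0.3,"az":0,"claw":1},{"tx":-0.2,"ty":0.2,"tz":0,"ax":0,"ay":0.3,"az":2.5,"claw":1},{"tx":0,"ty":0.35,"tz":0,"ax":0,"ay":0.3,"az":5,"claw":1},{"tx":0.2,"ty":0.55,"tz":0,"ax":0,"ay":0.3,"az":7.5,"claw":1},{"tx":0.4,"ty":0.7,"tz":0,"ax":0,"ay":0.3,"az":10,"claw":1},{"tx":0.6,"ty":0.85,"tz":0,"ax":0,"ay":0.3,"az":12.5,"claw":1},{"tx":0.75,"ty":1,"tz":0,"ax":0,"ay":0.3,"az":15,"claw":1},{"tx":0.75,"ty":1,"tz":0,"ax":0,"ay":0.3,"az":15,"claw":1},{"tx":0.75,"ty":1,"tz":0,"ax":0,"ay":0.3,"az":15,"claw":1}]}}

```text
time: 26.03
eef_pos: [0.5435, -0.1803, 0.0429]
tcp_rot: [-0.678, 0.202, -0.023, 0.706]
contact_force: [3.7, -1.8, 6.4]
opening: 0.174
```

```bash
python3 lk.py 26 wrist
```

```text
t 26.03 tcp tray-frame x 0.0192 y 0.0017 z 0.0429 -> lip x -0.0978 yaw -18.4 tilt -14.7 roll -0.05 F [ 3.7 -1.8  6.4] op 0.174
```

View pics/w26.png

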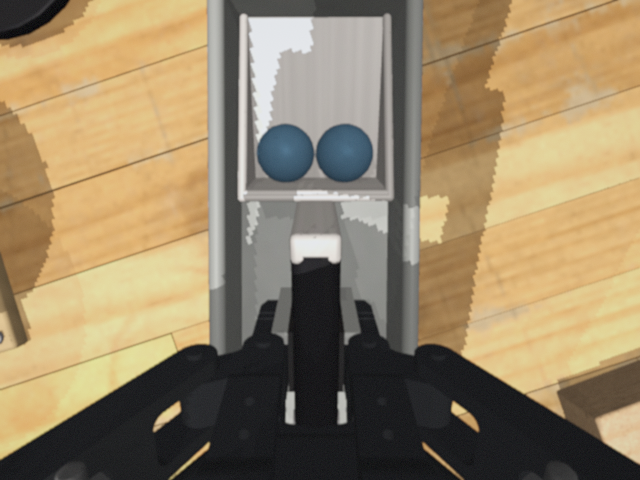

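Both balls rolled to the back of the pan. Backing off slightly and lifting.

Emit:
{"op": "play_rows", "data": {"steps": [{"tx":0.5,"ty":-0.3,"tz":0,"ax":0,"ay":0,"az":0,"claw":1},{"tx":0.8,"ty":-1,"tz":0,"ax":0,"ay":0,"az":0,"claw":1},{"tx":0.6,"ty":-2.5,"tz":0,"ax":0,"ay":0,"az":0,"claw":1},{"tx":0,"ty":-5,"tz":0,"ax":0,"ay":0,"az":0,"claw":1},{"tx":-0.6,"ty":-7,"tz":0,"ax":0,"ay":0,"az":0,"claw":1},{"tx":-1.2,"ty":-9,"tz":0,"ax":0,"ay":0,"az":0,"claw":1},{"tx":-1.7,"ty":-11,"tz":0,"ax":0,"ay":0,"az":0,"claw":1},{"tx":-2.3,"ty":-13,"tz":0,"ax":0,"ay":0,"az":0,"claw":1},{"tx":-2.8,"ty":-15,"tz":0,"ax":0,"ay":0,"az":0,"claw":1},{"tx":-3.3,"ty":-17,"tz":0,"ax":0,"ay":0,"az":0,"claw":1},{"tx":-3.8,"ty":-19,"tz":0,"ax":0,"ay":0,"az":0,"claw":1},{"tx":-4,"ty":-19.8,"tz":0,"ax":0,"ay":0,"az":0,"claw":1}]}}

```text
time: 27.08
eef_pos: [0.5544, -0.1835, 0.2458]
tcp_rot: [-0.678, 0.201, -0.023, 0.707]
contact_force: [0.6, -0.1, -1.7]
opening: 0.17
```

```bash
python3 lk.py 27 wrist; python3 - <<'E'
from h import *
plan((.5688,-.4784,.252,-40,-15))
E
```

```text
t 27.08 tcp tray-frame x 0.0305 y 0.0021 z 0.2458 -> lip x -0.0865 yaw -18.4 tilt -14.7 roll -0.04 F [ 0.6 -0.1 -1.7] op 0.17
t 27.13 pos [ 0.5549 -0.1837  0.2465] q [-0.48  0.22  1.64 -0.04  1.53 -1.72] F [ 0.5 -0.7 -0.9] op 0.172
tx 10.16 ty -3.18 tz -27.52 | ax 5.6 ay 20.8 az 0.4  rows 7.1
```

View pics/w27.png

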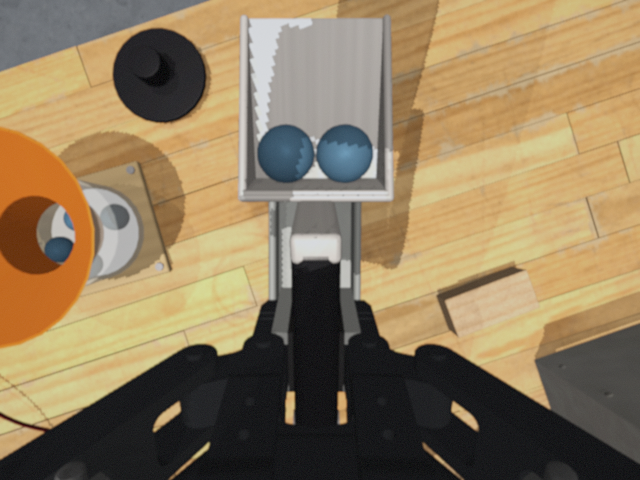

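Emit:
{"op": "play_rows", "data": {"steps": [{"tx":0.4,"ty":-0.1,"tz":-1,"ax":0.2,"ay":0.8,"az":0,"claw":1},{"tx":1.1,"ty":-0.3,"tz":-3,"ax":0.6,"ay":2.3,"az":0,"claw":1},{"tx":2,"ty":-0.6,"tz":-5.5,"ax":1.1,"ay":4.2,"az":0,"claw":1},{"tx":3.1,"ty":-1,"tz":-8.5,"ax":1.7,"ay":6.4,"az":0,"claw":1},{"tx":4.2,"ty":-1.3,"tz":-11.5,"ax":2.3,"ay":8.7,"az":0.2,"claw":1},{"tx":5.3,"ty":-1.7,"tz":-14.5,"ax":3,"ay":11,"az":0.3,"claw":1},{"tx":6.5,"ty":-2,"tz":-17.5,"ax":3.6,"ay":13.2,"az":0.4,"claw":1},{"tx":7.6,"ty":-2.4,"tz":-20.5,"ax":4.2,"ay":15.5,"az":0.4,"claw":1},{"tx":8.7,"ty":-2.7,"tz":-23.5,"ax":4.8,"ay":17.7,"az":0.4,"claw":1},{"tx":9.5,"ty":-3,"tz":-25.7,"ax":5.3,"ay":19.4,"az":0.4,"claw":1},{"tx":10.2,"ty":-3.2,"tz":-27.5,"ax":5.6,"ay":20.8,"az":0.4,"claw":1},{"tx":10.2,"ty":-3.2,"tz":-27.5,"ax":5.6,"ay":20.8,"az":0.4,"claw":1}]}}

```text
time: 28.13
eef_pos: [0.5661, -0.4827, 0.2441]
tcp_rot: [-0.626, 0.33, -0.152, 0.69]
contact_force: [-0.3, -0.3, -2.1]
opening: 0.169
```

Emit:
{"op": "play_rows", "data": {"steps": [{"tx":0,"ty":0,"tz":0,"ax":0,"ay":0,"az":0,"claw":1},{"tx":0,"ty":0,"tz":0,"ax":0,"ay":0,"az":0,"claw":1}]}}

```text
time: 28.3
eef_pos: [0.5681, -0.4775, 0.2463]
tcp_rot: [-0.626, 0.328, -0.151, 0.691]
contact_force: [-0.2, 0.1, -3.3]
opening: 0.17
```

```bash
sed -i 's/for th,o,z in .*\]:/for th,o,z in [(-12,.025,.19),(-6,.025,.178),(0,.025,.172),(4,.024,.17),(8,.022,.17),(12,.02,.17)]:/' pour.py; python3 pour.py
```

```text
t 28.3 pos [ 0.5681 -0.4775  0.2463] q [-0.82  0.58  1.17 -0.03  1.65 -1.7 ] F [-0.2  0.1 -3.3] op 0.17
tx 1.83 ty 2.89 tz -0.03 | ax -0.1 ay 0.0 az -3.4  rows 0.8
tx 1.51 ty 2.89 tz -0.03 | ax -0.1 ay 0.0 az -9.4  rows 1.3
tx 0.90 ty 2.38 tz -0.03 | ax -0.1 ay 0.0 az -15.4  rows 2.1
tx 0.29 ty 1.92 tz -0.03 | ax -0.1 ay 0.0 az -19.4  rows 2.7
tx -0.52 ty 1.34 tz -0.03 | ax -0.1 ay 0.0 az -23.4  rows 3.3
tx -1.37 ty 0.80 tz -0.03 | ax -0.1 ay 0.0 az -27.4  rows 3.8
```

Same pose as before, so I'll use the same pour.

Emit:
{"op": "play_rows", "data": {"steps": [{"tx":1,"ty":1.5,"tz":0,"ax":0,"ay":0,"az":-2,"claw":1},{"tx":1.85,"ty":2.85,"tz":0,"ax":0,"ay":0,"az":-4,"claw":1},{"tx":1.65,"ty":2.85,"tz":0,"ax":0,"ay":0,"az":-7,"claw":1},{"tx":1.5,"ty":2.85,"tz":0,"ax":0,"ay":0,"az":-9.5,"claw":1},{"tx":1.2,"ty":2.6,"tz":0,"ax":0,"ay":0,"az":-12.5,"claw":1},{"tx":0.9,"ty":2.4,"tz":0,"ax":0,"ay":0,"az":-15.5,"claw":1},{"tx":0.6,"ty":2.15,"tz":0,"ax":0,"ay":0,"az":-17.5,"claw":1},{"tx":0.3,"ty":1.9,"tz":0,"ax":0,"ay":0,"az":-19.5,"claw":1},{"tx":-0.1,"ty":1.6,"tz":0,"ax":0,"ay":0,"az":-21.5,"claw":1},{"tx":-0.5,"ty":1.35,"tz":0,"ax":0,"ay":0,"az":-23.5,"claw":1},{"tx":-0.95,"ty":1.05,"tz":0,"ax":0,"ay":0,"az":-25.5,"claw":1},{"tx":-1.35,"ty":0.8,"tz":0,"ax":0,"ay":0,"az":-27.5,"claw":1}]}}

```text
time: 29.3
eef_pos: [0.5571, -0.4662, 0.2444]
tcp_rot: [0.687, -0.168, 0.311, -0.635]
contact_force: [0.6, -0.2, -2.0]
opening: 0.171
```

Emit:
{"op": "play_rows", "data": {"steps": [{"tx":-0.3,"ty":-0.65,"tz":0,"ax":0,"ay":0,"az":-3.8,"claw":1},{"tx":-0.6,"ty":-1,"tz":0,"ax":0,"ay":0,"az":-6,"claw":1},{"tx":-0.9,"ty":-1.5,"tz":0,"ax":0,"ay":0,"az":-8,"claw":1},{"tx":-1.4,"ty":-2,"tz":0,"ax":0,"ay":0,"az":-11,"claw":1},{"tx":-2,"ty":-2.5,"tz":0,"ax":0,"ay":0,"az":-14,"claw":1},{"tx":-2.5,"ty":-3,"tz":0,"ax":0,"ay":0,"az":-17.5,"claw":1},{"tx":-3,"ty":-3.6,"tz":0,"ax":0,"ay":0,"az":-21,"claw":1},{"tx":-3.5,"ty":-4.2,"tz":0,"ax":0,"ay":0,"az":-24.5,"claw":1},{"tx":-4.1,"ty":-4.7,"tz":0,"ax":0,"ay":0,"az":-28,"claw":1},{"tx":-4.1,"ty":-4.7,"tz":0,"ax":0,"ay":0,"az":-28,"claw":1},{"tx":-4.1,"ty":-4.7,"tz":0,"ax":0,"ay":0,"az":-28,"claw":1}]}}

```text
time: 30.22
eef_pos: [0.5183, -0.4342, 0.2809]
tcp_rot: [0.707, 0.002, 0.455, -0.542]
contact_force: [0.8, -0.5, -1.6]
opening: 0.175
```

```bash
python3 lk.py 28 wrist side top; python3 - <<'E'
from h import *
plan((.5688,-.4784,.27,-40,0),(.64,-.2125,.2,-18.5))
E
```

```text
t 30.22 tcp tray-frame x 0.0763 y -0.2470 z 0.2809 -> lip x -0.0407 yaw -39.9 tilt 40.2 roll 0.06 F [ 0.8 -0.5 -1.6] op 0.175
t 30.37 pos [ 0.5194 -0.4362  0.2824] q [-0.9  -0.06  1.97  0.25  0.55 -1.94] F [-0.8 -0.5 -1.2] op 0.172
tx 4.15 ty 5.15 tz -0.06 | ax -0.0 ay 0.1 az 40.3  rows 5.6
tx -9.23 ty 2.98 tz 24.90 | ax 7.5 ay -20.5 az 39.9  rows 6.4
```

View pics/s28.png

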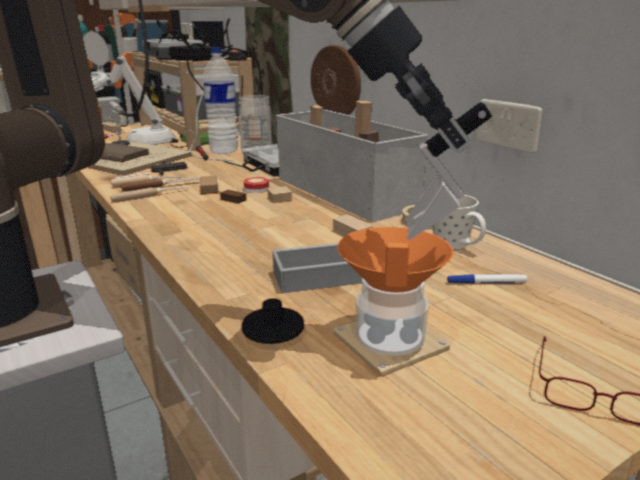

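View pics/t28.png

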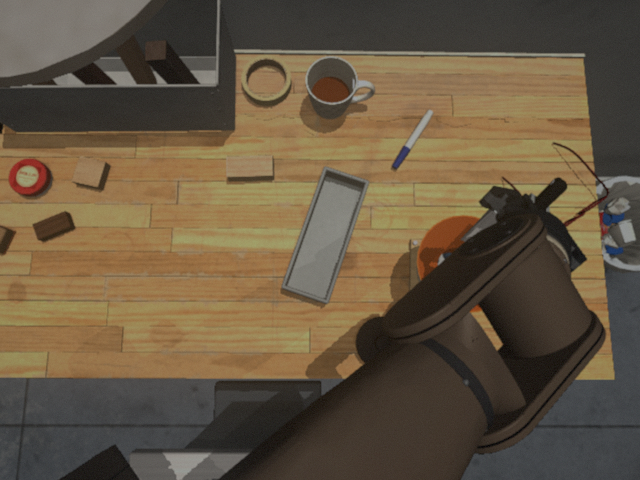

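View pics/w28.png

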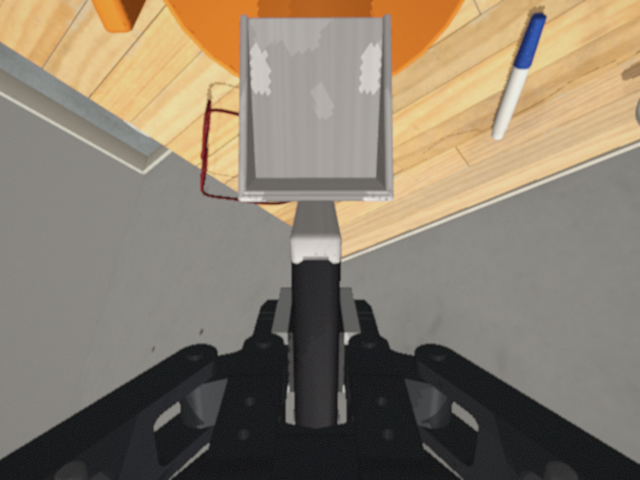

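The tray is empty in the top view, and the scoop is empty too. Returning the scoop to the tray's +x end.

Emit:
{"op": "play_rows", "data": {"steps": [{"tx":0.6,"ty":0,"tz":0,"ax":0,"ay":0,"az":7,"claw":1},{"tx":1.4,"ty":1,"tz":0,"ax":0,"ay":0,"az":14,"claw":1},{"tx":2.2,"ty":2,"tz":0,"ax":0,"ay":0,"az":21,"claw":1},{"tx":3,"ty":3,"tz":0,"ax":0,"ay":0,"az":28,"claw":1},{"tx":3.7,"ty":4,"tz":0,"ax":0,"ay":0,"az":35,"claw":1},{"tx":4.2,"ty":5,"tz":0,"ax":0,"ay":0,"az":40,"claw":1},{"tx":1,"ty":4,"tz":6,"ax":2,"ay":-5,"az":40,"claw":1},{"tx":-2,"ty":3,"tz":10,"ax":4,"ay":-10,"az":40,"claw":1},{"tx":-5,"ty":3,"tz":14,"ax":6,"ay":-15,"az":40,"claw":1},{"tx":-9,"ty":3,"tz":18,"ax":7.5,"ay":-20.5,"az":40,"claw":1},{"tx":-9,"ty":3,"tz":22,"ax":7.5,"ay":-20.5,"az":40,"claw":1},{"tx":-9,"ty":3,"tz":25,"ax":7.5,"ay":-20.5,"az":40,"claw":1}]}}

```text
time: 31.37
eef_pos: [0.6245, -0.2442, 0.205]
tcp_rot: [-0.697, 0.116, -0.113, 0.698]
contact_force: [0.5, -0.6, -1.8]
opening: 0.169
```

```bash
python3 - <<'E'
from h import *
plan((.6487,-.2153,.11,-18.5))
E
```

```text
t 31.37 pos [ 0.6245 -0.2442  0.205 ] q [-0.52  0.3   1.61 -0.    1.24 -1.77] F [ 0.5 -0.6 -1.8] op 0.169
tx 1.42 ty 9.49 tz 3.51 | ax -0.0 ay -0.1 az -0.3  rows 2.5
```

Emit:
{"op": "play_rows", "data": {"steps": [{"tx":0.8,"ty":2,"tz":2,"ax":0,"ay":0,"az":-0.3,"claw":1},{"tx":1.4,"ty":5,"tz":3.5,"ax":0,"ay":0,"az":-0.3,"claw":1},{"tx":1.4,"ty":8,"tz":3.5,"ax":0,"ay":0,"az":-0.3,"claw":1},{"tx":1.4,"ty":9.5,"tz":3.5,"ax":0,"ay":0,"az":-0.3,"claw":1},{"tx":1.4,"ty":9.5,"tz":3.5,"ax":0,"ay":0,"az":-0.3,"claw":1},{"tx":1.4,"ty":9.5,"tz":3.5,"ax":0,"ay":0,"az":-0.3,"claw":1}]}}

```text
time: 31.87
eef_pos: [0.6487, -0.2176, 0.1111]
tcp_rot: [-0.698, 0.114, -0.115, 0.698]
contact_force: [0.3, -0.3, -1.1]
opening: 0.173
```

```bash
python3 lk.py 29 wrist; python3 - <<'E'
from h import *
plan((.6487,-.2153,.054,-18.5))
E
```

```text
t 31.87 tcp tray-frame x 0.1308 y -0.0002 z 0.1111 -> lip x 0.0138 yaw -18.6 tilt 0.1 roll 0.01 F [ 0.3 -0.3 -1.1] op 0.173
t 31.92 pos [ 0.6497 -0.2184  0.1132] q [-0.47  0.41  1.64  0.    1.08 -1.72] F [ 0.8 -0.6 -1.2] op 0.169
tx -0.22 ty 5.92 tz 0.26 | ax 0.0 ay -0.1 az 0.3  rows 1.4
```

View pics/w29.png

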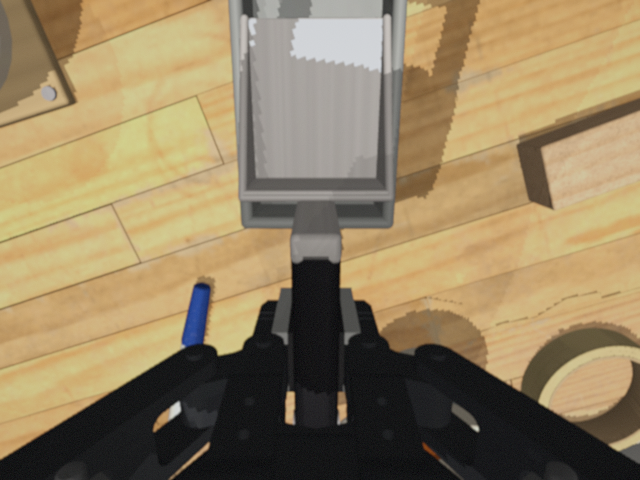

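Emit:
{"op": "play_rows", "data": {"steps": [{"tx":-0.2,"ty":1.2,"tz":0.2,"ax":0,"ay":0,"az":0.2,"claw":1},{"tx":-0.2,"ty":2.5,"tz":0.2,"ax":0,"ay":0,"az":0.2,"claw":1},{"tx":-0.2,"ty":3.8,"tz":0.2,"ax":0,"ay":0,"az":0.2,"claw":1},{"tx":-0.2,"ty":4.8,"tz":0.2,"ax":0,"ay":0,"az":0.2,"claw":1},{"tx":-0.2,"ty":5.5,"tz":0.2,"ax":0,"ay":0,"az":0.2,"claw":1},{"tx":-0.2,"ty":5.9,"tz":0.2,"ax":0,"ay":0,"az":0.2,"claw":1},{"tx":-0.2,"ty":5.9,"tz":0.2,"ax":0,"ay":0,"az":0.2,"claw":1},{"tx":-0.2,"ty":5.9,"tz":0.2,"ax":0,"ay":0,"az":0.2,"claw":1}]}}

```text
time: 32.58
eef_pos: [0.6477, -0.2147, 0.0532]
tcp_rot: [-0.698, 0.114, -0.114, 0.698]
contact_force: [-1.0, 1.3, 1.3]
opening: 0.17
```

```bash
python3 lk.py 30
```

```text
t 32.58 tcp tray-frame x 0.1289 y 0.0022 z 0.0532 -> lip x 0.0119 yaw -18.6 tilt -0.1 roll 0.01 F [-1.   1.3  1.3] op 0.17
```

The scoop is on the tray floor. Releasing and rising.

Emit:
{"op": "play_rows", "data": {"steps": [{"tx":0,"ty":0,"tz":0,"ax":0,"ay":0,"az":0,"claw":2},{"tx":0,"ty":0,"tz":0,"ax":0,"ay":0,"az":0,"claw":3},{"tx":0,"ty":0,"tz":0,"ax":0,"ay":0,"az":0,"claw":4},{"tx":0,"ty":0,"tz":0,"ax":0,"ay":0,"az":0,"claw":4},{"tx":0,"ty":-1,"tz":0,"ax":0,"ay":0,"az":0,"claw":4},{"tx":0,"ty":-4,"tz":0,"ax":0,"ay":0,"az":0,"claw":4},{"tx":0,"ty":-8,"tz":0,"ax":0,"ay":0,"az":0,"claw":4},{"tx":0,"ty":-12,"tz":0,"ax":0,"ay":0,"az":0,"claw":4},{"tx":0,"ty":-16,"tz":0,"ax":0,"ay":0,"az":0,"claw":4},{"tx":0,"ty":-20,"tz":0,"ax":0,"ay":0,"az":0,"claw":4},{"tx":0,"ty":-24,"tz":0,"ax":0,"ay":0,"az":0,"claw":4},{"tx":0,"ty":-26,"tz":0,"ax":0,"ay":0,"az":0,"claw":4}]}}

```text
time: 33.58
eef_pos: [0.6491, -0.2153, 0.3215]
tcp_rot: [0.699, -0.111, 0.118, -0.697]
contact_force: [0.1, 0.2, 1.1]
opening: 0.471
```

```bash
python3 lk.py 31 wrist; python3 - <<'E'
from h import *
plan((.412,-.452,.33,-40),(.412,-.452,.25,-40))
E
```

```text
t 33.58 tcp tray-frame x 0.1305 y 0.0021 z 0.3215 -> lip x 0.0135 yaw -18.6 tilt 0.6 roll -0.07 F [0.1 0.2 1.1] op 0.471
t 33.63 pos [ 0.6502 -0.2159  0.3251] q [-0.47  0.25  1.45  0.    1.42 -1.72] F [ 0.8 -0.4  4.1] op 0.468
tx -15.04 ty -0.67 tz -29.97 | ax -0.1 ay 21.4 az 0.9  rows 8.0
tx -15.17 ty 7.33 tz -29.96 | ax -0.1 ay 21.4 az 0.9  rows 8.2
```

View pics/w31.png

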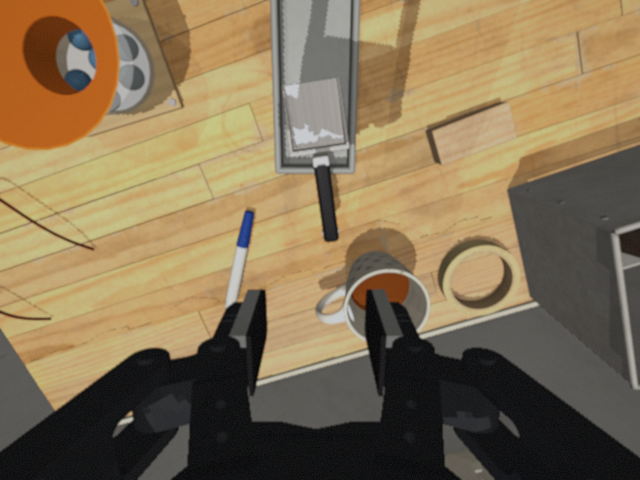

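The scoop now looks rotated a few degrees in the tray. I'll check whether it is still lying flat.

```bash
cat > scflat.py <<'E'
from h import *
import sys
im,p=load(sys.argv[1]); z=p[...,2]
a=np.radians(-18.6); c=np.array([np.cos(a),np.sin(a)]); n=np.array([-c[1],c[0]])
d=p[...,:2]-np.array([.5248,-.1757]); X=d@c; Y=d@n
h=(X>.09)&(X<.2)&(abs(Y)<.05)&(z>.06)&(z<.11)&(im.sum(-1)<150)
q=p[h]; A=np.c_[X[h],Y[h],np.ones(h.sum())]; s=np.linalg.lstsq(A,z[h],rcond=None)[0]; print('handle',h.sum(),'zmed',np.median(z[h]),'slope',s, cv2.minAreaRect(np.c_[X[h],Y[h]].astype(np.float32)))
pn=(X>-.02)&(X<.1)&(abs(Y)<.03)&(z<.012)&(z>.0); 
g=(X>.03)&(X<.08)&(abs(Y)<.02)&(z<.02); A=np.c_[X[g],Y[g],np.ones(g.sum())]; s=np.linalg.lstsq(A,z[g],rcond=None)[0]; print('pan floor',np.median(z[g]),'slopes',s,g.sum())
e=(X>.0)&(X<.12)&(abs(Y)<.037)&(z>.032)&(z<.05); print('wall top', e.sum(), np.median(z[e]) if e.sum() else None)
g=(X<-.02)&(X>-.1)&(abs(Y)<.03);print('tray floor',np.median(z[g]))
E
python3 scflat.py w31.png; python3 scflat.py w8.png
```

```text
handle 722 zmed 0.08462749070317002 slope [ 0.01037914 -0.01794148  0.08331052] ((0.1421763300895691, 0.012336641550064087), (0.07531917840242386, 0.01441455539315939), 7.825301170349121)
pan floor 0.005859084396554637 slopes [0.0030291  0.00013268 0.00567598] 1630
wall top 908 0.04092221723256115
tray floor 0.0037749246863030272
handle 2701 zmed 0.08467310132864456 slope [ 0.00103834 -0.016898    0.08449355] ((0.14347878098487854, 0.0017399643547832966), (0.0787297710776329, 0.014924035407602787), 0.2542632520198822)
pan floor 0.0058477504164646255 slopes [0.00255025 0.00066985 0.00571956] 3831
wall top 2468 0.04037371302714307
tray floor nan
  return _methods._mean(a, axis=axis, dtype=dtype,
  ret = ret.dtype.type(ret / rcount)
```

It's lying flat (pan floor at z=0.0059, same as at the start) and only yawed about 8° in the tray, so that's fine. On to the funnel tab.

Emit:
{"op": "play_rows", "data": {"steps": [{"tx":-1.5,"ty":-0.6,"tz":-3,"ax":0,"ay":2,"az":0.9,"claw":4},{"tx":-15,"ty":-0.6,"tz":-30,"ax":0,"ay":21.4,"az":0.9,"claw":4},{"tx":-15,"ty":-0.6,"tz":-30,"ax":0,"ay":21.4,"az":0.9,"claw":4},{"tx":-15,"ty":-0.6,"tz":-30,"ax":0,"ay":21.4,"az":0.9,"claw":4},{"tx":-15,"ty":-0.6,"tz":-30,"ax":0,"ay":21.4,"az":0.9,"claw":4},{"tx":-15,"ty":-0.6,"tz":-30,"ax":0,"ay":21.4,"az":0.9,"claw":4},{"tx":-15,"ty":-0.6,"tz":-30,"ax":0,"ay":21.4,"az":0.9,"claw":4},{"tx":-15,"ty":-0.6,"tz":-30,"ax":0,"ay":21.4,"az":0.9,"claw":4},{"tx":-15,"ty":-0.6,"tz":-30,"ax":0,"ay":21.4,"az":0.9,"claw":4},{"tx":-15,"ty":6,"tz":-30,"ax":0,"ay":21.4,"az":0.9,"claw":4},{"tx":-15,"ty":6,"tz":-30,"ax":0,"ay":21.4,"az":0.9,"claw":4},{"tx":-15,"ty":6,"tz":-30,"ax":0,"ay":21.4,"az":0.9,"claw":4}]}}

```text
time: 34.63
eef_pos: [0.4078, -0.4486, 0.2461]
tcp_rot: [-0.661, 0.251, -0.233, 0.668]
contact_force: [-0.0, 1.3, -1.0]
opening: 0.465
```

```bash
python3 lk.py 32 wrist; python3 - <<'E'
from h import *
from fun import fun
fun('w32.png',.056)
plan((.4105,-.450,.157,-40))
E
```

```text
t 34.63 tcp tray-frame x -0.0238 y -0.2959 z 0.2461 -> lip x -0.1408 yaw -40.0 tilt -1.5 roll 0.06 F [-0.   1.3 -1. ] op 0.465
w32.png centre [ 0.46079539 -0.38790485  0.03100585] rms 0.0008870846558770126 25628
tab [ 0.40474791 -0.44570724  0.18474008] 843 top [ 0.40787707 -0.44834555  0.18497073] 643 dir -131.20348472946395 0.08033322793419377 ((0.4097427725791931, -0.4497562348842621), (0.010940426960587502, 0.025264989584684372), 49.79831314086914)
t 34.68 pos [ 0.4089 -0.4495  0.2494] q [-1.    0.14  1.72 -0.01  1.31 -1.87] F [ 0.1 -1.   0.4] op 0.467
tx 0.37 ty 9.24 tz 0.07 | ax 0.0 ay -0.0 az -1.3  rows 2.2
```

View pics/w32.png

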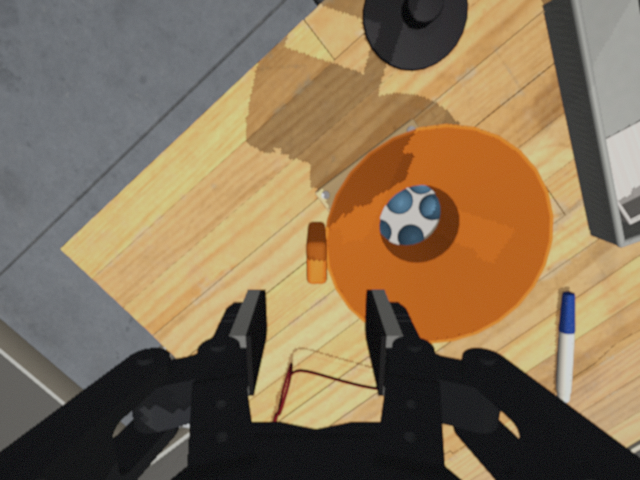

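The tab, at pixel (317,255), is centred between the fingers, and balls are visible in the jar through the bore with none stuck. Gripping.

Emit:
{"op": "play_rows", "data": {"grip_force": 60, "steps": [{"tx":0.3,"ty":3,"tz":0.05,"ax":0,"ay":0,"az":-1.3,"claw":4},{"tx":0.3,"ty":6,"tz":0.05,"ax":0,"ay":0,"az":-1.3,"claw":4},{"tx":0.3,"ty":8,"tz":0.05,"ax":0,"ay":0,"az":-1.3,"claw":4},{"tx":0.3,"ty":9,"tz":0.05,"ax":0,"ay":0,"az":-1.3,"claw":4},{"tx":0.3,"ty":9.2,"tz":0.05,"ax":0,"ay":0,"az":-1.3,"claw":4},{"tx":0.3,"ty":9.2,"tz":0.05,"ax":0,"ay":0,"az":-1.3,"claw":4},{"tx":0.3,"ty":9.2,"tz":0.05,"ax":0,"ay":0,"az":-1.3,"claw":1},{"tx":0.3,"ty":9.2,"tz":0.05,"ax":0,"ay":0,"az":-1.3,"claw":0.5},{"tx":0.3,"ty":9.2,"tz":0.05,"ax":0,"ay":0,"az":-1.3,"claw":0.5},{"tx":0.3,"ty":9.2,"tz":0.05,"ax":0,"ay":0,"az":-1.3,"claw":0.5},{"tx":0.3,"ty":9.2,"tz":0.05,"ax":0,"ay":0,"az":-1.3,"claw":0.5}]}}

```text
time: 35.6
eef_pos: [0.4122, -0.4527, 0.1631]
tcp_rot: [0.667, -0.239, 0.245, -0.662]
contact_force: [-0.3, 1.8, 5.6]
opening: 0.125
```

Emit:
{"op": "play_rows", "data": {"steps": [{"tx":0,"ty":-0.5,"tz":0,"ax":0,"ay":0,"az":0,"claw":0.5},{"tx":0,"ty":-1.5,"tz":0,"ax":0,"ay":0,"az":0,"claw":0.5},{"tx":0,"ty":-2.5,"tz":0,"ax":0,"ay":0,"az":0,"claw":0.5},{"tx":0,"ty":-4,"tz":0,"ax":0,"ay":0,"az":0,"claw":0.5},{"tx":0,"ty":-5.5,"tz":0,"ax":0,"ay":0,"az":0,"claw":0.5},{"tx":0,"ty":-7,"tz":0,"ax":0,"ay":0,"az":0,"claw":0.5},{"tx":0,"ty":-8.5,"tz":0,"ax":0,"ay":0,"az":0,"claw":0.5},{"tx":0,"ty":-9.5,"tz":0,"ax":0,"ay":0,"az":0,"claw":0.5},{"tx":0,"ty":-9.5,"tz":0,"ax":0,"ay":0,"az":0,"claw":0.5}]}}

```text
time: 36.35
eef_pos: [0.4116, -0.4528, 0.2595]
tcp_rot: [0.668, -0.238, 0.245, -0.661]
contact_force: [0.5, -0.3, -0.6]
opening: 0.126
```

```bash
python3 lk.py 33 wrist side; python3 - <<'E'
from h import *
from fun import fun
fun('w33.png',.145)
plan((.4359,-.0594,.25,0))
E
```

```text
t 36.35 tcp tray-frame x -0.0189 y -0.2987 z 0.2595 -> lip x -0.1359 yaw -40.0 tilt 0.7 roll -0.28 F [ 0.5 -0.3 -0.6] op 0.126
w33.png centre [ 0.45999364 -0.38859319  0.02560061] rms 0.0008748447572662333 44095
tab [ 0.40318193 -0.44590807  0.28024606] 3001 top [ 0.40614054 -0.44826952  0.27979792] 2318 dir -132.06371793874385 0.08038296452251514 ((0.41223976016044617, -0.44495466351509094), (0.024825962260365486, 0.0264582559466362), 51.99987030029297)
t 36.45 pos [ 0.4108 -0.4516  0.2561] q [-1.    0.12  1.72 -0.    1.29 -1.87] F [-0.1 -0.3 -2.5] op 0.124
tx -23.29 ty 0.33 tz 31.66 | ax 0.3 ay -40.0 az 0.3  rows 9.4
```

View pics/s33.png

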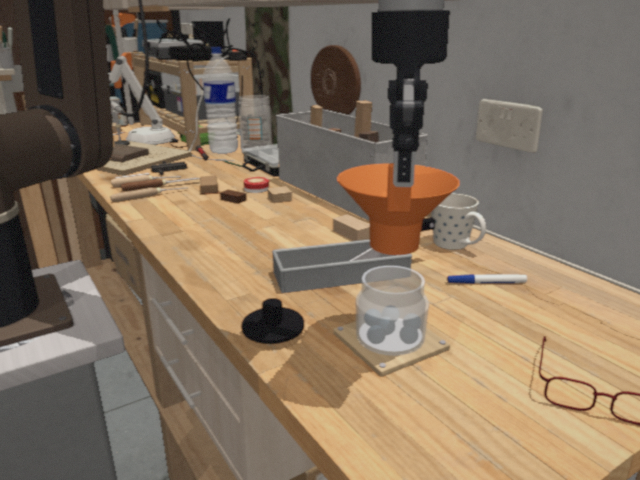

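Emit:
{"op": "play_rows", "data": {"steps": [{"tx":-1,"ty":0.3,"tz":1.5,"ax":0,"ay":-2,"az":0.3,"claw":0.5},{"tx":-3,"ty":0.3,"tz":4.2,"ax":0,"ay":-6,"az":0.3,"claw":0.5},{"tx":-5.2,"ty":0.3,"tz":7.2,"ax":0,"ay":-10,"az":0.3,"claw":0.5},{"tx":-7.4,"ty":0.3,"tz":10.2,"ax":0,"ay":-14,"az":0.3,"claw":0.5},{"tx":-9.6,"ty":0.3,"tz":13.2,"ax":0,"ay":-18,"az":0.3,"claw":0.5},{"tx":-11.8,"ty":0.3,"tz":16.2,"ax":0,"ay":-22,"az":0.3,"claw":0.5},{"tx":-14,"ty":0.3,"tz":19.2,"ax":0,"ay":-26,"az":0.3,"claw":0.5},{"tx":-16.3,"ty":0.3,"tz":22.2,"ax":0,"ay":-30,"az":0.3,"claw":0.5},{"tx":-18.5,"ty":0.3,"tz":25.2,"ax":0,"ay":-34,"az":0.3,"claw":0.5},{"tx":-20.8,"ty":0.3,"tz":28.2,"ax":0,"ay":-38,"az":0.3,"claw":0.5},{"tx":-22.5,"ty":0.3,"tz":30.6,"ax":0,"ay":-40,"az":0.3,"claw":0.5},{"tx":-23.3,"ty":0.3,"tz":31.7,"ax":0,"ay":-40,"az":0.3,"claw":0.5}]}}

```text
time: 37.45
eef_pos: [0.4351, -0.0555, 0.2488]
tcp_rot: [0.708, 0.0, -0.003, -0.706]
contact_force: [0.2, -0.6, -1.6]
opening: 0.129
```

Emit:
{"op": "play_rows", "data": {"steps": [{"tx":0,"ty":0,"tz":0,"ax":0,"ay":0,"az":0,"claw":0.5},{"tx":0,"ty":0,"tz":0,"ax":0,"ay":0,"az":0,"claw":0.5},{"tx":0,"ty":0,"tz":0,"ax":0,"ay":0,"az":0,"claw":0.5}]}}

```text
time: 37.7
eef_pos: [0.4358, -0.0593, 0.2495]
tcp_rot: [0.709, -0.001, -0.001, -0.705]
contact_force: [0.6, 1.0, -1.2]
opening: 0.123
```

```bash
python3 lk.py 34 wrist; python3 - <<'E'
from h import *
from fun import fun
fun('w34.png',.145)
plan((.4359,-.0594,.115,0))
E
```

```text
t 37.70 tcp tray-frame x -0.1214 y 0.0819 z 0.2495 -> lip x -0.2384 yaw -0.0 tilt -0.1 roll -0.29 F [ 0.6  1.  -1.2] op 0.123
w34.png centre [0.4315404  0.02078516 0.03417187] rms 0.00111808360926722 50335
tab [ 0.42557362 -0.0595406   0.27050804] 2804 top [ 0.43073125 -0.0594736   0.27124493] 1728 dir -90.57762550294743 0.0802628341719057 ((0.4310654103755951, -0.052902378141880035), (0.024802610278129578, 0.024417953565716743), 0.43302083015441895)
t 37.75 pos [ 0.4359 -0.0597  0.2498] q [-0.36 -0.27  2.1  -0.01  1.31 -1.93] F [-0.3 -0.4 -1.2] op 0.123
tx 0.03 ty 13.48 tz 0.09 | ax 0.3 ay -0.0 az -0.1  rows 3.2
```

View pics/w34.png

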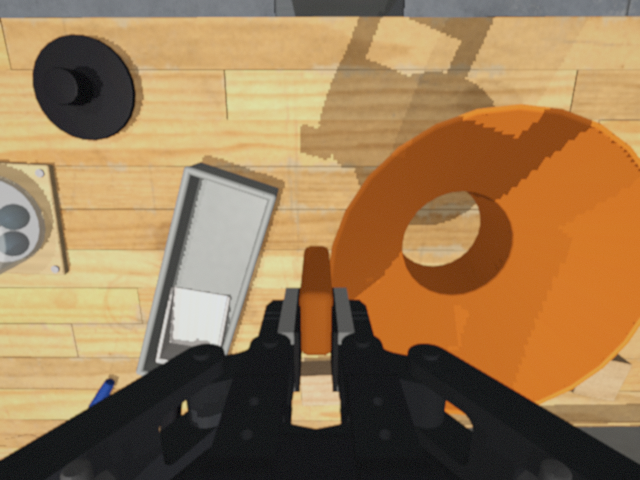

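Emit:
{"op": "play_rows", "data": {"steps": [{"tx":0,"ty":2,"tz":0,"ax":0,"ay":0,"az":0,"claw":0.5},{"tx":0,"ty":4,"tz":0,"ax":0,"ay":0,"az":0,"claw":0.5},{"tx":0,"ty":6.5,"tz":0,"ax":0,"ay":0,"az":0,"claw":0.5},{"tx":0,"ty":9,"tz":0,"ax":0,"ay":0,"az":0,"claw":0.5},{"tx":0,"ty":11,"tz":0,"ax":0,"ay":0,"az":0,"claw":0.5},{"tx":0,"ty":12.5,"tz":0,"ax":0,"ay":0,"az":0,"claw":0.5},{"tx":0,"ty":13.3,"tz":0,"ax":0,"ay":0,"az":0,"claw":0.5},{"tx":0,"ty":13.8,"tz":0,"ax":0,"ay":0,"az":0,"claw":0.5},{"tx":0,"ty":13.8,"tz":0,"ax":0,"ay":0,"az":0,"claw":0.5},{"tx":0,"ty":13.8,"tz":0,"ax":0,"ay":0,"az":0,"claw":0.5}]}}

```text
time: 38.58
eef_pos: [0.4366, -0.0602, 0.113]
tcp_rot: [0.709, -0.0, 0.0, -0.705]
contact_force: [-0.2, -0.2, -1.5]
opening: 0.123
```

```bash
python3 lk.py 35 side wrist;python3 - <<'E'
from h import *
from fun import fun
fun('w35.png',0.003)
E
```

```text
t 38.58 tcp tray-frame x -0.1205 y 0.0813 z 0.1130 -> lip x -0.2375 yaw -0.0 tilt -0.0 roll -0.30 F [-0.2 -0.2 -1.5] op 0.123
w35.png centre [0.43249472 0.02004734 0.0291892 ] rms 0.0010312754151446414 47755
tab [ 0.42582556 -0.06031769  0.13422657] 2957 top [ 0.43031269 -0.06024945  0.13442198] 2199 dir -91.55660398329753 0.08032643140827586 ((0.4319396913051605, -0.05382104963064194), (0.025777339935302734, 0.024750372394919395), 1.6008756160736084)
```

View pics/s35.png

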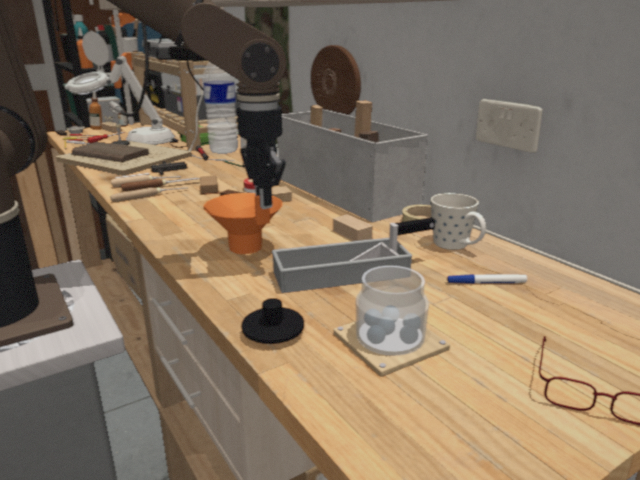

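Emit:
{"op": "play_rows", "data": {"steps": [{"tx":0,"ty":0.2,"tz":0,"ax":0,"ay":0,"az":0,"claw":0.5},{"tx":0,"ty":0.4,"tz":0,"ax":0,"ay":0,"az":0,"claw":0.5},{"tx":0,"ty":0.5,"tz":0,"ax":0,"ay":0,"az":0,"claw":0.5},{"tx":0,"ty":0.5,"tz":0,"ax":0,"ay":0,"az":0,"claw":0.5},{"tx":0,"ty":0.5,"tz":0,"ax":0,"ay":0,"az":0,"claw":0.5}]}}

```text
time: 39.1
eef_pos: [0.4367, -0.0601, 0.1084]
tcp_rot: [0.709, 0.0, -0.0, -0.705]
contact_force: [-1.6, -2.2, 4.4]
opening: 0.126
```

Contact at +4.4 N. Releasing.

Emit:
{"op": "play_rows", "data": {"steps": [{"tx":0,"ty":0,"tz":0,"ax":0,"ay":0,"az":0,"claw":1.5},{"tx":0,"ty":0,"tz":0,"ax":0,"ay":0,"az":0,"claw":2.5},{"tx":0,"ty":0,"tz":0,"ax":0,"ay":0,"az":0,"claw":4},{"tx":0,"ty":0,"tz":0,"ax":0,"ay":0,"az":0,"claw":4},{"tx":0,"ty":-1,"tz":0,"ax":0,"ay":0,"az":0,"claw":4},{"tx":0,"ty":-4,"tz":0,"ax":0,"ay":0,"az":0,"claw":4},{"tx":0,"ty":-8,"tz":0,"ax":0,"ay":0,"az":0,"claw":4},{"tx":0,"ty":-12,"tz":0,"ax":0,"ay":0,"az":0,"claw":4},{"tx":0,"ty":-16,"tz":0,"ax":0,"ay":0,"az":0,"claw":4.5},{"tx":0,"ty":-19,"tz":0,"ax":0,"ay":0,"az":0,"claw":5}]}}

```text
time: 39.93
eef_pos: [0.4367, -0.0587, 0.302]
tcp_rot: [0.709, 0.001, 0.001, -0.705]
contact_force: [0.5, -1.1, 0.4]
opening: 0.585
```

```bash
python3 lk.py 36 wrist; python3 - <<'E'
from h import *
from fun import fun
fun('w36.png',0.0)
im,p=load('w36.png'); z=p[...,2]
m=(z>.044)&(z<.055)&(p[...,1]<-.22)&(p[...,1]>-.33)&(p[...,0]<.4); q=p[m]; print('knob',m.sum(),np.median(q,0),cv2.minEnclosingCircle(q[:,:2].astype(np.float32)))
m=(z>.014)&(z<.023)&(p[...,1]<-.22)&(p[...,1]>-.33)&(p[...,0]<.4); q=p[m]; print('disc',m.sum(),cv2.minEnclosingCircle(q[:,:2].astype(np.float32)))
plan((.335,-.2735,.2,-45))
E
```

```text
t 39.93 tcp tray-frame x -0.1209 y 0.0828 z 0.3020 -> lip x -0.2379 yaw 0.0 tilt 0.2 roll -0.37 F [ 0.5 -1.1  0.4] op 0.585
w36.png centre [0.43097709 0.01999974 0.03105596] rms 0.0008900781419680887 13884
tab [ 0.42393925 -0.05997295  0.12844733] 265 top [ 0.42966295 -0.06020493  0.12873364] 203 dir -90.93869841470593 0.08021543458740095 ((0.4312717020511627, -0.06045433133840561), (0.02566533163189888, 0.011008490808308125), 0.33045753836631775)
knob 845 [ 0.33495038 -0.27278033  0.04971511] ((0.33534589409828186, -0.2745361626148224), 0.01540603581815958)
disc 5366 ((0.3353860080242157, -0.2747560441493988), 0.046356674283742905)
t 39.98 pos [ 0.4391 -0.0595  0.3085] q [-0.36 -0.31  2.03 -0.    1.41 -1.93] F [ 0.7 -0.5  4.1] op 0.583
tx -10.57 ty 10.92 tz -21.28 | ax 0.3 ay 45.0 az 1.0  rows 6.3
```

View pics/w36.png

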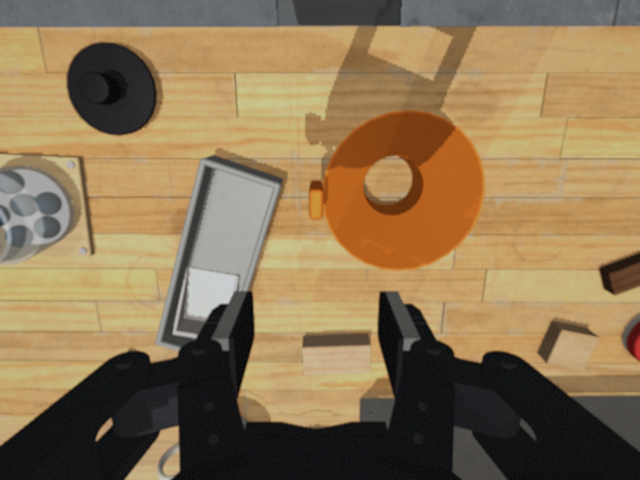

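The funnel stands upright, six balls show in the jar, and the lid is still at (0.335,-0.274). Moving above the lid.

Emit:
{"op": "play_rows", "data": {"steps": [{"tx":-10.6,"ty":10,"tz":-21.3,"ax":0,"ay":45,"az":1,"claw":6},{"tx":-10.6,"ty":10,"tz":-21.3,"ax":0,"ay":45,"az":1,"claw":6},{"tx":-10.6,"ty":10,"tz":-21.3,"ax":0,"ay":45,"az":1,"claw":6},{"tx":-10.6,"ty":10,"tz":-21.3,"ax":0,"ay":45,"az":1,"claw":6},{"tx":-10.6,"ty":10,"tz":-21.3,"ax":0,"ay":45,"az":1,"claw":6},{"tx":-10.6,"ty":10,"tz":-21.3,"ax":0,"ay":45,"az":1,"claw":6},{"tx":-10.6,"ty":10,"tz":-21.3,"ax":0,"ay":45,"az":1,"claw":6},{"tx":-10.6,"ty":10,"tz":-21.3,"ax":0,"ay":45,"az":1,"claw":6},{"tx":-10.6,"ty":10,"tz":-21.3,"ax":0,"ay":45,"az":1,"claw":6},{"tx":-10.6,"ty":10,"tz":-21.3,"ax":0,"ay":45,"az":1,"claw":6}]}}

```text
time: 40.82
eef_pos: [0.3309, -0.2716, 0.1994]
tcp_rot: [0.655, -0.275, 0.265, -0.652]
contact_force: [0.3, 0.2, 1.0]
opening: 0.701
```

```bash
python3 lk.py 37 wrist; python3 - <<'E'
from h import *
plan((.3352,-.2740,.08,-45),(.3352,-.2740,.023,-45))
im,p=load('w37.png'); z=p[...,2]
m=(z>.044)&(z<.055)&(p[...,1]<-.22)&(p[...,1]>-.33)&(p[...,0]<.4); q=p[m]; print('knob',m.sum(),np.median(q,0),cv2.minEnclosingCircle(q[:,:2].astype(np.float32)))
m=(z>.014)&(z<.023)&(p[...,1]<-.22)&(p[...,1]>-.33)&(p[...,0]<.4); q=p[m]; print('disc',m.sum(),cv2.minEnclosingCircle(q[:,:2].astype(np.float32)))
E
```

```text
t 40.82 tcp tray-frame x -0.1532 y -0.1527 z 0.1994 -> lip x -0.2702 yaw -44.9 tilt -0.7 roll -0.59 F [0.3 0.2 1. ] op 0.701
t 40.87 pos [ 0.3311 -0.2714  0.1995] q [-0.92 -0.25  2.18 -0.01  1.22 -1.7 ] F [-0.   0.3 -0.2] op 0.708
tx 0.61 ty 11.94 tz 0.23 | ax 0.6 ay 0.2 az -0.7  rows 2.9
tx 0.67 ty 17.64 tz 0.29 | ax 0.6 ay 0.2 az -0.7  rows 4.2
knob 1089 [ 0.33424645 -0.27382364  0.04982905] ((0.33500969409942627, -0.2745896577835083), 0.015130175277590752)
disc 7232 ((0.33490416407585144, -0.27463844418525696), 0.04605507850646973)
```

View pics/w37.png

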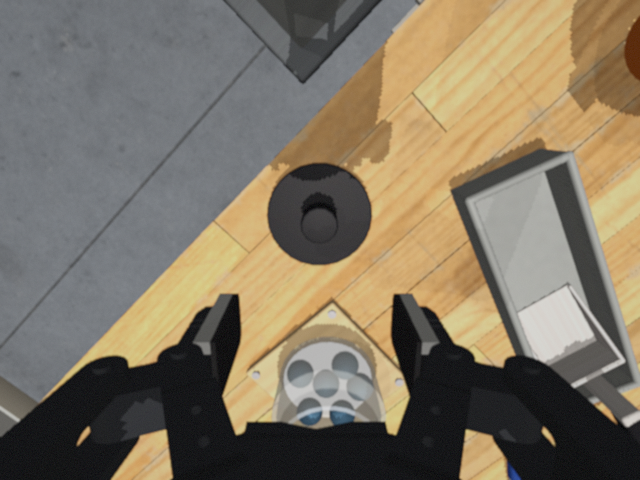

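Emit:
{"op": "play_rows", "data": {"grip_force": 50, "steps": [{"tx":0.6,"ty":4,"tz":0.2,"ax":0.5,"ay":0,"az":-0.7,"claw":6},{"tx":0.6,"ty":8,"tz":0.2,"ax":0.5,"ay":0,"az":-0.7,"claw":6},{"tx":0.6,"ty":11,"tz":0.2,"ax":0.5,"ay":0,"az":-0.7,"claw":6},{"tx":0.65,"ty":13,"tz":0.25,"ax":0.5,"ay":0,"az":-0.7,"claw":6},{"tx":0.65,"ty":15,"tz":0.25,"ax":0.5,"ay":0,"az":-0.7,"claw":6},{"tx":0.65,"ty":16.5,"tz":0.25,"ax":0.5,"ay":0,"az":-0.7,"claw":6},{"tx":0.65,"ty":17.3,"tz":0.25,"ax":0.5,"ay":0,"az":-0.7,"claw":6},{"tx":0.65,"ty":17.3,"tz":0.25,"ax":0.5,"ay":0,"az":-0.7,"claw":6},{"tx":0.65,"ty":17.3,"tz":0.25,"ax":0.5,"ay":0,"az":-0.7,"claw":6}]}}

```text
time: 41.62
eef_pos: [0.3344, -0.2745, 0.026]
tcp_rot: [0.654, -0.27, 0.27, -0.653]
contact_force: [0.3, -0.3, -0.0]
opening: 0.705
```

```bash
python3 lk.py 38 wrist; python3 - <<'E'
from h import *
plan((.3350,-.2743,.024,-45))
E
```

```text
t 41.62 tcp tray-frame x -0.1489 y -0.1544 z 0.0260 -> lip x -0.2659 yaw -44.9 tilt -0.0 roll -0.12 F [ 0.3 -0.3 -0. ] op 0.705
t 41.67 pos [ 0.3347 -0.2751  0.0266] q [-0.92  0.04  2.28 -0.    0.81 -1.71] F [ 0.9 -0.6  0.7] op 0.704
tx -0.03 ty 0.26 tz 0.08 | ax 0.1 ay 0.1 az 0.1  rows 0.1
```

View pics/w38.png

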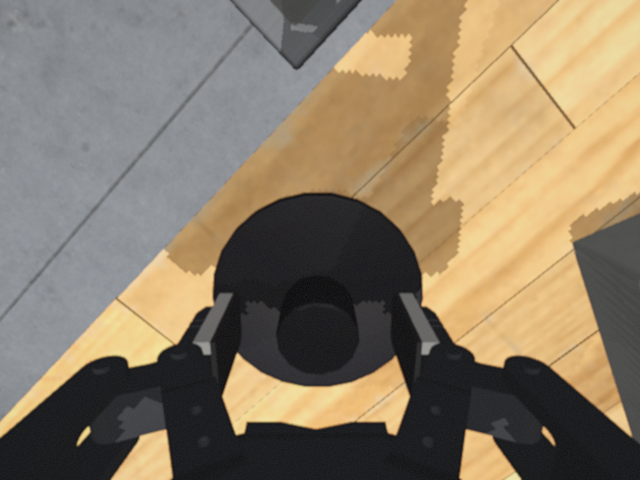

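The knob is centred between the fingers. Closing and lifting.

Emit:
{"op": "play_rows", "data": {"grip_force": 60, "steps": [{"tx":0,"ty":0.2,"tz":0.05,"ax":0,"ay":0,"az":0,"claw":4.5},{"tx":0,"ty":0.2,"tz":0.05,"ax":0,"ay":0,"az":0,"claw":3},{"tx":0,"ty":0.2,"tz":0.05,"ax":0,"ay":0,"az":0,"claw":2.3},{"tx":0,"ty":0.2,"tz":0.05,"ax":0,"ay":0,"az":0,"claw":2.3},{"tx":0,"ty":0.2,"tz":0.05,"ax":0,"ay":0,"az":0,"claw":2.3},{"tx":0,"ty":0.2,"tz":0.05,"ax":0,"ay":0,"az":0,"claw":2.3}]}}

```text
time: 42.17
eef_pos: [0.3346, -0.275, 0.0244]
tcp_rot: [0.654, -0.271, 0.271, -0.653]
contact_force: [1.1, 2.0, 5.7]
opening: 0.328
```

```bash
python3 lk.py 39
```

```text
t 42.17 tcp tray-frame x -0.1486 y -0.1548 z 0.0244 -> lip x -0.2656 yaw -45.0 tilt 0.0 roll -0.11 F [1.1 2.  5.7] op 0.328
```

Emit:
{"op": "play_rows", "data": {"steps": [{"tx":0,"ty":-1,"tz":0,"ax":0,"ay":0,"az":0,"claw":2.3},{"tx":0,"ty":-3,"tz":0,"ax":0,"ay":0,"az":0,"claw":2.3},{"tx":0,"ty":-6,"tz":0,"ax":0,"ay":0,"az":0,"claw":2.3},{"tx":0,"ty":-9,"tz":0,"ax":0,"ay":0,"az":0,"claw":2.3},{"tx":0,"ty":-11.5,"tz":0,"ax":0,"ay":0,"az":0,"claw":2.3},{"tx":0,"ty":-13,"tz":0,"ax":0,"ay":0,"az":0,"claw":2.3},{"tx":0,"ty":-13,"tz":0,"ax":0,"ay":0,"az":0,"claw":2.3},{"tx":0,"ty":-13,"tz":0,"ax":0,"ay":0,"az":0,"claw":2.3}]}}

```text
time: 42.83
eef_pos: [0.3342, -0.2744, 0.1539]
tcp_rot: [0.654, -0.271, 0.271, -0.652]
contact_force: [0.3, 0.7, -1.4]
opening: 0.328
```

```bash
python3 lk.py 40 wrist side; python3 - <<'E'
from h import *
plan((.461,-.387,.16,-45))
E
```

```text
t 42.83 tcp tray-frame x -0.1491 y -0.1544 z 0.1539 -> lip x -0.2661 yaw -45.0 tilt 0.1 roll -0.14 F [ 0.3  0.7 -1.4] op 0.328
t 42.93 pos [ 0.3334 -0.2733  0.1518] q [-0.92 -0.19  2.22 -0.    1.11 -1.71] F [ 0.3  0.9 -0.6] op 0.325
tx 17.06 ty -0.89 tz 0.98 | ax 0.1 ay 0.0 az -0.2  rows 4.1
```

View pics/w40.png

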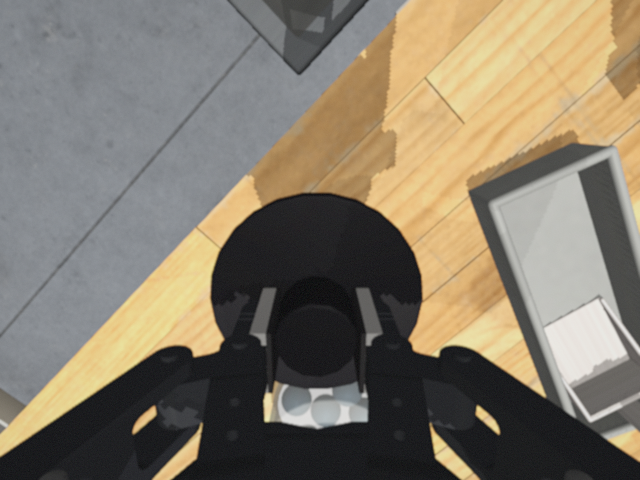

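View pics/s40.png

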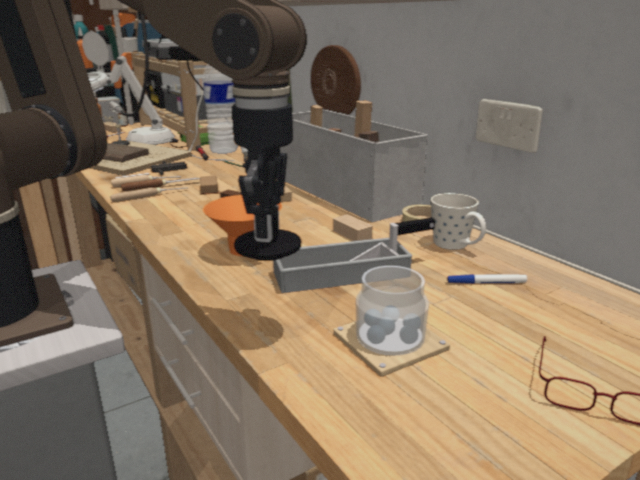

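Emit:
{"op": "play_rows", "data": {"steps": [{"tx":1,"ty":-0.9,"tz":0.1,"ax":0,"ay":0,"az":0,"claw":2.3},{"tx":3,"ty":-0.9,"tz":0.3,"ax":0,"ay":0,"az":0,"claw":2.3},{"tx":6,"ty":-0.9,"tz":0.5,"ax":0,"ay":0,"az":0,"claw":2.3},{"tx":9,"ty":-0.9,"tz":0.7,"ax":0,"ay":0,"az":0,"claw":2.3},{"tx":12,"ty":-0.9,"tz":0.9,"ax":0,"ay":0,"az":0,"claw":2.3},{"tx":14.5,"ty":-0.9,"tz":1,"ax":0,"ay":0,"az":0,"claw":2.3},{"tx":16.3,"ty":-0.9,"tz":1,"ax":0,"ay":0,"az":0,"claw":2.3},{"tx":17.1,"ty":-0.9,"tz":1,"ax":0,"ay":0,"az":0,"claw":2.3},{"tx":17.1,"ty":-0.9,"tz":1,"ax":0,"ay":0,"az":0,"claw":2.3},{"tx":17.1,"ty":-0.9,"tz":1,"ax":0,"ay":0,"az":0,"claw":2.3}]}}

```text
time: 43.77
eef_pos: [0.4613, -0.387, 0.1604]
tcp_rot: [-0.653, 0.272, -0.269, 0.653]
contact_force: [0.5, 0.0, -0.9]
opening: 0.326
```

```bash
python3 lk.py 41 side; python3 - <<'E'
from h import *
plan((.4606,-.388,.125,-45),(.4606,-.388,.1148,-45))
E
```

```text
t 43.77 tcp tray-frame x 0.0072 y -0.2206 z 0.1604 -> lip x -0.1098 yaw -45.0 tilt -0.3 roll -0.10 F [ 0.5  0.  -0.9] op 0.326
t 43.82 pos [ 0.4612 -0.3869  0.1608] q [-0.87  0.2   1.82 -0.    1.13 -1.65] F [ 0.2  0.6 -1.3] op 0.328
tx 0.05 ty 3.58 tz -0.11 | ax 0.1 ay 0.0 az -0.2  rows 0.9
tx 0.06 ty 4.60 tz -0.11 | ax 0.1 ay 0.0 az -0.2  rows 1.1
```

View pics/s41.png

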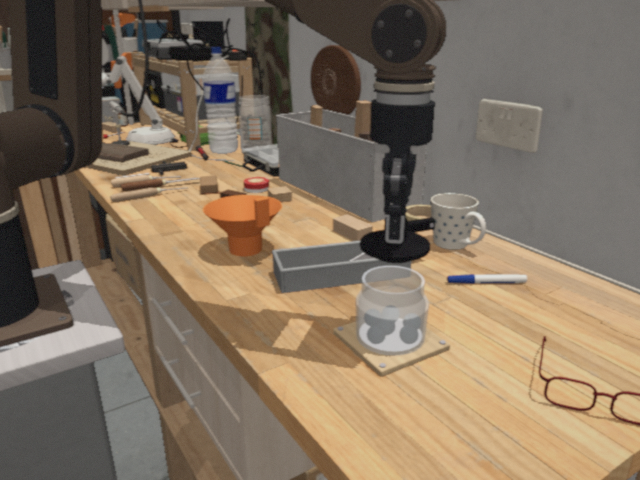

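Lined up over the neck. Lowering.

Emit:
{"op": "play_rows", "data": {"steps": [{"tx":0.05,"ty":1,"tz":-0.1,"ax":0,"ay":0,"az":-0.2,"claw":2.3},{"tx":0.05,"ty":2,"tz":-0.1,"ax":0,"ay":0,"az":-0.2,"claw":2.3},{"tx":0.05,"ty":2.7,"tz":-0.1,"ax":0,"ay":0,"az":-0.2,"claw":2.3},{"tx":0.05,"ty":3.2,"tz":-0.1,"ax":0,"ay":0,"az":-0.2,"claw":2.3},{"tx":0.05,"ty":3.7,"tz":-0.1,"ax":0,"ay":0,"az":-0.2,"claw":2.3},{"tx":0.05,"ty":4.2,"tz":-0.1,"ax":0,"ay":0,"az":-0.2,"claw":2.3},{"tx":0.05,"ty":4.5,"tz":-0.1,"ax":0,"ay":0,"az":-0.2,"claw":2.3},{"tx":0.05,"ty":4.7,"tz":-0.1,"ax":0,"ay":0,"az":-0.2,"claw":2.3},{"tx":0.05,"ty":4.7,"tz":-0.1,"ax":0,"ay":0,"az":-0.2,"claw":2.3}]}}

```text
time: 44.57
eef_pos: [0.4618, -0.3892, 0.115]
tcp_rot: [0.654, -0.27, 0.271, -0.652]
contact_force: [-0.1, 1.0, -0.6]
opening: 0.327
```

```bash
python3 lk.py 42 side wrist
```

```text
t 44.57 tcp tray-frame x 0.0084 y -0.2224 z 0.1150 -> lip x -0.1086 yaw -45.0 tilt 0.1 roll -0.12 F [-0.1  1.  -0.6] op 0.327
```

View pics/s42.png

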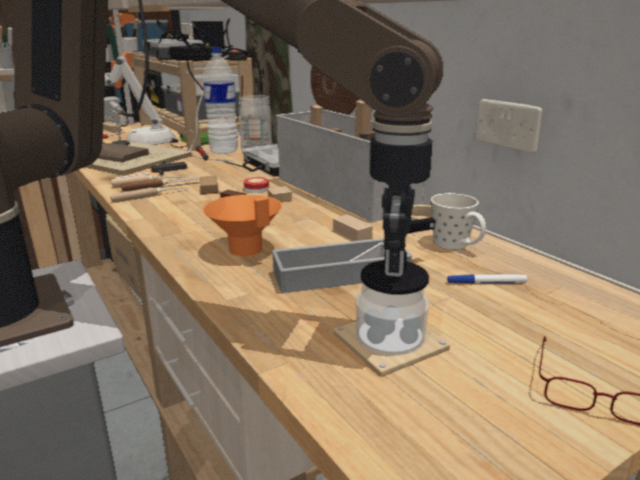

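Emit:
{"op": "play_rows", "data": {"steps": [{"tx":0,"ty":0.1,"tz":0,"ax":0,"ay":0,"az":0,"claw":2.3},{"tx":0,"ty":0.2,"tz":0,"ax":0,"ay":0,"az":0,"claw":2.3},{"tx":0,"ty":0.3,"tz":0,"ax":0,"ay":0,"az":0,"claw":2.3},{"tx":0,"ty":0.3,"tz":0,"ax":0,"ay":0,"az":0,"claw":2.3},{"tx":0,"ty":0.3,"tz":0,"ax":0,"ay":0,"az":0,"claw":2.3}]}}

```text
time: 45.08
eef_pos: [0.4622, -0.3895, 0.1145]
tcp_rot: [0.655, -0.27, 0.271, -0.652]
contact_force: [-2.6, 2.9, 6.4]
opening: 0.326
```

Contact at 6.4 N at z=0.1145, which puts the lid origin at 0.090, so it's seated. Releasing and retreating.

Emit:
{"op": "play_rows", "data": {"steps": [{"tx":0,"ty":0.3,"tz":0,"ax":0,"ay":0,"az":0,"claw":3.2},{"tx":0,"ty":0.3,"tz":0,"ax":0,"ay":0,"az":0,"claw":4},{"tx":0,"ty":0.2,"tz":0,"ax":0,"ay":0,"az":0,"claw":5},{"tx":0,"ty":0.1,"tz":0,"ax":0,"ay":0,"az":0,"claw":6},{"tx":0,"ty":-1,"tz":0,"ax":0,"ay":0,"az":0,"claw":6},{"tx":0,"ty":-4,"tz":0,"ax":0,"ay":0,"az":0,"claw":6},{"tx":0,"ty":-8,"tz":0,"ax":0,"ay":0,"az":0,"claw":6},{"tx":0,"ty":-12,"tz":0,"ax":0,"ay":0,"az":0,"claw":6},{"tx":0,"ty":-16,"tz":0,"ax":0,"ay":0,"az":0,"claw":6},{"tx":0,"ty":-20,"tz":0,"ax":0,"ay":0,"az":0,"claw":6},{"tx":-2,"ty":-22,"tz":4,"ax":0,"ay":0,"az":0,"claw":6},{"tx":-5,"ty":-22,"tz":8,"ax":0,"ay":0,"az":0,"claw":6}]}}

```text
time: 46.08
eef_pos: [0.482, -0.3136, 0.339]
tcp_rot: [0.655, -0.267, 0.277, -0.65]
contact_force: [1.6, 0.1, 1.0]
opening: 0.7
```

Emit:
{"op": "play_rows", "data": {"steps": [{"tx":-3,"ty":0,"tz":4,"ax":0,"ay":0,"az":0,"claw":6},{"tx":-6,"ty":0,"tz":8,"ax":0,"ay":0,"az":0,"claw":6},{"tx":-9,"ty":0,"tz":12,"ax":0,"ay":0,"az":0,"claw":6},{"tx":-12,"ty":0,"tz":16,"ax":0,"ay":0,"az":0,"claw":6},{"tx":-14,"ty":0,"tz":19,"ax":0,"ay":0,"az":0,"claw":6},{"tx":-14,"ty":0,"tz":19,"ax":0,"ay":0,"az":0,"claw":6},{"tx":-14,"ty":0,"tz":19,"ax":0,"ay":0,"az":0,"claw":6}]}}

```text
time: 46.67
eef_pos: [0.516, -0.0733, 0.3318]
tcp_rot: [0.654, -0.268, 0.27, -0.654]
contact_force: [0.1, 0.5, -0.1]
opening: 0.703
```

```bash
python3 lk.py 43 side wrist top; python3 scflat.py w43.png; python3 - <<'E'
from h import *
from fun import fun
for f in('w43.png','t43.png'):
    im,p=load(f); z=p[...,2]; k=np.hypot(p[...,0]-.461,p[...,1]+.388)
    for lo,hi,r in((.13,.16,.03),(.1,.115,.06)):
        m=(k<r)&(z>lo)&(z<hi); q=p[m]
        if m.sum()>20:
            A=np.c_[q[:,:2]-[.461,-.388],np.ones(len(q))]; print(f,lo,m.sum(),np.median(q,0),cv2.minEnclosingCircle(q[:,:2].astype(np.float32)),np.linalg.lstsq(A,q[:,2],rcond=None)[0])
fun('t43.png')
E
```

```text
t 46.67 tcp tray-frame x -0.0410 y 0.0943 z 0.3318 -> lip x -0.1580 yaw -44.7 tilt 0.2 roll 0.02 F [ 0.1  0.5 -0.1] op 0.703
handle 784 zmed 0.08458522506924424 slope [ 0.07246946 -0.42337129  0.07962658] ((0.13934844732284546, 0.013441051356494427), (0.07869263738393784, 0.014288585633039474), 7.772515296936035)
pan floor 0.006043217921866961 slopes [-0.00124393 -0.00212116  0.00611775] 1060
wall top 967 0.03876042424175663
tray floor 0.003900636570287247
w43.png 0.13 478 [ 0.45778771 -0.38422918  0.13966183] ((0.4610459804534912, -0.38878488540649414), 0.015116521157324314) [ 0.05789699 -0.18404317  0.13914856]
w43.png 0.1 2578 [ 0.44411375 -0.37182103  0.10789773] ((0.46135491132736206, -0.38881179690361023), 0.04655277729034424) [ 0.00816499 -0.02484414  0.10806717]
t43.png 0.13 307 [ 0.46196402 -0.38832747  0.14028633] ((0.46202361583709717, -0.3895453214645386), 0.014920959249138832) [ 0.05374721 -0.08595009  0.13981004]
t43.png 0.1 2164 [ 0.45944078 -0.38543757  0.10854612] ((0.4622308313846588, -0.39007577300071716), 0.0463116317987442) [-0.00083007 -0.00620302  0.10850617]
t43.png centre [0.43101468 0.02017577 0.03084528] rms 0.0011803830691207522 2157
tab [ 0.43121276 -0.06176267  0.12949679] 140 top [ 0.43137788 -0.06104345  0.12965613] 129 dir -89.74378538457482 0.08122003239150416 ((0.4314589500427246, -0.06107787415385246), (0.024982305243611336, 0.011075614020228386), 1.78988778591156)
```

View pics/s43.png

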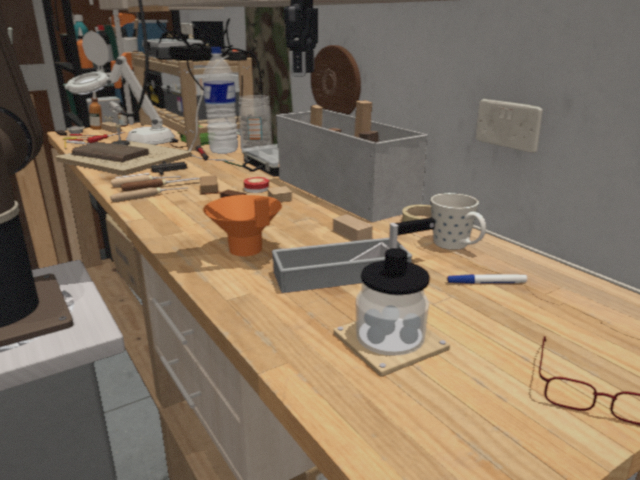

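View pics/t43.png

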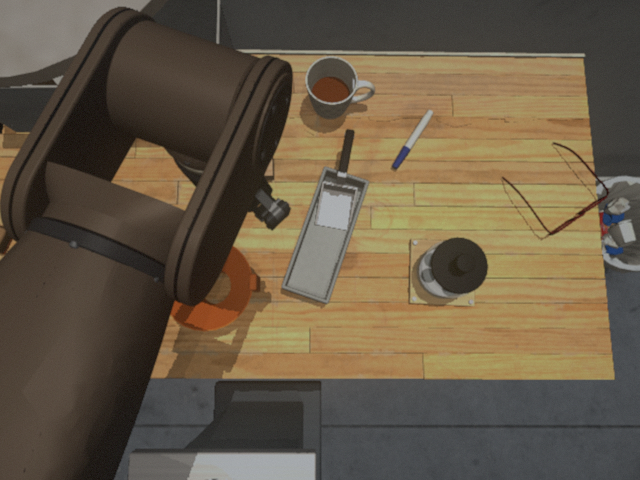

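View pics/w43.png

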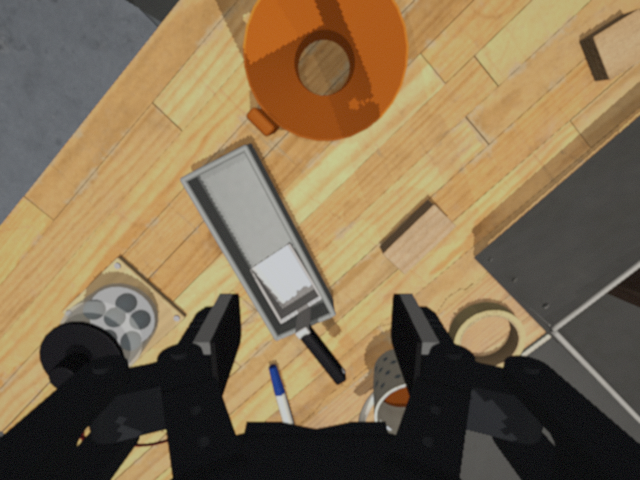

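All checks agree: lid top at z=0.108 and level, funnel upright, scoop flat in an empty tray, pen and offcut where they were. Handing in.

```bash
python3 -c "
from plant import ctrl
print(ctrl.sign_off())"
```

```text
the job is handed in; nothing more can be done
None
```

The job is done and was handed in at about 47 s. I stood the funnel in the jar's neck and scooped all six balls through it in two trips (4 + 2), touching them only with the scoop. The scoop then went back in the empty tray, the funnel back on the bench on its spout, and the lid onto the jar.

**Last checks:**
- **Balls:** I counted six in the jar before the lid went on. The tray is empty and no ball is left in the funnel.
- **Lid:** the disc top reads z ≈ 0.108 m and is close to level, so the lid is seated at about 90 mm above the jar's origin.
- **Funnel:** it stands upright on its spout, about 3 mm from where it started.
- **Scoop:** it lies flat on the tray floor, but about 8° askew from the tray's axis. It was straight when I released it and turned afterwards, probably from the knock you mentioned. I left it because it was still flat in the tray.
- **Pen and offcut:** both look unmoved in the pictures. I did not measure them.
- **One reading that disagreed:** the last scoop-handle slope looked off, but the gripper's fingers were in that view. The pan floor height and tilt in the same picture were normal.

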